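Press home the touch strips of desk-lamp modules

ROBOT

A 6-joint arm with a two-finger parallel gripper is mounted at the origin on the work surface. World frame = base frame: x ahead of the robot, y to its left, z up, the work surface at z = 0. Lengths are in mm, angles in rad, forces in N, time in s.
With the tool pointing down it reaches from about 275 to 750 mm from the base axis. Payload 10.2 kg.
Tool frame: the origin (TCP) lies at the very end of the fingers, on their centre line; the grasp point (between the pads) lies 19 mm behind it (ctrl.pinch_z is the distance from the TCP to the grasp point, in mm); y points along the fingers, z is the direction in which the jaws open and shut, and the axes are right-handed (so a half turn about y gives the same grasp; the last joint's range is limited). The gripper opens to 85 mm and grips with 20 to 120 N. Pads are 22 mm wide; open, the fingers measure 114 mm over their backs; the gripper's body (76 mm by 85 mm) begins 54 mm behind the grasp point. The pads swing forward as they close: fully open they stand 13 mm farther back than shut.
Start: joints at [-1.363, 0.313, 1.498, -0, 1.331, -0.223], TCP at [219.227, -477.044, 231.294] pointing down, gripper open.
Joint ranges: [-2.94, 2.94], [-0.97, 2.17], [0.19, 2.56], [-1.23, 4.37], [0.02, 3.11], [-2.88, 2.88]. Speed limits (rad/s): [2.39, 2.39, 3.01, 3.14, 3.14, 3.14].

INTERFACE

Orientations are given as a unit quaternion [w, x, y, z].
In Python, from rig import sense, eyes, ctrl gives the robot as it stands. The module is installed in compiled form; this text tells all that it offers.
- The arm moves only by the shell command python3 -m handwheel 'ROWS' [FORCE]. ROWS is JSON, a list of rows, each an object of numbers: "grip": the finger opening in mm, from 0 to 85.4; "tx", "ty", "tz": the shift along the tool's x, y, z in mm; "wx", "wy", "wz": the turn, a rotation vector about the tool's x, y, z in rad. In form: [{"grip": .., "tx": .., "ty": .., "tz": .., "wx": .., "wy": .., "wz": ..}, ...]. A call has 1 to 10 rows; each row shifts and turns the commanded pose from where the row before left it, along the tool's axes as they then stand; what a row does not reach is not made up. A row lasts 1/12 s, in which the tool goes at most 41.7 mm and 7.16 degrees, less where a joint would pass 70% of its speed; a pose out of reach is approached as far as the arm can. A call is refused whole if a number of a shift passes 41.7 or a number of a turn 0.125, either way. A call with a gripper value outside its range is refused whole. The fingers move at their own pace and stop on an object; FORCE is the grip in N (left out, the last holds). Time passes only in rows, so rows that do not move let the fingers close. It gives the time, the measured TCP pose, the force and the opening at its end, in the units of the state.
- sense(): the state, without advancing time (a new reading comes with each control period).
- eyes.capture(name): name is "scene" or "top"; returns a dict with "pixels" (480x640x3 uint8, red, green, blue), "mtx" (3x3 intrinsics, pixels), "R" (3x3) and "t" (3): a world point X has camera coordinates R X + t. Camera axes: x right, y down, z forward; pixel columns grow to the right and rows downward; lengths in mm; the calibration is good to about 2 mm. A picture is of the moment at which its call begins. There is no depth.
- ctrl.finish_job(): hands the job in, once; it reports no verdict.
The state is a dict: "time_s": time; "joints": joint angles; "dq": joint speeds; "tau": joint torques, N m; "eef_pos": TCP position; "ee_rot": TCP orientation; "force": force on the tool from outside, world axes, zero at the start; "wrist_torque": the same for the moment, N m; "grip_width": opening from 0.0 (shut) to 1.0 (fully open).
Only numpy, scipy, OpenCV 4.12 (cv2) and the standard library are available. Lean on these libraries where they do the work, as an engineer would, in place of code of your own. Each camera call takes 0.05 s, during which the arm holds its last target.

TASK

Load every lamp-base module on the bench into a bay of the jig. Then take the flat pressing tool and, with light steady pressure, draw it in one slow, smooth stroke from end to end along the touch strip of each module, first the white, then the green, then the pink (of those that are there), until all its orange keys are flush. Finish with every module still seated in the jig and the tool slid blade-down fully home into the free slot of the wooden holder, and leave the jar, tape and carton alone.

Things in the scene. Friction and masses are not known exactly. Their poses are not given: they have to be found in the camera images.
- white_module_center (a point): centre (half-way up) of the white lamp-base module: a loose slab 120 (x) x 54 (y) x 34 (z) mm, 0.5 kg, alike either way round, standing on its large face, z up. Along the middle of its top runs the touch strip: a dark inlay with three orange domed keys in a row along x, 16 mm wide, at first 3 mm proud. Grip it across the 54 mm width.
- green_module_center (a point): centre (half-way up) of the green lamp-base module: a loose slab 120 (x) x 54 (y) x 34 (z) mm, 0.5 kg, alike either way round, standing on its large face, z up. Along the middle of its top runs the touch strip: a dark inlay with three orange domed keys in a row along x, 16 mm wide, at first 3 mm proud. Grip it across the 54 mm width.
- pink_module_center (a point): centre (half-way up) of the pink lamp-base module: a loose slab 120 (x) x 54 (y) x 34 (z) mm, 0.5 kg, alike either way round, standing on its large face, z up. Along the middle of its top runs the touch strip: a dark inlay with three orange domed keys in a row along x, 16 mm wide, at first 3 mm proud. Grip it across the 54 mm width.
- white_key1 (a joint): orange snap key 1 of the white module, at module x = -34 mm, y = 0: 0 = standing 3 mm above the top face (a round dome 18 mm long in x, flanks up to 36 degrees), 0.003 m = flush with the top face. It yields to about 2.5 N straight down and stays where it is left (no spring).
- white_key2 (a joint): orange snap key 2 of the white module, at module x = 0 mm, y = 0: 0 = standing 3 mm above the top face (a round dome 18 mm long in x, flanks up to 36 degrees), 0.003 m = flush with the top face. It yields to about 2.5 N straight down and stays where it is left (no spring).
- white_key3 (a joint): orange snap key 3 of the white module, at module x = 34 mm, y = 0: 0 = standing 3 mm above the top face (a round dome 18 mm long in x, flanks up to 36 degrees), 0.003 m = flush with the top face. It yields to about 2.5 N straight down and stays where it is left (no spring).
- green_key1 (a joint): orange snap key 1 of the green module, at module x = -34 mm, y = 0: 0 = standing 3 mm above the top face (a round dome 18 mm long in x, flanks up to 36 degrees), 0.003 m = flush with the top face. It yields to about 2.5 N straight down and stays where it is left (no spring).
- green_key2 (a joint): orange snap key 2 of the green module, at module x = 0 mm, y = 0: 0 = standing 3 mm above the top face (a round dome 18 mm long in x, flanks up to 36 degrees), 0.003 m = flush with the top face. It yields to about 2.5 N straight down and stays where it is left (no spring).
- green_key3 (a joint): orange snap key 3 of the green module, at module x = 34 mm, y = 0: 0 = standing 3 mm above the top face (a round dome 18 mm long in x, flanks up to 36 degrees), 0.003 m = flush with the top face. It yields to about 2.5 N straight down and stays where it is left (no spring).
- pink_key1 (a joint): orange snap key 1 of the pink module, at module x = -34 mm, y = 0: 0 = standing 3 mm above the top face (a round dome 18 mm long in x, flanks up to 36 degrees), 0.003 m = flush with the top face. It yields to about 2.5 N straight down and stays where it is left (no spring).
- pink_key2 (a joint): orange snap key 2 of the pink module, at module x = 0 mm, y = 0: 0 = standing 3 mm above the top face (a round dome 18 mm long in x, flanks up to 36 degrees), 0.003 m = flush with the top face. It yields to about 2.5 N straight down and stays where it is left (no spring).
- pink_key3 (a joint): orange snap key 3 of the pink module, at module x = 34 mm, y = 0: 0 = standing 3 mm above the top face (a round dome 18 mm long in x, flanks up to 36 degrees), 0.003 m = flush with the top face. It yields to about 2.5 N straight down and stays where it is left (no spring).
- bay1 (a point): centre of the floor of jig bay 1; axes of the jig: x lengthwise of the bay, y across the bays, z up. The jig is a fixed aluminium plate 151 x 276 mm with three bays side by side along y, 92 mm apart, each with its length along x. A module goes into any bay, either way round.
- bay2 (a point): centre of the floor of jig bay 2; axes of the jig: x lengthwise of the bay, y across the bays, z up. A bay is 127 (x) x 61 (y) mm inside: 3.5 mm to spare on each side of a module. Its floor is 6 mm and all its walls, 31 mm wide between bays, are 13 mm above the bench.
- bay3 (a point): centre of the floor of jig bay 3; axes of the jig: x lengthwise of the bay, y across the bays, z up. A module seated in a bay has its underside 6 mm, its centre 23 mm and its top face 40 mm above the bench.
- presser_grip (a point): middle of the yellow grip (18 x, 36 y, 43 z mm) of the loose upright pressing tool, 66 mm above its foot, 19 mm below its top. Below the grip: a flat black nylon blade 10 (x) x 44 (y) mm, 44 mm tall, flat underneath. 0.09 kg, z up, alike either way round. Grip it across the 18 mm. It starts in the slot (17 mm deep, floor 5 mm up) of a blue fixed cradle 60 x 76 x 22 mm.
- holder_slot (a point): centre of the floor of the free slot, open at the top, in a fixed wooden tool holder 66 (x) x 78 (y) x 40 mm high: slot 14 (x) x 50 (y) mm, floor 5 mm above the bench, 35 mm deep. Fully home, the tool's foot is at this point and its blade lies along the slot (tool y along y), either way round. A steel card stands 6 mm above the block at x = +32 mm and stays there.
- jar: bystander: amber glass jar 56 mm across, 75 mm tall, beyond the work; origin under its centre. Leave it alone.
- tape: bystander: blue tape roll 90 mm across, 24 mm tall, lying flat beyond the work; origin under its centre. Leave it alone.
- bulb_box: bystander: small brown carton 60 x 80 x 60 mm beyond the work; origin under its centre. Leave it alone.
Things that resemble listed ones, but are neither listed nor needed, are in the scene too. What is meant by the part that bears presser_grip is not turquoise, and is the larger of those in its own colour. What is shaped like the part that bears holder_slot but blue is not meant.

How it is judged:
By the outcome, as a careful person would: the job done as asked, in the order asked, and still so for the second after the job is handed in, with the robot touching nothing.
Of white_module, green_module, pink_module only 2 to 3 are there at a start; the rules pass over those that are not, and their reading is None.
At some moment in a run one of white_module, green_module, pink_module may be knocked a few centimetres aside while the robot is not near it.
It also fails if it takes over 210 s, if anything falls off the work surface, if the arm or the gripper's body presses on something with over 40 N, if the wrist force passes 120 N, or if a joint passes its speed limit or range.

## Working session

There is one attempt and no reset: what is moved stays moved. The work goes in short steps, Python scripts to look and compute and a shell command to move; the robot and the scene stay as the last step left them, time stands still between calls to the robot, and variables do not carry over. Pictures are saved under pics/ and viewed, and the job is handed in when it is done.

```bash
mkdir -p pics; cat > h.py <<'E'
import numpy as np, cv2
from rig import sense, eyes, ctrl
def snap(name,fn):
    c=eyes.capture(name); cv2.imwrite('pics/'+fn,c['pixels'][:,:,::-1]); np.savez('pics/'+fn+'.npz',**c); return c
def ray(c,u,v,z):
    d=np.linalg.solve(c['mtx'],[u,v,1.]); R=np.array(c['R']);t=np.array(c['t'])
    o=-R.T@t; w=R.T@d; return o+w*(z-o[2])/w[2]
def proj(c,X):
    p=c['mtx']@(np.array(c['R'])@np.array(X,float)+np.array(c['t'])); return p[:2]/p[2]
E
python3 - <<'E'
from h import *
for n in('scene','top'):
    c=snap(n,n+'0.png'); print(n,-np.array(c['R']).T@c['t'])
s=sense(); print(s); print(ctrl.pinch_z)
E
```

```text
scene [1220.13174863  344.14874157  710.06634275]
top [ 401.54324822  -51.83022354 1017.94786697]
{'time_s': 0.1, 'joints': array([-1.36338886e+00,  3.13381761e-01,  1.49834164e+00,  1.64523422e-05,
        1.33099626e+00, -2.23422223e-01]), 'dq': array([ 0.00088946, -0.00211935, -0.00215728, -0.00025225, -0.00041342,
        0.00014413]), 'tau': array([ 2.12353792e-03, -4.12897003e+01, -2.60143715e+01, -1.56424935e-04,
        3.04596419e-03,  2.29584765e-05]), 'eef_pos': array([ 219.1885086 , -476.81171841,  230.80591778]), 'ee_rot': array([ 0.15115345, -0.15113577,  0.69116258, -0.69036578]), 'force': array([-0.24861929, -0.7908292 , -0.05730696]), 'wrist_torque': array([-0.00051448, -0.0083291 , -0.06172512]), 'grip_width': 0.9957620711314549}
18.700000000000003
```

View pics/scene0.png

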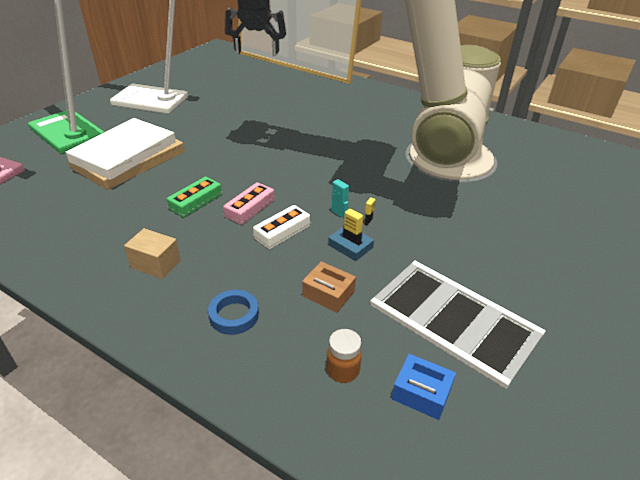

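View pics/top0.png

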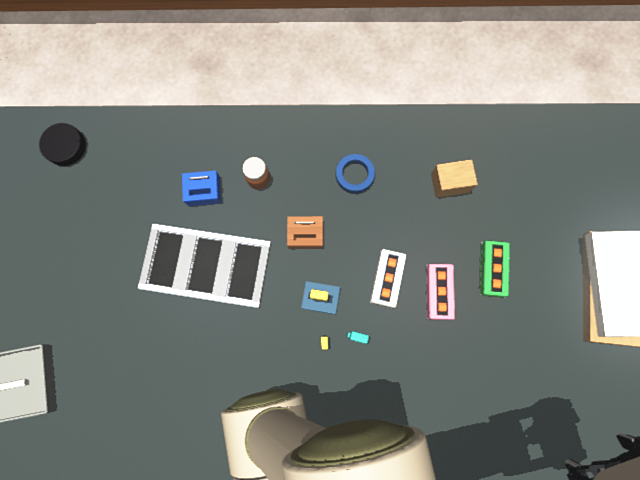

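```bash
python3 - <<'E'
import cv2
im=cv2.imread('pics/top0.png')
cv2.imwrite('pics/z1.png',cv2.resize(im[220:350,290:520],None,fx=3.4,fy=3.4,interpolation=cv2.INTER_CUBIC))
cv2.imwrite('pics/z2.png',cv2.resize(im[155:315,130:345],None,fx=3.7,fy=3.7,interpolation=cv2.INTER_CUBIC))
E
```

```text
(no output)
```

View pics/z1.png

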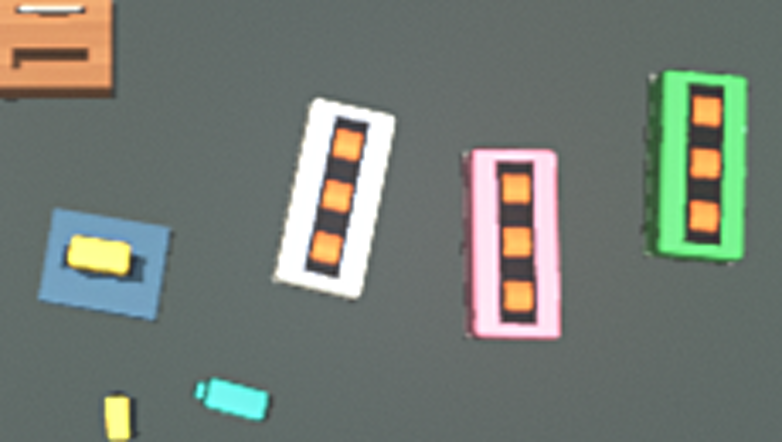

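View pics/z2.png

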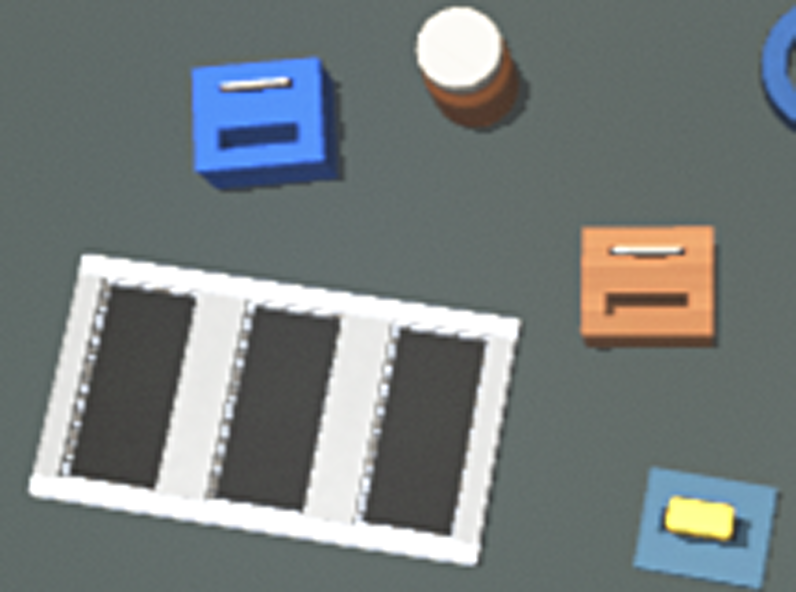

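```bash
cat >> h.py <<'E'
def comps(c,mask,amin,amax,z):
    n,l,st,ce=cv2.connectedComponentsWithStats(mask.astype(np.uint8),connectivity=8); o=[]
    for i in range(1,n):
        if amin<=st[i,4]<=amax: o.append((ce[i],ray(c,*ce[i],z)[:2],st[i,4]))
    return o
def hsv(c): return cv2.cvtColor(c['pixels'],cv2.COLOR_RGB2HSV)
def hp(c,m,z,roi):
    M=np.zeros(m.shape,np.uint8); x0,y0,x1,y1=roi; M[y0:y1,x0:x1]=m[y0:y1,x0:x1]
    n,l,st,ce=cv2.connectedComponentsWithStats(M); i=1+np.argmax(st[1:,4])
    p=np.argwhere(l==i)[:,::-1]
    w=np.array([ray(c,u,v,z)[:2] for u,v in p],np.float32); 
    (cx,cy),(a,b),an=cv2.minAreaRect(w); return (cx,cy),(a,b),an,len(p),w.mean(0)
E
python3 - <<'E'
from h import *
c=dict(np.load('pics/top0.png.npz'));h=hsv(c);H,S,V=[h[...,i].astype(int) for i in range(3)]
np.set_printoptions(precision=1,suppress=True)
m=(abs(H-13)<6)&(S>130)&(V>180)
for o in comps(c,m,15,150,35.5):print('key',*o)
m=(S<40)&(V>150)
print('jig',hp(c,m|((S<60)&(V<80)),13,(130,215,280,315)))
print('jigw',hp(c,m,13,(130,215,280,315)))
print('white',hp(c,m,34,(365,240,412,315)))
m=(H<18)&(S>100)&(V>140)
print('holder',hp(c,(S>90)&((H<20)),40,(280,205,335,260)))
print('cradle',hp(c,(H>90)&(H<120)&(S>80)&(V>90)|((H>20)&(H<35)&(S>90)),22,(295,275,345,320)))
print('grip',hp(c,(H>20)&(H<35)&(S>90),90,(295,275,345,320)))
E
```

```text
key [497.6 252.3] [ 575.3 -427.3] 58
key [391.9 261.8] [ 553.6 -197. ] 49
key [497.3 267.5] [ 541.8 -424.3] 60
key [441.4 274.7] [ 525.6 -303.3] 56
key [388.8 276.7] [ 520.8 -189.5] 46
key [496.5 283. ] [ 508.2 -420.5] 62
key [441.4 290.3] [ 491.8 -301.7] 54
key [385.7 292. ] [ 487.6 -182. ] 51
key [442.  306.4] [ 457.5 -301.5] 54
jig ((549.51123046875, 221.57730102539062), (279.166015625, 153.45970153808594), 81.44588470458984, 7778, array([548.2, 220.7], dtype=float32))
jigw ((549.593505859375, 222.31507873535156), (277.5936279296875, 153.5045928955078), 81.40628814697266, 4266, array([548.5, 221.5], dtype=float32))
white ((519.2067260742188, -188.24684143066406), (56.5456428527832, 121.53105163574219), 77.31974029541016, 973, array([ 518. , -188.1], dtype=float32))
holder ((619.1367797851562, -5.002773284912109), (72.61471557617188, 78.12889099121094), 0.16324292123317719, 1109, array([619.2,  -5.4], dtype=float32))
cradle ((476.3453063964844, -40.807918548583984), (76.31822967529297, 60.34432601928711), 80.77098083496094, 921, array([476., -41.], dtype=float32))
grip ((476.35552978515625, -38.71295166015625), (37.93095016479492, 19.685562133789062), 81.55571746826172, 175, array([476.3, -38.6], dtype=float32))
```

```bash
cat >> h.py <<'E'
from scipy.spatial.transform import Rotation as Ro
def plan(x,y,z,jaw_deg,s=None):
    """jaw_deg: world yaw of jaw axis (mod 180)"""
    s=s or sense(); q=s['ee_rot']; R=Ro.from_quat([q[1],q[2],q[3],q[0]]); M=R.as_matrix()
    p=np.array(s['eef_pos']); best=None
    for k in (0,180):
        a=np.radians(jaw_deg+k); zc=np.array([np.cos(a),np.sin(a),0]); yc=np.array([0,0,-1.]); xc=np.cross(yc,zc)
        T=np.stack([xc,yc,zc],1); rv=Ro.from_matrix(M.T@T).as_rotvec()
        print('turn',np.round(rv,4),'q6',round(float(s['joints'][5]),2),'tcp',np.round(p,1),'->', (x,y,z))
    d=np.array([x,y,z])-p
    print('shift tool now',np.round(M.T@d,1), ' tool axes x',np.round(M[:,0],3),'z',np.round(M[:,2],3),'F',np.round(s['force'],1),'t',s['time_s'],'g',round(float(s['grip_width'])*85.4,1))
    for k in (0,180):
        a=np.radians(jaw_deg+k); zc=np.array([np.cos(a),np.sin(a),0]); xc=np.cross([0,0,-1.],zc)
        print('shift tool after turn',np.round([xc@d,-d[2],zc@d],1))
E
python3 - <<'E'
from h import *
# white: keys
k=np.array([[553.6,-197],[487.6,-182]]); d=k[0]-k[1]; print(np.degrees(np.arctan2(d[1],d[0])),k.mean(0))
plan(519.5,-188.7,140,90-12.8)
# slot location
c=dict(np.load('pics/top0.png.npz'))
for uv in [(293.8,233.6),(315.7,239.3),(295,222),(314.6,222)]: print(ray(c,*uv,40))
g=c['pixels'][225:245,288:322].mean(2).astype(int); print(g)
E
```

```text
-12.804266065286752 [ 520.6 -189.5]
turn [ 1.0000e-04 -2.4874e+00 -1.5000e-03] q6 -0.22 tcp [ 219.2 -476.8  230.8] -> (519.5, -188.7, 140)
turn [1.100e-03 6.542e-01 1.000e-04] q6 -0.22 tcp [ 219.2 -476.8  230.8] -> (519.5, -188.7, 140)
shift tool now [-393.2   91.1 -136.3]  tool axes x [-0.909 -0.418 -0.   ] z [ 0.418 -0.909 -0.001] F [-0.2 -0.8 -0.1] t 0.1 g 85.0
shift tool after turn [229.   90.8 347.5]
shift tool after turn [-229.    90.8 -347.5]
[615.18477199  18.37312429  40.        ]
[602.41835639 -30.2050347   40.        ]
[641.59465427  16.11597572  40.        ]
[641.65428014 -27.49819644  40.        ]
[[176 175 173 173 174 175 174 174 175 174 175 174 177 173 170 170 172 169
  169 170 169 169 172 174 173 175 173 173 173 173 172 172 173 176]
 [176 175 174 174 175 174 174 173 173 174 175 175 174 175 175 175 176 176
  177 177 176 173 169 165 165 164 164 164 164 165 165 164 165 168]
 [166 163 162 163 160 162 161 162 162 161 162 161 161 162 162 162 162 161
  162 162 162 162 160 159 158 162 159 159 159 159 159 159 161 162]
 [164 161 161 161 158 161 161 160 160 161 161 161 160 160 1
[... 1638 characters left out ...]
 162 162 164 164 147 136 141 158 163 164 163 163 161 162 161 161 163
  162 162 162 163 161 162 163 162 162 162 161 161 161 160 163 165]
 [166 165 165 162 166 162 162 163 164 164 163 162 163 161 161 161 162 161
  161 159 161 161 161 160 161 160 161 161 161 162 163 161 162 167]
 [165 165 165 165 164 164 165 163 163 163 163 162 162 161 161 163 161 162
  162 163 160 160 161 162 161 162 161 161 162 163 161 162 164 167]
 [167 166 165 166 164 166 166 166 166 164 164 165 163 162 163 163 164 164
  163 163 163 164 163 162 164 164 164 163 165 163 162 165 166 167]
 [170 169 168 168 166 167 167 168 167 167 165 167 166 165 164 165 164 165
  166 165 166 166 166 166 164 166 167 165 165 166 167 166 169 169]]
```

```bash
python3 -m handwheel '[{"tx":-30,"ty":6,"tz":-10},{"tx":-36,"ty":8,"tz":-12},{"tx":-36,"ty":8,"tz":-12},{"tx":-36,"ty":8,"tz":-12},{"tx":-36,"ty":8,"tz":-12},{"tx":-36,"ty":8,"tz":-12},{"tx":-36,"ty":8,"tz":-12},{"tx":-36,"ty":8,"tz":-12},{"tx":-36,"ty":8,"tz":-12},{"tx":-36,"ty":8,"tz":-12}]' 60; python3 -m handwheel '[{"wy":0.109,"tx":-25,"ty":5,"tz":-10},{"wy":0.109},{"wy":0.109},{"wy":0.109},{"wy":0.109},{"wy":0.109},{},{}]'
python3 - <<'E'
from h import *
plan(519.5,-188.7,140,90-12.8)
c=snap('top','t1.png');h=hsv(c);H,S,V=[h[...,i].astype(int) for i in range(3)]
m=(abs(H-13)<6)&(S>130)&(V>180)
for o in comps(c,m,15,150,35.5):print('key',*o)
E
```

```text
turn [ 1.0000e-04 -2.4874e+00 -1.5000e-03] q6 -0.22 tcp [ 219.2 -476.8  230.8] -> (519.5, -188.7, 140)
turn [1.100e-03 6.542e-01 1.000e-04] q6 -0.22 tcp [ 219.2 -476.8  230.8] -> (519.5, -188.7, 140)
shift tool now [-393.2   91.1 -136.3]  tool axes x [-0.909 -0.418 -0.   ] z [ 0.418 -0.909 -0.001] F [-0.2 -0.8 -0.1] t 0.1 g 85.0
shift tool after turn [229.   90.8 347.5]
shift tool after turn [-229.    90.8 -347.5]
key [497.56363636 252.25454545] [ 575.42577246 -427.18481174] 55
key [391.79591837 261.73469388] [ 553.67595282 -196.81345214] 49
key [497.3        267.51666667] [ 541.82284088 -424.33653918] 60
key [441.43636364 274.67272727] [ 525.69362143 -303.31937323] 55
key [388.77083333 276.8125    ] [ 520.52426842 -189.44822021] 48
key [496.5483871 283.       ] [ 508.15788449 -420.45039155] 62
key [441.40740741 290.31481481] [ 491.79418476 -301.72983733] 54
key [385.66666667 291.98039216] [ 487.57855579 -181.99763889] 51
key [442.03703704 306.2962963 ] [ 457.61500485 -301.5283798 ] 54invalid input
invalid input
```

```bash
python3 -m handwheel '[{"grip":85,"tx":-30,"ty":6,"tz":-10,"wx":0,"wy":0,"wz":0}]' 60
```

```text
time_s: 0.23
eef_pos: [240.3, -457.8, 225.5]
ee_rot: [-0.149, 0.15, -0.69, 0.692]
force: [1.0, -0.2, 0.7]
grip_width: 0.992
```

```bash
python3 -m handwheel '[{"grip":85,"tx":-36,"ty":8,"tz":-12,"wx":0,"wy":0,"wz":0},{"grip":85,"tx":-36,"ty":8,"tz":-12,"wx":0,"wy":0,"wz":0},{"grip":85,"tx":-36,"ty":8,"tz":-12,"wx":0,"wy":0,"wz":0},{"grip":85,"tx":-36,"ty":8,"tz":-12,"wx":0,"wy":0,"wz":0},{"grip":85,"tx":-36,"ty":8,"tz":-12,"wx":0,"wy":0,"wz":0},{"grip":85,"tx":-36,"ty":8,"tz":-12,"wx":0,"wy":0,"wz":0},{"grip":85,"tx":-36,"ty":8,"tz":-12,"wx":0,"wy":0,"wz":0},{"grip":85,"tx":-36,"ty":8,"tz":-12,"wx":0,"wy":0,"wz":0},{"grip":85,"tx":-36,"ty":8,"tz":-12,"wx":0,"wy":0,"wz":0}]'; python3 -m handwheel '[{"grip":85,"tx":-25,"ty":5,"tz":-10,"wx":0,"wy":0.109,"wz":0},{"grip":85,"tx":0,"ty":0,"tz":0,"wx":0,"wy":0.109,"wz":0},{"grip":85,"tx":0,"ty":0,"tz":0,"wx":0,"wy":0.109,"wz":0},{"grip":85,"tx":0,"ty":0,"tz":0,"wx":0,"wy":0.109,"wz":0},{"grip":85,"tx":0,"ty":0,"tz":0,"wx":0,"wy":0.109,"wz":0},{"grip":85,"tx":0,"ty":0,"tz":0,"wx":0,"wy":0.109,"wz":0},{"grip":85,"tx":0,"ty":0,"tz":0,"wx":0,"wy":0,"wz":0}]'
python3 - <<'E'
from h import *
plan(519.5,-188.7,140,90-12.8)
E
```

```text
time_s: 0.98
eef_pos: [492.7, -220.4, 152.8]
ee_rot: [0.151, -0.151, 0.691, -0.691]
force: [0.0, -1.1, -0.5]
grip_width: 0.993
time_s: 1.57
eef_pos: [510.1, -202.4, 148.0]
ee_rot: [-0.08, 0.08, 0.703, -0.702]
force: [0.3, -1.5, -0.1]
grip_width: 0.998
turn [-7.0000e-04  3.1381e+00  3.0000e-04] q6 1.21 tcp [ 510.1 -202.4  148. ] -> (519.5, -188.7, 140)
turn [ 0.0002 -0.0035  0.0005] q6 1.21 tcp [ 510.1 -202.4  148. ] -> (519.5, -188.7, 140)
shift tool now [ -6.1   8.  -15.4]  tool axes x [-0.974  0.225  0.   ] z [-0.225 -0.974 -0.   ] F [ 0.3 -1.5 -0.1] t 1.5667 g 85.2
shift tool after turn [ 6.2  8.  15.4]
shift tool after turn [ -6.2   8.  -15.4]
```

```bash
python3 - <<'E'
from h import *
c=dict(np.load('pics/scene0.png.npz'));h=hsv(c);H,S,V=[h[...,i].astype(int) for i in range(3)]
m=(abs(H-13)<6)&(S>130)&(V>150); m[225:]=0; m[:170]=0
for o in comps(c,m,8,150,36):print('key',*o)
for uv in [(372,302),(416,262),(543,327),(504,377)]: print(ray(c,*uv,13))
E
python3 -m handwheel '[{"grip":85,"tx":-3,"ty":20,"tz":-8,"wx":0,"wy":-0.003,"wz":0},{"grip":85,"tx":-3,"ty":25,"tz":-7,"wx":0,"wy":0,"wz":0},{"grip":85,"tx":0,"ty":25,"tz":0,"wx":0,"wy":0,"wz":0},{"grip":85,"tx":0,"ty":15,"tz":0,"wx":0,"wy":0,"wz":0},{"grip":85,"tx":0,"ty":0,"tz":0,"wx":0,"wy":0,"wz":0},{"grip":85,"tx":0,"ty":0,"tz":0,"wx":0,"wy":0,"wz":0}]'
python3 - <<'E'
from h import *
plan(520,-189,12,90-12.8)
E
```

```text
key [204.28205128 183.38461538] [ 510.56176947 -420.9051069 ] 39
key [193.21621622 189.64864865] [ 544.27567491 -423.99702112] 37
key [257.91891892 189.40540541] [ 459.51170044 -301.66697035] 37
key [181.58974359 196.30769231] [ 578.67473117 -426.91312081] 39
key [248.21621622 196.27027027] [ 493.83788928 -302.71597977] 37
key [238.5        203.35714286] [ 527.57754639 -303.20609253] 42
key [292.97619048 213.02380952] [ 488.75835424 -181.7451005 ] 42
key [281.3255814  219.46511628] [ 521.79432631 -189.20058971] 43
key [269.5  223.75] [ 548.01736168 -201.19793517] 8
[607.47470788  80.66403825  13.        ]
[459.47961956 102.80985739  13.        ]
[491.34706679 365.3052701   13.        ]
[635.19181988 338.73603344  13.        ]
time_s: 2.07
eef_pos: [519.2, -189.1, 63.2]
ee_rot: [-0.077, 0.077, 0.703, -0.703]
force: [-0.2, -0.4, 0.6]
grip_width: 0.996
turn [ 1.6000e-03 -3.1362e+00 -6.0000e-04] q6 1.23 tcp [ 519.2 -189.1   63.2] -> (520, -189, 12)
turn [0.0004 0.0054 0.001 ] q6 1.23 tcp [ 519.2 -189.1   63.2] -> (520, -189, 12)
shift tool now [-0.8 51.2 -0.3]  tool axes x [-0.976  0.216  0.001] z [-0.216 -0.976 -0.   ] F [-0.2 -0.4  0.6] t 2.0667 g 85.1
shift tool after turn [ 0.8 51.2  0.3]
shift tool after turn [-0.8 51.2 -0.3]
```

```bash
python3 -m handwheel '[{"grip":85,"tx":-1,"ty":20,"tz":0,"wx":0,"wy":0.005,"wz":0},{"grip":85,"tx":0,"ty":16,"tz":0,"wx":0,"wy":0,"wz":0},{"grip":85,"tx":0,"ty":12,"tz":0,"wx":0,"wy":0,"wz":0},{"grip":85,"tx":0,"ty":3,"tz":0,"wx":0,"wy":0,"wz":0},{"grip":50,"tx":0,"ty":0,"tz":0,"wx":0,"wy":0,"wz":0},{"grip":50,"tx":0,"ty":0,"tz":0,"wx":0,"wy":0,"wz":0},{"grip":50,"tx":0,"ty":0,"tz":0,"wx":0,"wy":0,"wz":0},{"grip":50,"tx":0,"ty":0,"tz":0,"wx":0,"wy":0,"wz":0},{"grip":50,"tx":0,"ty":0,"tz":0,"wx":0,"wy":0,"wz":0}]' 50
python3 - <<'E'
from h import *
plan(520,-189,12,90-12.8)
# jig precise: fit lines to mask edges in both cams
for n,roi in (('top',(130,215,280,315)),('scene',(360,250,560,390))):
    c=dict(np.load(f'pics/{n}0.png.npz'));h=hsv(c);S,V=h[...,1].astype(int),h[...,2].astype(int)
    M=np.zeros(S.shape,np.uint8); x0,y0,x1,y1=roi; M[y0:y1,x0:x1]=((S<60)&(V>140))[y0:y1,x0:x1]
    n_,l,st,ce=cv2.connectedComponentsWithStats(M); i=1+np.argmax(st[1:,4]); m=(l==i).astype(np.uint8)
    cn,_=cv2.findContours(m,cv2.RETR_CCOMP,cv2.CHAIN_APPROX_NONE)
    for k in sorted(cn,key=cv2.contourArea)[-4:]:
        w=np.array([ray(c,*p[0],13)[:2] for p in k],np.float32); print(n,cv2.contourArea(k),cv2.minAreaRect(w))
E
```

```text
time_s: 2.82
eef_pos: [521.1, -189.5, 13.8]
ee_rot: [0.079, -0.08, -0.702, 0.703]
force: [-0.5, 2.5, 7.2]
grip_width: 0.62
turn [ 3.6000e-03  3.1399e+00 -5.0000e-04] q6 1.24 tcp [ 521.1 -189.5   13.8] -> (520, -189, 12)
turn [-0.0003 -0.0017 -0.0023] q6 1.24 tcp [ 521.1 -189.5   13.8] -> (520, -189, 12)
shift tool now [ 1.1  1.8 -0.3]  tool axes x [-0.975  0.223 -0.002] z [-0.223 -0.975  0.   ] F [-0.5  2.5  7.2] t 2.8167 g 52.9
shift tool after turn [-1.1  1.8  0.3]
shift tool after turn [ 1.1  1.8 -0.3]
top 1352.0 ((549.4006958007812, 221.16744995117188), (61.367923736572266, 125.94963073730469), 81.37411499023438)
top 1358.5 ((563.134765625, 313.24072265625), (64.03697204589844, 126.23406982421875), 81.51080322265625)
top 1362.5 ((534.982421875, 130.9840850830078), (60.84173583984375, 124.13447570800781), 81.4697036743164)
top 8064.0 ((549.6914672851562, 222.2953338623047), (278.0996398925781, 153.9703369140625), 81.46355438232422)
scene 1316.5 ((541.4619750976562, 133.32969665527344), (57.264076232910156, 121.29497528076172), 81.28829956054688)
scene 1526.5 ((555.09326171875, 224.1107177734375), (58.22732925415039, 121.19977569580078), 81.46625518798828)
scene 1768.5 ((568.6243286132812, 314.5890808105469), (58.478092193603516, 121.00021362304688), 81.44772338867188)
scene 10091.0 ((554.7551879882812, 222.45603942871094), (278.0392150878906, 161.9700164794922), 81.46797943115234)
```

```bash
python3 -m handwheel '[{"grip":50,"tx":0,"ty":0,"tz":0,"wx":0,"wy":0,"wz":0},{"grip":50,"tx":0,"ty":0,"tz":0,"wx":0,"wy":0,"wz":0},{"grip":50,"tx":0,"ty":-10,"tz":0,"wx":0,"wy":0,"wz":0},{"grip":50,"tx":0,"ty":-20,"tz":0,"wx":0,"wy":0,"wz":0},{"grip":50,"tx":0,"ty":-30,"tz":0,"wx":0,"wy":0,"wz":0},{"grip":50,"tx":0,"ty":-35,"tz":0,"wx":0,"wy":0,"wz":0},{"grip":50,"tx":0,"ty":-30,"tz":0,"wx":0,"wy":0,"wz":0},{"grip":50,"tx":0,"ty":0,"tz":0,"wx":0,"wy":0,"wz":0}]' 50
python3 - <<'E'
from h import *
s=plan(563.3,312.8,140,90-8.55)
snap('scene','s2.png')
E
```

```text
time_s: 3.48
eef_pos: [522.4, -190.7, 143.9]
ee_rot: [0.076, -0.083, -0.701, 0.704]
force: [0.2, -0.4, -3.2]
grip_width: 0.62
turn [ 0.015   3.0659 -0.0062] q6 1.24 tcp [ 522.4 -190.7  143.9] -> (563.3, 312.8, 140)
turn [-0.004  -0.0756 -0.0098] q6 1.24 tcp [ 522.4 -190.7  143.9] -> (563.3, 312.8, 140)
shift tool now [  72.4    1.4 -499.9]  tool axes x [-0.975  0.223 -0.01 ] z [-0.223 -0.975  0.004] F [ 0.2 -0.4 -3.2] t 3.4833 g 53.0
shift tool after turn [-34.4   3.9 503.9]
shift tool after turn [  34.4    3.9 -503.9]
```

View pics/s2.png

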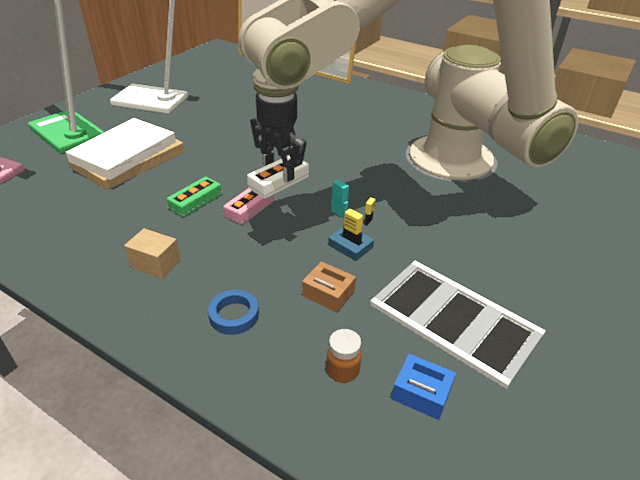

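```bash
python3 -m handwheel '[{"grip":50,"tx":3,"ty":0,"tz":-18,"wx":0,"wy":0,"wz":0},{"grip":50,"tx":5,"ty":0,"tz":-36,"wx":0,"wy":0,"wz":0},{"grip":50,"tx":5,"ty":0,"tz":-36,"wx":0,"wy":0,"wz":0},{"grip":50,"tx":5,"ty":0,"tz":-36,"wx":0,"wy":0,"wz":0},{"grip":50,"tx":5,"ty":0,"tz":-36,"wx":0,"wy":0,"wz":0},{"grip":50,"tx":5,"ty":0,"tz":-36,"wx":0,"wy":0,"wz":0},{"grip":50,"tx":5,"ty":0,"tz":-36,"wx":0,"wy":0,"wz":0},{"grip":50,"tx":5,"ty":0,"tz":-36,"wx":0,"wy":0,"wz":0},{"grip":50,"tx":5,"ty":0,"tz":-36,"wx":0,"wy":0,"wz":0},{"grip":50,"tx":5,"ty":0,"tz":-36,"wx":0,"wy":0,"wz":0}]'; python3 -m handwheel '[{"grip":50,"tx":5,"ty":0,"tz":-36,"wx":0,"wy":0,"wz":0},{"grip":50,"tx":5,"ty":0,"tz":-36,"wx":0,"wy":0,"wz":0},{"grip":50,"tx":5,"ty":0,"tz":-36,"wx":0,"wy":0,"wz":0},{"grip":50,"tx":5,"ty":0,"tz":-30,"wx":0,"wy":0,"wz":0},{"grip":50,"tx":2,"ty":0,"tz":-15,"wx":0,"wy":-0.07,"wz":0},{"grip":50,"tx":0,"ty":0,"tz":0,"wx":0,"wy":0,"wz":0},{"grip":50,"tx":0,"ty":0,"tz":0,"wx":0,"wy":0,"wz":0}]'
python3 - <<'E'
from h import *
plan(563.3,312.8,50,90-8.55)
c=snap('scene','s3.png');cv2.imwrite('pics/s3z.png',cv2.resize(c['pixels'][200:420,330:620,::-1],None,fx=2.7,fy=2.7))
c=snap('top','t3.png');cv2.imwrite('pics/t3z.png',cv2.resize(c['pixels'][190:330,120:300,::-1],None,fx=4,fy=4))
E
```

```text
time_s: 4.37
eef_pos: [548.7, 156.4, 135.7]
ee_rot: [0.081, -0.078, -0.702, 0.703]
force: [1.3, -1.5, -4.8]
grip_width: 0.616
time_s: 4.95
eef_pos: [561.6, 308.9, 135.4]
ee_rot: [0.056, -0.054, -0.704, 0.706]
force: [-0.2, -0.6, -4.1]
grip_width: 0.615
turn [-4.6000e-03  3.1363e+00 -3.0000e-03] q6 2.05 tcp [561.6 308.9 135.4] -> (563.3, 312.8, 50)
turn [-0.0019 -0.0053  0.0029] q6 2.05 tcp [561.6 308.9 135.4] -> (563.3, 312.8, 50)
shift tool now [-1.3 85.4 -4.3]  tool axes x [-0.988  0.154  0.003] z [-0.154 -0.988  0.002] F [-0.2 -0.6 -4.1] t 4.95 g 52.6
shift tool after turn [ 1.1 85.4  4.2]
shift tool after turn [-1.1 85.4 -4.2]
```

View pics/s3z.png

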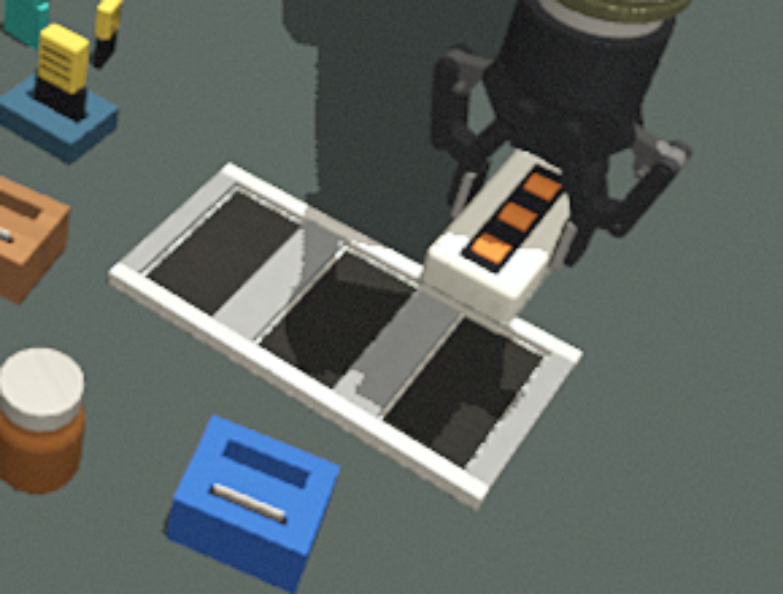

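View pics/t3z.png

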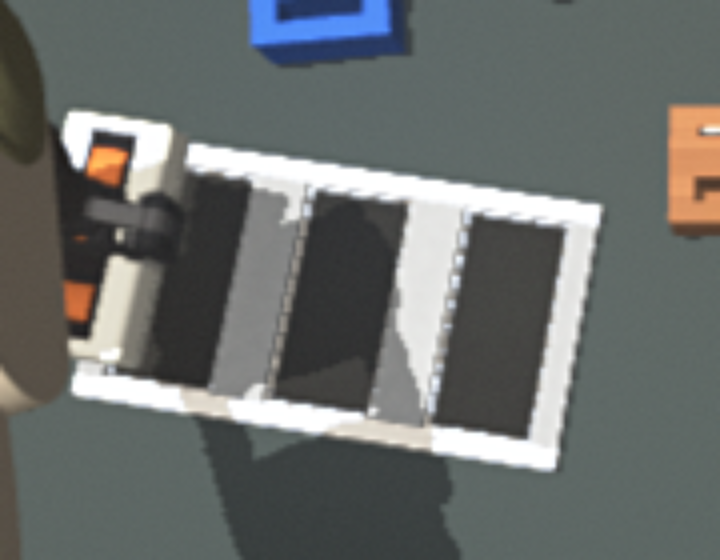

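```bash
python3 - <<'E'
from h import *
c=dict(np.load('pics/s3.png.npz'));h=hsv(c);H,S,V=[h[...,i].astype(int) for i in range(3)]
m=(abs(H-13)<8)&(S>130)&(V>150); m[300:]=0; m[:255]=0;m[:,:480]=0
for o in comps(c,m,8,250,157.6):print('key',*o)
E
python3 -m handwheel '[{"grip":50,"tx":-1,"ty":10,"tz":-4,"wx":0,"wy":-0.005,"wz":0},{"grip":50,"tx":0,"ty":25,"tz":0,"wx":0,"wy":0,"wz":0},{"grip":50,"tx":0,"ty":25,"tz":0,"wx":0,"wy":0,"wz":0},{"grip":50,"tx":0,"ty":25,"tz":0,"wx":0,"wy":0,"wz":0},{"grip":50,"tx":0,"ty":10,"tz":0,"wx":0,"wy":0,"wz":0},{"grip":50,"tx":0,"ty":0,"tz":0,"wx":0,"wy":0,"wz":0},{"grip":50,"tx":0,"ty":0,"tz":0,"wx":0,"wy":0,"wz":0}]'
python3 - <<'E'
from h import *
plan(563.3,312.8,20,90-8.55)
c=snap('scene','s4.png');cv2.imwrite('pics/s4z.png',cv2.resize(c['pixels'][200:420,330:620,::-1],None,fx=2.7,fy=2.7))
h=hsv(c);H,S,V=[h[...,i].astype(int) for i in range(3)]
m=(abs(H-13)<8)&(S>130)&(V>150); m[:255]=0;m[:,:430]=0;m[400:]=0
for o in comps(c,m,8,250,sense()['eef_pos'][2]+22.2):print('key',*o)
E
```

```text
key [530.27536232 268.66666667] [529.23874543 312.65061691] 69
key [521.09722222 279.61111111] [562.8647429  307.39123554] 72
key [511.3        291.53333333] [597.49681288 302.20532401] 90
time_s: 5.63
eef_pos: [564.6, 312.3, 42.7]
ee_rot: [-0.053, 0.053, 0.705, -0.705]
force: [0.8, -0.6, -4.3]
grip_width: 0.618
turn [4.0000e-04 3.1399e+00 2.0000e-04] q6 2.05 tcp [564.6 312.3  42.7] -> (563.3, 312.8, 20)
turn [ 0.0001 -0.0017 -0.0002] q6 2.05 tcp [564.6 312.3  42.7] -> (563.3, 312.8, 20)
shift tool now [ 1.3 22.7 -0.3]  tool axes x [-0.989  0.15  -0.   ] z [-0.15  -0.989 -0.   ] F [ 0.8 -0.6 -4.3] t 5.6333 g 52.7
shift tool after turn [-1.3 22.7  0.3]
shift tool after turn [ 1.3 22.7 -0.3]
key [516.5 310. ] [533.2519659  315.79483627] 62
key [507.8115942  321.23188406] [566.69031173 310.86635454] 69
key [498.4137931  333.27586207] [600.95316527 305.71571289] 87
```

View pics/s4z.png

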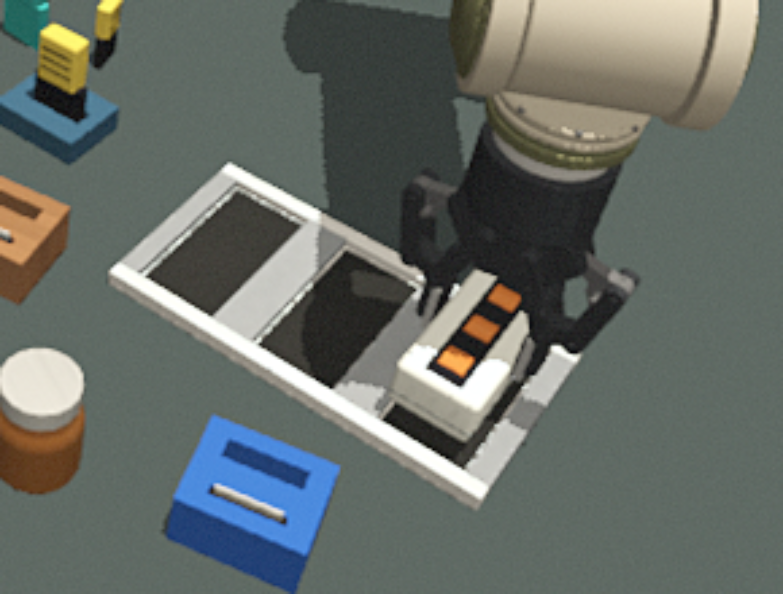

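```bash
python3 -m handwheel '[{"grip":50,"tx":1.8,"ty":4,"tz":-1.3,"wx":0,"wy":-0.002,"wz":0},{"grip":50,"tx":0,"ty":7,"tz":0,"wx":0,"wy":0,"wz":0},{"grip":50,"tx":0,"ty":5,"tz":0,"wx":0,"wy":0,"wz":0},{"grip":50,"tx":0,"ty":4,"tz":0,"wx":0,"wy":0,"wz":0},{"grip":50,"tx":0,"ty":1,"tz":0,"wx":0,"wy":0,"wz":0},{"grip":50,"tx":0,"ty":0,"tz":0,"wx":0,"wy":0,"wz":0},{"grip":50,"tx":0,"ty":0,"tz":0,"wx":0,"wy":0,"wz":0}]'
python3 - <<'E'
from h import *
plan(563.3,312.8,20,90-8.55)
E
```

```text
time_s: 6.27
eef_pos: [562.7, 314.1, 21.4]
ee_rot: [-0.052, 0.052, 0.705, -0.705]
force: [0.4, 0.9, -4.4]
grip_width: 0.619
turn [-3.0000e-04 -3.1406e+00 -2.0000e-04] q6 2.05 tcp [562.7 314.1  21.4] -> (563.3, 312.8, 20)
turn [ 0.0001  0.001  -0.0002] q6 2.05 tcp [562.7 314.1  21.4] -> (563.3, 312.8, 20)
shift tool now [-0.8  1.4  1.2]  tool axes x [-0.989  0.148 -0.   ] z [-0.148 -0.989 -0.   ] F [ 0.4  0.9 -4.4] t 6.2667 g 52.9
shift tool after turn [ 0.8  1.4 -1.2]
shift tool after turn [-0.8  1.4  1.2]
```

```bash
python3 -m handwheel '[{"grip":50,"tx":0,"ty":1,"tz":0,"wx":0,"wy":0,"wz":0},{"grip":50,"tx":0,"ty":0.7,"tz":0,"wx":0,"wy":0,"wz":0},{"grip":50,"tx":0,"ty":0,"tz":0,"wx":0,"wy":0,"wz":0},{"grip":50,"tx":0,"ty":0,"tz":0,"wx":0,"wy":0,"wz":0}]'
```

```text
time_s: 6.6
eef_pos: [562.8, 314.2, 19.9]
ee_rot: [-0.052, 0.053, 0.705, -0.705]
force: [0.3, -0.9, -2.3]
grip_width: 0.62
```

```bash
python3 -m handwheel '[{"grip":70,"tx":0,"ty":0,"tz":0,"wx":0,"wy":0,"wz":0},{"grip":70,"tx":0,"ty":0,"tz":0,"wx":0,"wy":0,"wz":0},{"grip":70,"tx":0,"ty":0,"tz":0,"wx":0,"wy":0,"wz":0},{"grip":70,"tx":0,"ty":0,"tz":0,"wx":0,"wy":0,"wz":0},{"grip":70,"tx":0,"ty":-10,"tz":0,"wx":0,"wy":0,"wz":0},{"grip":70,"tx":0,"ty":-25,"tz":0,"wx":0,"wy":0,"wz":0},{"grip":70,"tx":0,"ty":-35,"tz":0,"wx":0,"wy":0,"wz":0},{"grip":85,"tx":0,"ty":-35,"tz":0,"wx":0,"wy":0,"wz":0},{"grip":85,"tx":0,"ty":-20,"tz":0,"wx":0,"wy":0,"wz":0}]'
cat >> h.py <<'E'
def mods(zs=36,fn=None):
    for n in ('top','scene'):
        c=snap(n,(fn or 'm')+n+'.png');h=hsv(c);H,S,V=[h[...,i].astype(int) for i in range(3)]
        m=(abs(H-13)<7)&(S>130)&(V>150)
        for o in comps(c,m,20,120,zs): print(n,np.round(o[0],1),np.round(o[1],1),o[2])
E
python3 - <<'E'
from h import *
mods(fn='m1')
plan(492.5,-302,140,90-2)
c=dict(np.load('pics/m1scene.png.npz'));cv2.imwrite('pics/s5z.png',cv2.resize(c['pixels'][200:420,330:620,::-1],None,fx=2.7,fy=2.7))
E
```

```text
time_s: 7.35
eef_pos: [563.6, 314.5, 149.8]
ee_rot: [-0.05, 0.054, 0.706, -0.704]
force: [0.4, -1.0, 0.4]
grip_width: 0.991
top [497.4 252.3] [ 575.2 -426.6] 67
top [160.2 257.8] [560.6 314.5] 40
top [497.  267.6] [ 541.5 -423.4] 72
top [156.7 272.3] [528.2 319.8] 53
top [441.4 275. ] [ 524.9 -303.1] 70
top [496.7 283.1] [ 508.  -420.5] 72
top [441.6 290.9] [ 490.5 -302. ] 72
top [442.  306.8] [ 456.5 -301.3] 77
scene [204.3 183.4] [ 510.6 -420.9] 39
scene [193.2 189.6] [ 544.2 -424.2] 38
scene [257.9 189.4] [ 459.5 -301.7] 37
scene [181.5 196.2] [ 578.6 -427.4] 41
scene [248.1 196.2] [ 493.8 -303. ] 38
scene [238.5 203.4] [ 527.6 -303.2] 42
scene [514.5 318.6] [523.8 317.5] 64
scene [505.8 329.8] [557.5 312.2] 68
scene [496.8 341.7] [591.6 307.3] 93
turn [0.0119 3.0283 0.0053] q6 2.05 tcp [564.3 314.7 150. ] -> (492.5, -302, 140)
turn [ 0.0035 -0.1132 -0.0079] q6 2.05 tcp [564.3 314.7 150. ] -> (492.5, -302, 140)
shift tool now [-20.    7.7 620.6]  tool axes x [-0.989  0.148 -0.008] z [-0.148 -0.989 -0.004] F [ 0.8  0.1 -0.9] t 7.45 g 84.8
shift tool after turn [ -50.2   10.  -618.9]
shift tool after turn [ 50.2  10.  618.9]
```

View pics/s5z.png

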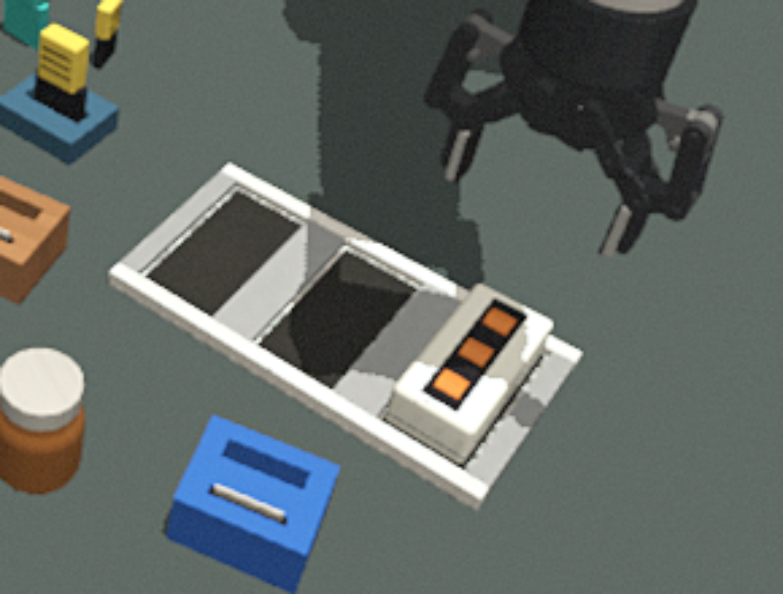

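View pics/m1top.png

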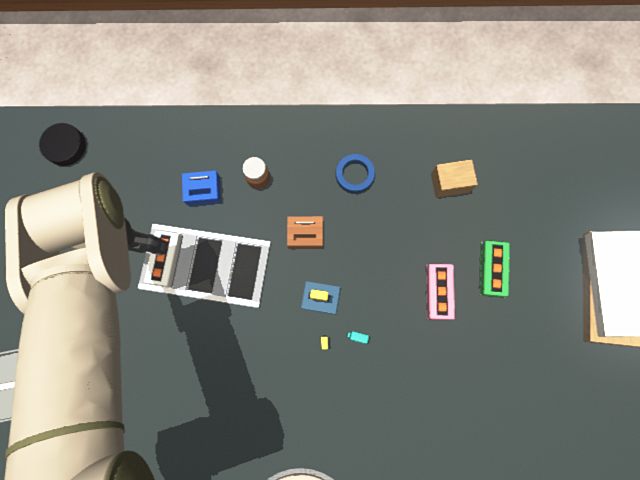

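```bash
python3 -m handwheel '[{"grip":85,"tx":0,"ty":0,"tz":20,"wx":0,"wy":0,"wz":0},{"grip":85,"tx":-2,"ty":0,"tz":39,"wx":0,"wy":0,"wz":0},{"grip":85,"tx":-2,"ty":0,"tz":39,"wx":0,"wy":0,"wz":0},{"grip":85,"tx":-2,"ty":0,"tz":39,"wx":0,"wy":0,"wz":0},{"grip":85,"tx":-2,"ty":0,"tz":39,"wx":0,"wy":0,"wz":0},{"grip":85,"tx":-2,"ty":0,"tz":39,"wx":0,"wy":0,"wz":0},{"grip":85,"tx":-1,"ty":0,"tz":39,"wx":0,"wy":0,"wz":0},{"grip":85,"tx":-1,"ty":0,"tz":39,"wx":0,"wy":0,"wz":0},{"grip":85,"tx":-1,"ty":0,"tz":39,"wx":0,"wy":0,"wz":0},{"grip":85,"tx":-1,"ty":0,"tz":39,"wx":0,"wy":0,"wz":0}]'; python3 -m handwheel '[{"grip":85,"tx":-1,"ty":0,"tz":39,"wx":0,"wy":0,"wz":0},{"grip":85,"tx":-1,"ty":0,"tz":39,"wx":0,"wy":0,"wz":0},{"grip":85,"tx":-1,"ty":0,"tz":39,"wx":0,"wy":0,"wz":0},{"grip":85,"tx":-1,"ty":0,"tz":39,"wx":0,"wy":0,"wz":0},{"grip":85,"tx":-1,"ty":0,"tz":39,"wx":0,"wy":0,"wz":0},{"grip":85,"tx":0,"ty":0,"tz":35,"wx":0,"wy":0,"wz":0},{"grip":85,"tx":0,"ty":0,"tz":19,"wx":0,"wy":-0.12,"wz":0},{"grip":85,"tx":0,"ty":0,"tz":0,"wx":0,"wy":0,"wz":0},{"grip":85,"tx":0,"ty":0,"tz":0,"wx":0,"wy":0,"wz":0}]'
python3 - <<'E'
from h import *
plan(491.5,-302.2,60,88.6)
E
```

```text
time_s: 8.28
eef_pos: [520.8, -56.5, 144.3]
ee_rot: [-0.053, 0.052, 0.705, -0.705]
force: [1.8, -0.2, 0.1]
grip_width: 0.997
time_s: 9.03
eef_pos: [489.3, -302.2, 144.0]
ee_rot: [-0.011, 0.011, 0.707, -0.707]
force: [0.8, 0.4, -0.1]
grip_width: 0.997
turn [-1.4000e-03  3.1347e+00  1.6000e-03] q6 0.85 tcp [ 489.3 -302.2  144. ] -> (491.5, -302.2, 60)
turn [ 0.001  -0.0068  0.0009] q6 0.85 tcp [ 489.3 -302.2  144. ] -> (491.5, -302.2, 60)
shift tool now [-2.3 84.   0.1]  tool axes x [-1.     0.031  0.001] z [-0.031 -1.    -0.001] F [ 0.8  0.4 -0.1] t 9.0333 g 85.1
shift tool after turn [ 2.2 84.   0. ]
shift tool after turn [-2.2 84.  -0. ]
```

```bash
python3 -m handwheel '[{"grip":85,"tx":-2,"ty":20,"tz":0,"wx":0,"wy":-0.007,"wz":0},{"grip":85,"tx":0,"ty":32,"tz":0,"wx":0,"wy":0,"wz":0},{"grip":85,"tx":0,"ty":32,"tz":0,"wx":0,"wy":0,"wz":0},{"grip":85,"tx":0,"ty":0,"tz":0,"wx":0,"wy":0,"wz":0},{"grip":85,"tx":0,"ty":0,"tz":0,"wx":0,"wy":0,"wz":0}]'
python3 - <<'E'
from h import *
mods(fn='m2')
plan(491.5,-302.2,12,88.6)
E
```

```text
time_s: 9.45
eef_pos: [491.7, -300.4, 60.2]
ee_rot: [-0.008, 0.007, 0.708, -0.706]
force: [0.1, 0.4, 0.6]
grip_width: 0.994
top [163.5 242.2] [595.8 309.5] 61
top [493.8 240.7] [ 601.  -420.6] 24
top [160.2 257.1] [562.2 314.6] 63
top [156.9 272.3] [528.2 319.4] 65
scene [200.8 189.1] [ 532.7 -411.2] 37
scene [257.3 189.5] [ 460.6 -302.5] 23
scene [189.6 195.5] [ 566.2 -414.4] 38
scene [248.3 196. ] [ 493.  -303.1] 30
scene [177.6 202.2] [ 600.5 -417.9] 40
scene [238.4 203.2] [ 527.3 -303.6] 33
scene [317.6 288.2] [652.8 -11.2] 25
scene [325.8 286.4] [640.5  -0.9] 23
scene [514.7 318.7] [523.7 317.7] 86
scene [505.9 329.9] [557.6 312.4] 92
scene [496.9 341.7] [591.7 307.5] 95
scene [349.6 361.3] [762.3 120.9] 83
turn [-3.2000e-03 -3.1383e+00  2.7000e-03] q6 0.84 tcp [ 492.8 -302.    62.6] -> (491.5, -302.2, 12)
turn [-0.0017  0.0033 -0.002 ] q6 0.84 tcp [ 492.8 -302.    62.6] -> (491.5, -302.2, 12)
shift tool now [ 1.4 50.6  0.2]  tool axes x [-1.     0.021 -0.002] z [-0.021 -1.     0.002] F [-0.1 -0.2 -0.1] t 9.55 g 84.7
shift tool after turn [-1.3 50.6 -0.3]
shift tool after turn [ 1.3 50.6  0.3]
```

```bash
python3 -m handwheel '[{"grip":85,"tx":0.5,"ty":18,"tz":0.4,"wx":0,"wy":0.003,"wz":0},{"grip":85,"tx":0,"ty":16,"tz":0,"wx":0,"wy":0,"wz":0},{"grip":85,"tx":0,"ty":12,"tz":0,"wx":0,"wy":0,"wz":0},{"grip":85,"tx":0,"ty":4,"tz":0,"wx":0,"wy":0,"wz":0},{"grip":50,"tx":0,"ty":0,"tz":0,"wx":0,"wy":0,"wz":0},{"grip":50,"tx":0,"ty":0,"tz":0,"wx":0,"wy":0,"wz":0},{"grip":50,"tx":0,"ty":0,"tz":0,"wx":0,"wy":0,"wz":0},{"grip":50,"tx":0,"ty":0,"tz":0,"wx":0,"wy":0,"wz":0},{"grip":50,"tx":0,"ty":0,"tz":0,"wx":0,"wy":0,"wz":0},{"grip":50,"tx":0,"ty":0,"tz":0,"wx":0,"wy":0,"wz":0}]' 50;  python3 - <<'E'
from h import *
plan(549.6,221.8,140,90-8.55)
E
python3 -m handwheel '[{"grip":50,"tx":0,"ty":-10,"tz":0,"wx":0,"wy":0,"wz":0},{"grip":50,"tx":0,"ty":-25,"tz":0,"wx":0,"wy":0,"wz":0},{"grip":50,"tx":0,"ty":-35,"tz":0,"wx":0,"wy":0,"wz":0},{"grip":50,"tx":0,"ty":-35,"tz":0,"wx":0,"wy":0,"wz":0},{"grip":50,"tx":0,"ty":-22,"tz":0,"wx":0,"wy":0,"wz":0},{"grip":50,"tx":0,"ty":0,"tz":0,"wx":0,"wy":0,"wz":0}]' 50
python3 - <<'E'
from h import *
plan(549.6,221.8,140,90-8.55)
E
```

```text
time_s: 10.38
eef_pos: [492.0, -302.6, 12.1]
ee_rot: [0.008, -0.009, -0.707, 0.707]
force: [-1.2, 2.3, 6.7]
grip_width: 0.623
turn [-2.8000e-03 -3.0167e+00  1.3000e-03] q6 0.84 tcp [ 492.  -302.6   12.1] -> (549.6, 221.8, 140)
turn [-0.0009  0.1249 -0.0019] q6 0.84 tcp [ 492.  -302.6   12.1] -> (549.6, 221.8, 140)
shift tool now [ -45.  -128.3 -525.5]  tool axes x [-1.     0.024 -0.002] z [-0.024 -1.     0.001] F [-1.2  2.3  6.7] t 10.3833 g 53.2
shift tool after turn [ -21.  -127.9  527.1]
shift tool after turn [  21.  -127.9 -527.1]
time_s: 10.88
eef_pos: [492.8, -303.7, 143.1]
ee_rot: [0.006, -0.011, -0.705, 0.709]
force: [0.7, -0.9, -4.2]
grip_width: 0.618
turn [-0.0107 -3.0165  0.0087] q6 0.84 tcp [ 492.8 -303.7  143.1] -> (549.6, 221.8, 140)
turn [-0.0058  0.1251 -0.0071] q6 0.84 tcp [ 492.8 -303.7  143.1] -> (549.6, 221.8, 140)
shift tool now [-4.410e+01  1.000e-01 -5.268e+02]  tool axes x [-1.     0.024 -0.007] z [-0.024 -1.     0.006] F [ 0.7 -0.9 -4.2] t 10.8833 g 52.7
shift tool after turn [-22.    3.1 528.1]
shift tool after turn [  22.     3.1 -528.1]
```

```bash
python3 -m handwheel '[{"grip":50,"tx":-2,"ty":0,"tz":-18,"wx":0,"wy":0,"wz":0},{"grip":50,"tx":-3,"ty":0,"tz":-36,"wx":0,"wy":0,"wz":0},{"grip":50,"tx":-3,"ty":0,"tz":-36,"wx":0,"wy":0,"wz":0},{"grip":50,"tx":-3,"ty":0,"tz":-36,"wx":0,"wy":0,"wz":0},{"grip":50,"tx":-3,"ty":0,"tz":-36,"wx":0,"wy":0,"wz":0},{"grip":50,"tx":-3,"ty":0,"tz":-36,"wx":0,"wy":0,"wz":0},{"grip":50,"tx":-3,"ty":0,"tz":-36,"wx":0,"wy":0,"wz":0},{"grip":50,"tx":-3,"ty":0,"tz":-36,"wx":0,"wy":0,"wz":0},{"grip":50,"tx":-3,"ty":0,"tz":-36,"wx":0,"wy":0,"wz":0},{"grip":50,"tx":-3,"ty":0,"tz":-36,"wx":0,"wy":0,"wz":0}]'; python3 -m handwheel '[{"grip":50,"tx":-3,"ty":0,"tz":-36,"wx":0,"wy":0,"wz":0},{"grip":50,"tx":-3,"ty":0,"tz":-36,"wx":0,"wy":0,"wz":0},{"grip":50,"tx":-3,"ty":0,"tz":-36,"wx":0,"wy":0,"wz":0},{"grip":50,"tx":-3,"ty":0,"tz":-36,"wx":0,"wy":0,"wz":0},{"grip":50,"tx":-3,"ty":0,"tz":-25,"wx":0,"wy":0,"wz":0},{"grip":50,"tx":0,"ty":0,"tz":-16,"wx":0,"wy":0.06,"wz":0},{"grip":50,"tx":0,"ty":0,"tz":0,"wx":0,"wy":0.065,"wz":0},{"grip":50,"tx":0,"ty":0,"tz":0,"wx":0,"wy":0,"wz":0},{"grip":50,"tx":0,"ty":0,"tz":0,"wx":0,"wy":0,"wz":0}]'
python3 - <<'E'
from h import *
plan(549.6,221.8,50,90-8.55)
E
```

```text
time_s: 11.72
eef_pos: [527.6, 40.7, 136.3]
ee_rot: [-0.009, 0.008, 0.707, -0.707]
force: [1.0, -0.1, -4.9]
grip_width: 0.621
time_s: 12.47
eef_pos: [547.5, 223.1, 136.4]
ee_rot: [0.053, -0.051, -0.705, 0.705]
force: [0.0, -0.2, -4.3]
grip_width: 0.622
turn [ 3.2000e-03 -3.1396e+00  1.6000e-03] q6 1.91 tcp [547.5 223.1 136.4] -> (549.6, 221.8, 50)
turn [-0.001   0.0019  0.0021] q6 1.91 tcp [547.5 223.1 136.4] -> (549.6, 221.8, 50)
shift tool now [-2.5 86.4  0.9]  tool axes x [-0.989  0.147  0.002] z [-0.147 -0.989  0.001] F [ 0.  -0.2 -4.3] t 12.4667 g 53.1
shift tool after turn [ 2.3 86.4 -1. ]
shift tool after turn [-2.3 86.4  1. ]
```

```bash
python3 -m handwheel '[{"grip":50,"tx":-2.5,"ty":10,"tz":1,"wx":0,"wy":0,"wz":0},{"grip":50,"tx":0,"ty":25,"tz":0,"wx":0,"wy":0,"wz":0},{"grip":50,"tx":0,"ty":25,"tz":0,"wx":0,"wy":0,"wz":0},{"grip":50,"tx":0,"ty":25,"tz":0,"wx":0,"wy":0,"wz":0},{"grip":50,"tx":0,"ty":9,"tz":0,"wx":0,"wy":0,"wz":0},{"grip":50,"tx":0,"ty":0,"tz":0,"wx":0,"wy":0,"wz":0},{"grip":50,"tx":0,"ty":0,"tz":0,"wx":0,"wy":0,"wz":0}]'
python3 - <<'E'
from h import *
plan(549.6,221.8,18,90-8.55)
mods(fn='m3',zs=sense()['eef_pos'][2]-12+36)
c=dict(np.load('pics/m3scene.png.npz'));cv2.imwrite('pics/s6z.png',cv2.resize(c['pixels'][200:420,330:620,::-1],None,fx=2.7,fy=2.7))
E
```

```text
time_s: 13.05
eef_pos: [550.8, 221.7, 43.9]
ee_rot: [-0.053, 0.053, 0.705, -0.705]
force: [-0.7, -0.5, -3.7]
grip_width: 0.625
turn [-4.0000e-04 -3.1416e+00 -1.0000e-04] q6 1.91 tcp [550.8 221.7  43.9] -> (549.6, 221.8, 18)
turn [ 0.0001  0.     -0.0002] q6 1.91 tcp [550.8 221.7  43.9] -> (549.6, 221.8, 18)
shift tool now [ 1.2 25.9  0.1]  tool axes x [-0.989  0.149 -0.   ] z [-0.149 -0.989 -0.   ] F [-0.7 -0.5 -3.7] t 13.05 g 53.3
shift tool after turn [-1.2 25.9 -0.1]
shift tool after turn [ 1.2 25.9  0.1]
top [492.5 242.5] [ 590.7 -405.7] 63
top [491.9 257.7] [ 558.  -402.3] 73
top [491.5 273.1] [ 525.3 -399.2] 67
scene [200.8 189.1] [ 565.3 -375.4] 37
scene [189.6 195.5] [ 597.2 -378.5] 38
scene [177.7 202.2] [ 629.6 -381.6] 39
scene [467.9 283.2] [519.3 223.4] 42
scene [459.7 293.4] [551.9 220.4] 64
scene [449.6 304.2] [586.3 215.2] 77
scene [514.6 318.6] [556.5 318.8] 84
scene [505.9 329.9] [589.  313.9] 90
scene [496.8 341.7] [621.4 309.1] 94
scene [351.7 361. ] [781.6 133.9] 49
```

View pics/s6z.png

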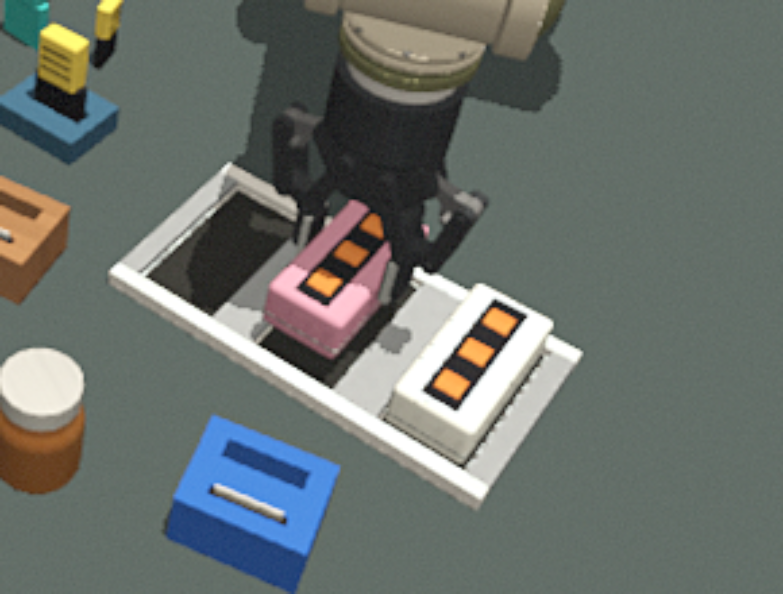

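```bash
python3 -m handwheel '[{"grip":50,"tx":1.2,"ty":5,"tz":-0.8,"wx":0,"wy":0,"wz":0},{"grip":50,"tx":0,"ty":7,"tz":0,"wx":0,"wy":0,"wz":0},{"grip":50,"tx":0,"ty":6,"tz":0,"wx":0,"wy":0,"wz":0},{"grip":50,"tx":0,"ty":4,"tz":0,"wx":0,"wy":0,"wz":0},{"grip":50,"tx":0,"ty":2,"tz":0,"wx":0,"wy":0,"wz":0},{"grip":50,"tx":0,"ty":1,"tz":0,"wx":0,"wy":0,"wz":0},{"grip":50,"tx":0,"ty":0.5,"tz":0,"wx":0,"wy":0,"wz":0},{"grip":50,"tx":0,"ty":0,"tz":0,"wx":0,"wy":0,"wz":0},{"grip":50,"tx":0,"ty":0,"tz":0,"wx":0,"wy":0,"wz":0}]'
python3 - <<'E'
from h import *
plan(549.6,221.8,18,90-8.55)
E
```

```text
time_s: 13.9
eef_pos: [549.5, 223.1, 18.3]
ee_rot: [-0.053, 0.053, 0.705, -0.705]
force: [0.2, 0.4, -4.3]
grip_width: 0.617
turn [-8.0000e-04 -3.1416e+00 -3.0000e-04] q6 1.91 tcp [549.5 223.1  18.3] -> (549.6, 221.8, 18)
turn [ 0.0002  0.     -0.0005] q6 1.91 tcp [549.5 223.1  18.3] -> (549.6, 221.8, 18)
shift tool now [-0.3  0.3  1.2]  tool axes x [-0.989  0.149 -0.   ] z [-0.149 -0.989 -0.   ] F [ 0.2  0.4 -4.3] t 13.9 g 52.7
shift tool after turn [ 0.3  0.3 -1.2]
shift tool after turn [-0.3  0.3  1.2]
```

```bash
python3 -m handwheel '[{"grip":50,"tx":0,"ty":0.5,"tz":0,"wx":0,"wy":0,"wz":0},{"grip":50,"tx":0,"ty":0.5,"tz":0,"wx":0,"wy":0,"wz":0},{"grip":50,"tx":0,"ty":0.3,"tz":0,"wx":0,"wy":0,"wz":0},{"grip":50,"tx":0,"ty":0,"tz":0,"wx":0,"wy":0,"wz":0}]'; python3 -m handwheel '[{"grip":70,"tx":0,"ty":0,"tz":0,"wx":0,"wy":0,"wz":0},{"grip":70,"tx":0,"ty":0,"tz":0,"wx":0,"wy":0,"wz":0},{"grip":70,"tx":0,"ty":0,"tz":0,"wx":0,"wy":0,"wz":0},{"grip":70,"tx":0,"ty":0,"tz":0,"wx":0,"wy":0,"wz":0},{"grip":70,"tx":0,"ty":-10,"tz":0,"wx":0,"wy":0,"wz":0},{"grip":70,"tx":0,"ty":-25,"tz":0,"wx":0,"wy":0,"wz":0},{"grip":70,"tx":0,"ty":-35,"tz":0,"wx":0,"wy":0,"wz":0},{"grip":85,"tx":0,"ty":-35,"tz":0,"wx":0,"wy":0,"wz":0},{"grip":85,"tx":0,"ty":-20,"tz":0,"wx":0,"wy":0,"wz":0}]'
python3 - <<'E'
from h import *
mods(fn='m4')
plan(566,-413,140,90-5.5)
c=dict(np.load('pics/m4scene.png.npz'));cv2.imwrite('pics/s7z.png',cv2.resize(c['pixels'][200:420,330:620,::-1],None,fx=2.7,fy=2.7))
E
```

```text
time_s: 14.23
eef_pos: [549.6, 223.1, 18.1]
ee_rot: [-0.052, 0.053, 0.705, -0.705]
force: [-4.8, -1.3, 7.6]
grip_width: 0.62
time_s: 14.98
eef_pos: [550.4, 223.3, 146.6]
ee_rot: [-0.051, 0.055, 0.706, -0.705]
force: [-0.3, 0.4, -0.1]
grip_width: 1.003
top [492.5 242.5] [ 597.  -417.5] 64
top [491.9 257.7] [ 563.3 -414. ] 73
top [200.4 263.5] [548.1 224. ] 41
top [491.4 273.1] [ 529.5 -410.8] 68
top [197.7 278.2] [515.5 228.1] 54
scene [200.8 189.1] [ 532.7 -411.2] 37
scene [189.6 195.5] [ 566.2 -414.4] 38
scene [177.6 202.2] [ 600.5 -417.9] 40
scene [323.6 285.2] [640.   -6.2] 32
scene [318.6 288.6] [652.7  -9. ] 34
scene [467.1 293.4] [511.1 225.7] 56
scene [457.7 303.5] [545.  220.4] 64
scene [448.  314.2] [579.  215.5] 81
scene [514.6 318.6] [523.5 317.5] 84
scene [505.9 329.9] [557.6 312.4] 92
scene [496.9 341.7] [591.7 307.5] 95
scene [351.4 360.8] [759.8 122.7] 61
turn [0.012  3.0885 0.0039] q6 1.91 tcp [551.1 223.4 146.6] -> (566, -413, 140)
turn [ 0.0025 -0.0531 -0.0077] q6 1.91 tcp [551.1 223.4 146.6] -> (566, -413, 140)
shift tool now [-109.2    5.7  627.2]  tool axes x [-0.989  0.149 -0.008] z [-0.149 -0.989 -0.003] F [ 0.2 -0.2 -0.3] t 15.0833 g 84.8
shift tool after turn [  75.9    6.6 -632.1]
shift tool after turn [-75.9   6.6 632.1]
```

View pics/s7z.png

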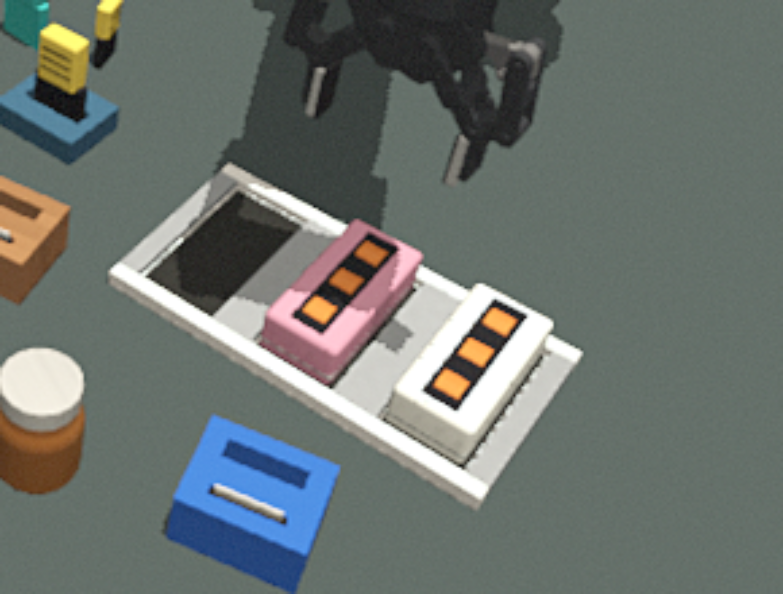

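View pics/m4top.png

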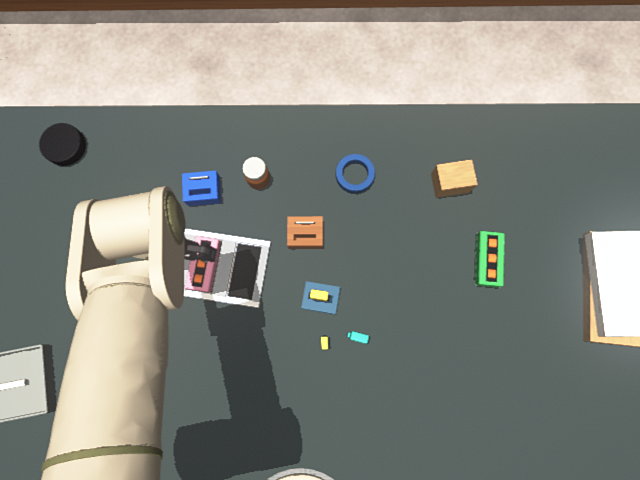

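```bash
python3 -m handwheel '[{"grip":85,"tx":-3,"ty":0,"tz":20,"wx":0,"wy":0,"wz":0},{"grip":85,"tx":-7,"ty":0,"tz":39,"wx":0,"wy":0,"wz":0},{"grip":85,"tx":-7,"ty":0,"tz":39,"wx":0,"wy":0,"wz":0},{"grip":85,"tx":-7,"ty":0,"tz":39,"wx":0,"wy":0,"wz":0},{"grip":85,"tx":-7,"ty":0,"tz":39,"wx":0,"wy":0,"wz":0},{"grip":85,"tx":-7,"ty":0,"tz":39,"wx":0,"wy":0,"wz":0},{"grip":85,"tx":-7,"ty":0,"tz":39,"wx":0,"wy":0,"wz":0},{"grip":85,"tx":-7,"ty":0,"tz":39,"wx":0,"wy":0,"wz":0},{"grip":85,"tx":-7,"ty":0,"tz":39,"wx":0,"wy":0,"wz":0},{"grip":85,"tx":-7,"ty":0,"tz":39,"wx":0,"wy":0,"wz":0}]'; python3 -m handwheel '[{"grip":85,"tx":-7,"ty":0,"tz":39,"wx":0,"wy":0,"wz":0},{"grip":85,"tx":-7,"ty":0,"tz":39,"wx":0,"wy":0,"wz":0},{"grip":85,"tx":-7,"ty":0,"tz":39,"wx":0,"wy":0,"wz":0},{"grip":85,"tx":-7,"ty":0,"tz":39,"wx":0,"wy":0,"wz":0},{"grip":85,"tx":-7,"ty":0,"tz":39,"wx":0,"wy":0,"wz":0},{"grip":85,"tx":-5,"ty":0,"tz":38,"wx":0,"wy":0,"wz":0},{"grip":85,"tx":0,"ty":0,"tz":19,"wx":0,"wy":-0.05,"wz":0},{"grip":85,"tx":0,"ty":0,"tz":0,"wx":0,"wy":0,"wz":0},{"grip":85,"tx":0,"ty":0,"tz":0,"wx":0,"wy":0,"wz":0}]'
python3 - <<'E'
from h import *
plan(564,-414,60,84.3)
mods(fn='m5')
E
```

```text
time_s: 15.92
eef_pos: [558.8, -155.5, 141.3]
ee_rot: [-0.053, 0.052, 0.705, -0.705]
force: [1.1, 0.4, 0.3]
grip_width: 0.995
time_s: 16.67
eef_pos: [561.0, -409.1, 140.6]
ee_rot: [-0.036, 0.035, 0.707, -0.706]
force: [-0.1, 0.5, -0.8]
grip_width: 0.999
turn [-2.0000e-03  3.1399e+00  2.1000e-03] q6 0.87 tcp [ 561.  -409.1  140.6] -> (564, -414, 60)
turn [ 0.0013 -0.0017  0.0013] q6 0.87 tcp [ 561.  -409.1  140.6] -> (564, -414, 60)
shift tool now [-3.6 80.6  4.7]  tool axes x [-0.995  0.101  0.001] z [-0.101 -0.995 -0.001] F [-0.1  0.5 -0.8] t 16.6667 g 85.3
shift tool after turn [ 3.5 80.6 -4.6]
shift tool after turn [-3.5 80.6  4.6]
top [163.5 242.2] [595.9 309.4] 62
top [203.8 247.9] [583.2 218.2] 65
top [160.2 257.1] [562.2 314.6] 63
top [490.8 258.6] [ 561.3 -411.5] 25
top [200.8 262.9] [549.4 223.1] 66
top [156.9 272.3] [528.2 319.4] 65
top [197.7 278. ] [516.  228.1] 67
scene [201.1 188.8] [ 531.6 -411.5] 33
scene [189.4 195.5] [ 566.3 -414.8] 31
scene [177.9 202.2] [ 599.9 -417.5] 35
scene [467.  293.4] [511.2 225.5] 74
scene [457.7 303.6] [545.1 220.5] 78
scene [448.  314.2] [579.  215.3] 82
scene [514.7 318.7] [523.7 317.7] 86
scene [505.9 329.9] [557.6 312.4] 92
scene [496.9 341.7] [591.7 307.5] 95
scene [349.6 361.3] [762.3 120.8] 85
```

```bash
python3 -m handwheel '[{"grip":85,"tx":-3.5,"ty":20,"tz":4.7,"wx":0,"wy":0,"wz":0},{"grip":85,"tx":0,"ty":30,"tz":0,"wx":0,"wy":0,"wz":0},{"grip":85,"tx":0,"ty":28,"tz":0,"wx":0,"wy":0,"wz":0},{"grip":85,"tx":0,"ty":0,"tz":0,"wx":0,"wy":0,"wz":0},{"grip":85,"tx":0,"ty":0,"tz":0,"wx":0,"wy":0,"wz":0}]'
python3 - <<'E'
from h import *
plan(564.3,-414.1,12,84.3)
E
```

```text
time_s: 17.18
eef_pos: [564.7, -412.3, 63.5]
ee_rot: [-0.035, 0.034, 0.707, -0.706]
force: [0.1, 0.4, 0.7]
grip_width: 0.994
turn [ 2.8000e-03 -3.1403e+00 -2.5000e-03] q6 0.87 tcp [ 564.7 -412.3   63.5] -> (564.3, -414.1, 12)
turn [0.0016 0.0013 0.0018] q6 0.87 tcp [ 564.7 -412.3   63.5] -> (564.3, -414.1, 12)
shift tool now [ 0.1 51.4  1.9]  tool axes x [-0.995  0.098  0.002] z [-0.098 -0.995 -0.002] F [0.1 0.4 0.7] t 17.1833 g 84.9
shift tool after turn [-0.2 51.5 -1.8]
shift tool after turn [ 0.2 51.5  1.8]
```

```bash
python3 -m handwheel '[{"grip":85,"tx":0,"ty":18,"tz":1,"wx":0,"wy":0,"wz":0},{"grip":85,"tx":0,"ty":16,"tz":0,"wx":0,"wy":0,"wz":0},{"grip":85,"tx":0,"ty":12,"tz":0,"wx":0,"wy":0,"wz":0},{"grip":85,"tx":0,"ty":4,"tz":0,"wx":0,"wy":0,"wz":0},{"grip":50,"tx":0,"ty":0,"tz":0,"wx":0,"wy":0,"wz":0},{"grip":50,"tx":0,"ty":0,"tz":0,"wx":0,"wy":0,"wz":0},{"grip":50,"tx":0,"ty":0,"tz":0,"wx":0,"wy":0,"wz":0},{"grip":50,"tx":0,"ty":0,"tz":0,"wx":0,"wy":0,"wz":0},{"grip":50,"tx":0,"ty":0,"tz":0,"wx":0,"wy":0,"wz":0},{"grip":50,"tx":0,"ty":0,"tz":0,"wx":0,"wy":0,"wz":0}]' 50
python3 -m handwheel '[{"grip":50,"tx":0,"ty":-10,"tz":0,"wx":0,"wy":0,"wz":0},{"grip":50,"tx":0,"ty":-25,"tz":0,"wx":0,"wy":0,"wz":0},{"grip":50,"tx":0,"ty":-35,"tz":0,"wx":0,"wy":0,"wz":0},{"grip":50,"tx":0,"ty":-35,"tz":0,"wx":0,"wy":0,"wz":0},{"grip":50,"tx":0,"ty":-22,"tz":0,"wx":0,"wy":0,"wz":0},{"grip":50,"tx":0,"ty":0,"tz":0,"wx":0,"wy":0,"wz":0}]' 50
python3 - <<'E'
from h import *
plan(535.9,130.8,140,90-8.55)
E
```

```text
time_s: 18.02
eef_pos: [565.2, -415.0, 15.7]
ee_rot: [0.034, -0.036, -0.706, 0.707]
force: [-0.2, 3.1, 5.8]
grip_width: 0.62
time_s: 18.52
eef_pos: [565.8, -416.3, 147.4]
ee_rot: [0.033, -0.038, -0.704, 0.709]
force: [0.4, -0.3, -3.6]
grip_width: 0.616
turn [-0.0118 -3.0915  0.0098] q6 0.87 tcp [ 565.8 -416.3  147.4] -> (535.9, 130.8, 140)
turn [-0.0063  0.0501 -0.0076] q6 0.87 tcp [ 565.8 -416.3  147.4] -> (535.9, 130.8, 140)
shift tool now [  84.     3.2 -541.4]  tool axes x [-0.995  0.099 -0.007] z [-0.099 -0.995  0.007] F [ 0.4 -0.3 -3.6] t 18.5167 g 52.6
shift tool after turn [-110.9    7.4  536.5]
shift tool after turn [ 110.9    7.4 -536.5]
```

```bash
python3 -m handwheel '[{"grip":50,"tx":3,"ty":0,"tz":-18,"wx":0,"wy":0,"wz":0},{"grip":50,"tx":6,"ty":0,"tz":-36,"wx":0,"wy":0,"wz":0},{"grip":50,"tx":6,"ty":0,"tz":-36,"wx":0,"wy":0,"wz":0},{"grip":50,"tx":6,"ty":0,"tz":-36,"wx":0,"wy":0,"wz":0},{"grip":50,"tx":6,"ty":0,"tz":-36,"wx":0,"wy":0,"wz":0},{"grip":50,"tx":6,"ty":0,"tz":-36,"wx":0,"wy":0,"wz":0},{"grip":50,"tx":6,"ty":0,"tz":-36,"wx":0,"wy":0,"wz":0},{"grip":50,"tx":6,"ty":0,"tz":-36,"wx":0,"wy":0,"wz":0},{"grip":50,"tx":6,"ty":0,"tz":-36,"wx":0,"wy":0,"wz":0},{"grip":50,"tx":6,"ty":0,"tz":-36,"wx":0,"wy":0,"wz":0}]'; python3 -m handwheel '[{"grip":50,"tx":6,"ty":0,"tz":-36,"wx":0,"wy":0,"wz":0},{"grip":50,"tx":6,"ty":0,"tz":-36,"wx":0,"wy":0,"wz":0},{"grip":50,"tx":6,"ty":0,"tz":-36,"wx":0,"wy":0,"wz":0},{"grip":50,"tx":5,"ty":0,"tz":-36,"wx":0,"wy":0,"wz":0},{"grip":50,"tx":4,"ty":0,"tz":-36,"wx":0,"wy":0,"wz":0},{"grip":50,"tx":0,"ty":0,"tz":-18,"wx":0,"wy":0.05,"wz":0},{"grip":50,"tx":0,"ty":0,"tz":0,"wx":0,"wy":0,"wz":0},{"grip":50,"tx":0,"ty":0,"tz":0,"wx":0,"wy":0,"wz":0},{"grip":50,"tx":0,"ty":0,"tz":0,"wx":0,"wy":0,"wz":0}]'
python3 - <<'E'
from h import *
plan(535.9,130.8,46,90-8.55)
E
```

```text
time_s: 19.35
eef_pos: [540.4, -67.0, 139.5]
ee_rot: [-0.036, 0.034, 0.706, -0.706]
force: [-0.1, 0.5, -5.0]
grip_width: 0.615
time_s: 20.1
eef_pos: [533.9, 130.3, 139.9]
ee_rot: [0.053, -0.052, -0.705, 0.705]
force: [-0.2, -0.1, -4.0]
grip_width: 0.618
turn [ 2.6000e-03 -3.1413e+00  1.0000e-03] q6 1.75 tcp [533.9 130.3 139.9] -> (535.9, 130.8, 46)
turn [-0.0006  0.0003  0.0017] q6 1.75 tcp [533.9 130.3 139.9] -> (535.9, 130.8, 46)
shift tool now [-2.1 93.9 -0.9]  tool axes x [-0.989  0.148  0.002] z [-0.148 -0.989  0.001] F [-0.2 -0.1 -4. ] t 20.1 g 52.7
shift tool after turn [ 1.9 93.9  0.8]
shift tool after turn [-1.9 93.9 -0.8]
```

```bash
python3 -m handwheel '[{"grip":50,"tx":-2,"ty":10,"tz":-1,"wx":0,"wy":0,"wz":0},{"grip":50,"tx":0,"ty":25,"tz":0,"wx":0,"wy":0,"wz":0},{"grip":50,"tx":0,"ty":25,"tz":0,"wx":0,"wy":0,"wz":0},{"grip":50,"tx":0,"ty":25,"tz":0,"wx":0,"wy":0,"wz":0},{"grip":50,"tx":0,"ty":8,"tz":0,"wx":0,"wy":0,"wz":0},{"grip":50,"tx":0,"ty":0,"tz":0,"wx":0,"wy":0,"wz":0},{"grip":50,"tx":0,"ty":0,"tz":0,"wx":0,"wy":0,"wz":0}]'
python3 - <<'E'
from h import *
plan(535.9,130.8,21.7,90-8.55)
mods(fn='m6',zs=sense()['eef_pos'][2]-15.7+36)
c=dict(np.load('pics/m6scene.png.npz'));cv2.imwrite('pics/s8z.png',cv2.resize(c['pixels'][200:420,330:620,::-1],None,fx=2.7,fy=2.7))
E
```

```text
time_s: 20.68
eef_pos: [536.9, 131.1, 48.2]
ee_rot: [-0.053, 0.053, 0.705, -0.705]
force: [-0.1, -1.4, -5.1]
grip_width: 0.62
turn [5.0000e-04 3.1409e+00 1.0000e-04] q6 1.75 tcp [536.9 131.1  48.2] -> (535.9, 130.8, 21.7)
turn [ 0.     -0.0007 -0.0003] q6 1.75 tcp [536.9 131.1  48.2] -> (535.9, 130.8, 21.7)
shift tool now [ 1.  26.5  0.4]  tool axes x [-0.989  0.149 -0.   ] z [-0.149 -0.989 -0.   ] F [-0.1 -1.4 -5.1] t 20.6833 g 53.0
shift tool after turn [-1.  26.5 -0.4]
shift tool after turn [ 1.  26.5  0.4]
top [162.1 241.9] [590.1 300.7] 39
top [158.  256.6] [558.  307.3] 27
scene [349.5  71.5] [-209.  -446.1] 25
scene [423.6 259.9] [506.6 131.5] 23
scene [415.9 268.7] [537.  129.6] 54
scene [405.3 278.6] [571.8 124.5] 67
scene [324.3 285.5] [668.   12.2] 35
scene [467.  293.4] [545.3 231.3] 73
scene [457.8 303.5] [577.5 226.5] 77
scene [448.1 314.2] [610.  221.8] 80
scene [514.6 318.6] [557.1 318.8] 84
scene [505.9 329.8] [589.4 313.9] 91
scene [496.8 341.7] [621.9 309.2] 94
scene [350.2 361.2] [783.7 132.4] 53
```

View pics/s8z.png

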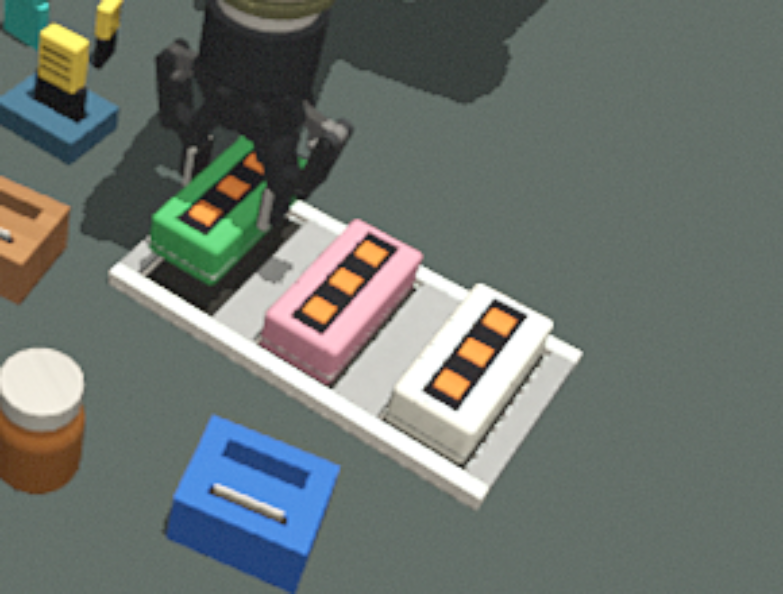

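```bash
python3 -m handwheel '[{"grip":50,"tx":0.6,"ty":5,"tz":-0.7,"wx":0,"wy":0,"wz":0},{"grip":50,"tx":0,"ty":7,"tz":0,"wx":0,"wy":0,"wz":0},{"grip":50,"tx":0,"ty":6,"tz":0,"wx":0,"wy":0,"wz":0},{"grip":50,"tx":0,"ty":4,"tz":0,"wx":0,"wy":0,"wz":0},{"grip":50,"tx":0,"ty":2,"tz":0,"wx":0,"wy":0,"wz":0},{"grip":50,"tx":0,"ty":1.2,"tz":0,"wx":0,"wy":0,"wz":0},{"grip":50,"tx":0,"ty":0.7,"tz":0,"wx":0,"wy":0,"wz":0},{"grip":50,"tx":0,"ty":0.3,"tz":0,"wx":0,"wy":0,"wz":0},{"grip":50,"tx":0,"ty":0,"tz":0,"wx":0,"wy":0,"wz":0},{"grip":50,"tx":0,"ty":0,"tz":0,"wx":0,"wy":0,"wz":0}]'
```

```text
time_s: 21.62
eef_pos: [536.1, 132.3, 21.8]
ee_rot: [-0.053, 0.053, 0.705, -0.705]
force: [-0.9, 0.1, -3.5]
grip_width: 0.616
```

```bash
python3 -m handwheel '[{"grip":50,"tx":0,"ty":0.5,"tz":0,"wx":0,"wy":0,"wz":0},{"grip":50,"tx":0,"ty":0.4,"tz":0,"wx":0,"wy":0,"wz":0},{"grip":50,"tx":0,"ty":0,"tz":0,"wx":0,"wy":0,"wz":0}]'; python3 -m handwheel '[{"grip":70,"tx":0,"ty":0,"tz":0,"wx":0,"wy":0,"wz":0},{"grip":70,"tx":0,"ty":0,"tz":0,"wx":0,"wy":0,"wz":0},{"grip":70,"tx":0,"ty":0,"tz":0,"wx":0,"wy":0,"wz":0},{"grip":70,"tx":0,"ty":0,"tz":0,"wx":0,"wy":0,"wz":0},{"grip":70,"tx":0,"ty":-10,"tz":0,"wx":0,"wy":0,"wz":0},{"grip":70,"tx":0,"ty":-25,"tz":0,"wx":0,"wy":0,"wz":0},{"grip":70,"tx":0,"ty":-35,"tz":0,"wx":0,"wy":0,"wz":0},{"grip":70,"tx":0,"ty":-35,"tz":0,"wx":0,"wy":0,"wz":0},{"grip":70,"tx":0,"ty":-20,"tz":0,"wx":0,"wy":0,"wz":0}]'
python3 - <<'E'
from h import *
mods(fn='m7',zs=42)
plan(476.3,-39,150,-8.6)
c=dict(np.load('pics/m7scene.png.npz'));cv2.imwrite('pics/s9z.png',cv2.resize(c['pixels'][170:400,300:600,::-1],None,fx=2.6,fy=2.6))
E
```

```text
time_s: 21.87
eef_pos: [536.2, 132.4, 21.7]
ee_rot: [0.052, -0.053, -0.705, 0.705]
force: [-5.0, -0.8, 6.4]
grip_width: 0.615
time_s: 22.62
eef_pos: [537.0, 132.4, 150.3]
ee_rot: [-0.051, 0.054, 0.705, -0.705]
force: [0.4, 0.0, 0.1]
grip_width: 0.819
top [242.8 270.2] [532.7 128.3] 36
top [240.5 285. ] [500.5 132.2] 28
scene [424.2 269.9] [503.  135.4] 50
scene [414.7 279.2] [536.6 130.9] 54
scene [316.5 287.7] [657.9 -10.4] 28
scene [404.3 288.8] [570.6 125.5] 70
scene [467.  293.4] [517.5 226.7] 73
scene [457.7 303.6] [551.1 221.6] 78
scene [448.  314.2] [584.8 216.6] 81
scene [514.6 318.6] [529.8 317.9] 85
scene [505.9 329.9] [563.5 312.7] 92
scene [496.9 341.7] [597.3 307.8] 95
scene [350.1 361.1] [765.6 123.3] 76
turn [-0.005  -1.5698 -0.0072] q6 1.75 tcp [537.7 132.5 150.2] -> (476.3, -39, 150)
turn [ 0.0072  1.5718 -0.005 ] q6 1.75 tcp [537.7 132.5 150.2] -> (476.3, -39, 150)
shift tool now [ 35.3  -0.3 178.7]  tool axes x [-0.989  0.149 -0.008] z [-0.149 -0.989 -0.001] F [-0.6  0.3 -0.5] t 22.7167 g 69.9
shift tool after turn [178.7   0.2 -35.1]
shift tool after turn [-178.7    0.2   35.1]
```

View pics/s9z.png

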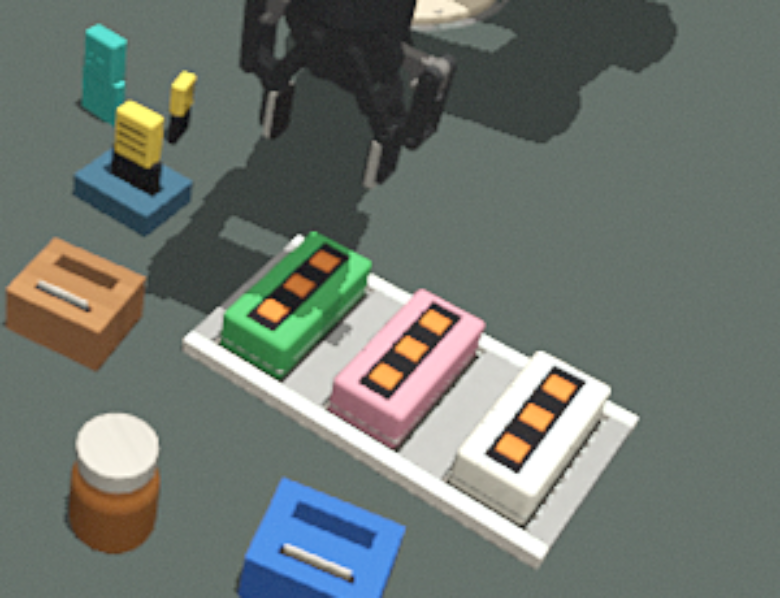

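```bash
python3 -m handwheel '[{"grip":50,"tx":7,"ty":0,"tz":30,"wx":0,"wy":0,"wz":0},{"grip":50,"tx":7,"ty":0,"tz":37,"wx":0,"wy":0,"wz":0},{"grip":50,"tx":7,"ty":0,"tz":37,"wx":0,"wy":0,"wz":0},{"grip":50,"tx":7,"ty":0,"tz":37,"wx":0,"wy":0,"wz":0},{"grip":50,"tx":7,"ty":0,"tz":37,"wx":0,"wy":0,"wz":0},{"grip":50,"tx":0,"ty":0,"tz":0,"wx":0,"wy":-0.12,"wz":0},{"grip":50,"tx":0,"ty":0,"tz":0,"wx":0,"wy":-0.12,"wz":0},{"grip":50,"tx":0,"ty":0,"tz":0,"wx":0,"wy":-0.12,"wz":0},{"grip":50,"tx":0,"ty":0,"tz":0,"wx":0,"wy":-0.12,"wz":0},{"grip":50,"tx":0,"ty":0,"tz":0,"wx":0,"wy":-0.12,"wz":0}]'; python3 -m handwheel '[{"grip":50,"tx":0,"ty":0,"tz":0,"wx":0,"wy":-0.12,"wz":0},{"grip":50,"tx":0,"ty":0,"tz":0,"wx":0,"wy":-0.12,"wz":0},{"grip":50,"tx":0,"ty":0,"tz":0,"wx":0,"wy":-0.12,"wz":0},{"grip":50,"tx":0,"ty":0,"tz":0,"wx":0,"wy":-0.12,"wz":0},{"grip":50,"tx":0,"ty":0,"tz":0,"wx":0,"wy":-0.12,"wz":0},{"grip":50,"tx":0,"ty":0,"tz":0,"wx":0,"wy":-0.12,"wz":0},{"grip":50,"tx":0,"ty":0,"tz":0,"wx":0,"wy":-0.12,"wz":0},{"grip":50,"tx":0,"ty":0,"tz":0,"wx":0,"wy":-0.12,"wz":0},{"grip":50,"tx":0,"ty":0,"tz":0,"wx":0,"wy":0,"wz":0},{"grip":50,"tx":0,"ty":0,"tz":0,"wx":0,"wy":0,"wz":0}]'
python3 - <<'E'
from h import *
plan(476.3,-39.7,140,-8.6)
c=snap('scene','sA.png');h=hsv(c);H,S,V=[h[...,i].astype(int) for i in range(3)]
z=c['pixels'][170:270,310:410,::-1];cv2.imwrite('pics/sAz.png',cv2.resize(z,None,fx=6,fy=6,interpolation=cv2.INTER_CUBIC))
E
```

```text
time_s: 23.55
eef_pos: [474.5, -38.5, 145.3]
ee_rot: [0.16, -0.16, 0.689, -0.689]
force: [-0.1, -0.2, 0.2]
grip_width: 0.585
time_s: 24.38
eef_pos: [474.7, -38.4, 145.4]
ee_rot: [0.457, -0.458, 0.539, -0.539]
force: [-0.4, 0.6, 0.3]
grip_width: 0.586
turn [ 0.0007 -0.0135 -0.0002] q6 -0.16 tcp [474.7 -38.4 145.4] -> (476.3, -39.7, 140)
turn [2.0000e-04 3.1281e+00 1.0000e-03] q6 -0.16 tcp [474.7 -38.4 145.4] -> (476.3, -39.7, 140)
shift tool now [1.  5.4 1.8]  tool axes x [-0.163 -0.987 -0.   ] z [ 0.987 -0.163 -0.001] F [-0.4  0.6  0.3] t 24.3833 g 50.0
shift tool after turn [1.  5.4 1.8]
shift tool after turn [-1.   5.4 -1.8]
```

View pics/sAz.png

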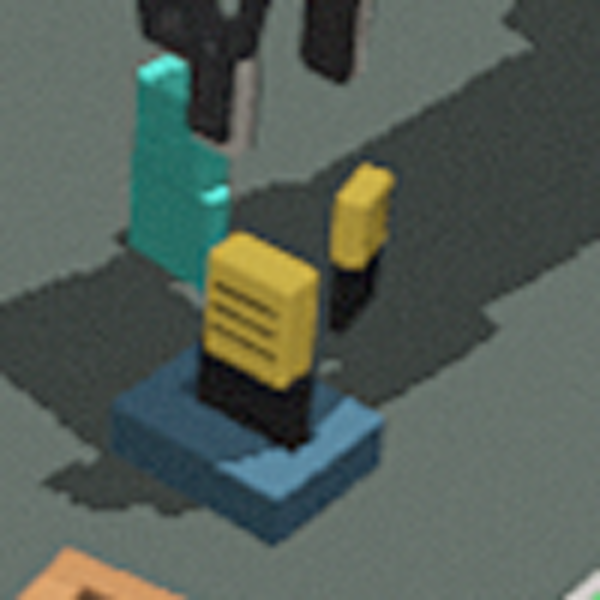

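```bash
python3 - <<'E'
from h import *
c=dict(np.load('pics/sA.png.npz'))
for u,v in [(265,260),(207,252),(240,233),(320,270),(290,292)]: print(ray(c,310+u/6-.4,170+v/6-.4,90))
print(ray(c,310+112/6,170+410/6,22),ray(c,310+270/6,170+500/6,22),ray(c,310+384/6,170+422/6,22))
E
python3 -m handwheel '[{"grip":50,"tx":0.5,"ty":15,"tz":1.2,"wx":0,"wy":-0.013,"wz":0},{"grip":50,"tx":0,"ty":20,"tz":0,"wx":0,"wy":0,"wz":0},{"grip":50,"tx":0,"ty":10,"tz":0,"wx":0,"wy":0,"wz":0},{"grip":50,"tx":0,"ty":0,"tz":0,"wx":0,"wy":0,"wz":0},{"grip":50,"tx":0,"ty":0,"tz":0,"wx":0,"wy":0,"wz":0}]' 
python3 - <<'E'
from h import *
plan(476.8,-39.5,54.5,-8.6)
E
```

```text
[478.02415715 -37.97364749  90.        ]
[485.15605193 -56.5340412   90.        ]
[469.45015784 -52.72911893  90.        ]
[472.48167685 -19.80555261  90.        ]
[488.81279691 -22.18451739  90.        ]
[504.23583481 -79.29466725  22.        ] [514.89341273  -9.23894041  22.        ] [456.39958304   3.48991301  22.        ]
time_s: 24.85
eef_pos: [476.0, -39.2, 100.8]
ee_rot: [0.461, -0.462, 0.536, -0.535]
force: [-0.6, -0.5, -0.0]
grip_width: 0.582
turn [ 0.0007  0.0018 -0.0001] q6 -0.18 tcp [476.  -39.2 100.8] -> (476.8, -39.5, 54.5)
turn [-2.0000e-04 -3.1398e+00 -1.1000e-03] q6 -0.18 tcp [476.  -39.2 100.8] -> (476.8, -39.5, 54.5)
shift tool now [ 0.2 46.3  0.9]  tool axes x [-0.148 -0.989 -0.   ] z [ 0.989 -0.148 -0.001] F [-0.6 -0.5 -0. ] t 24.85 g 49.7
shift tool after turn [ 0.2 46.3  0.9]
shift tool after turn [-0.2 46.3 -0.9]
```

```bash
python3 -m handwheel '[{"grip":50,"tx":-0.6,"ty":15,"tz":0.6,"wx":0,"wy":0,"wz":0},{"grip":50,"tx":0,"ty":16,"tz":0,"wx":0,"wy":0,"wz":0},{"grip":50,"tx":0,"ty":11,"tz":0,"wx":0,"wy":0,"wz":0},{"grip":50,"tx":0,"ty":3,"tz":0,"wx":0,"wy":0,"wz":0},{"grip":50,"tx":0,"ty":0,"tz":0,"wx":0,"wy":0,"wz":0},{"grip":28,"tx":0,"ty":0,"tz":0,"wx":0,"wy":0,"wz":0},{"grip":28,"tx":0,"ty":0,"tz":0,"wx":0,"wy":0,"wz":0},{"grip":28,"tx":0,"ty":0,"tz":0,"wx":0,"wy":0,"wz":0},{"grip":28,"tx":0,"ty":0,"tz":0,"wx":0,"wy":0,"wz":0}]' 
python3 - <<'E'
from h import *
plan(476.6,-38.7,54.5,-8.6)
c=snap('scene','sB.png')
z=c['pixels'][150:270,290:430,::-1];cv2.imwrite('pics/sBz.png',cv2.resize(z,None,fx=5,fy=5,interpolation=cv2.INTER_CUBIC))
E
```

```text
time_s: 25.6
eef_pos: [477.0, -38.8, 56.3]
ee_rot: [-0.462, 0.462, -0.535, 0.536]
force: [-0.0, 0.7, -0.0]
grip_width: 0.326
turn [-0.001   0.003   0.0002] q6 -0.18 tcp [477.  -38.8  56.3] -> (476.6, -38.7, 54.5)
turn [ 3.0000e-04 -3.1386e+00  1.6000e-03] q6 -0.18 tcp [477.  -38.8  56.3] -> (476.6, -38.7, 54.5)
shift tool now [ 0.   1.8 -0.4]  tool axes x [-0.147 -0.989  0.   ] z [ 0.989 -0.147  0.001] F [-0.   0.7 -0. ] t 25.6 g 27.8
shift tool after turn [ 0.   1.8 -0.4]
shift tool after turn [-0.   1.8  0.4]
```

View pics/sBz.png

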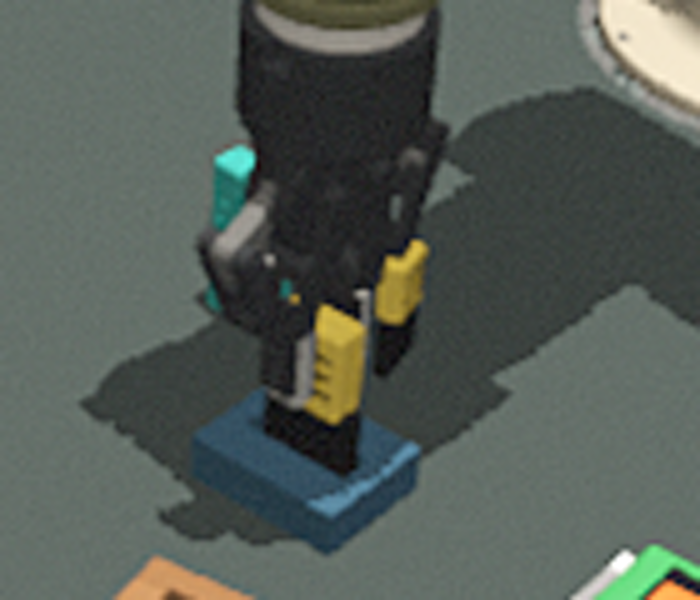

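```bash
python3 -m handwheel '[{"grip":28,"tx":0,"ty":1.5,"tz":0,"wx":0,"wy":0.003,"wz":0},{"grip":28,"tx":0,"ty":0,"tz":0,"wx":0,"wy":0,"wz":0},{"grip":12,"tx":0,"ty":0,"tz":0,"wx":0,"wy":0,"wz":0},{"grip":12,"tx":0,"ty":0,"tz":0,"wx":0,"wy":0,"wz":0},{"grip":12,"tx":0,"ty":0,"tz":0,"wx":0,"wy":0,"wz":0},{"grip":12,"tx":0,"ty":0,"tz":0,"wx":0,"wy":0,"wz":0}]' 60;  python3 - <<'E'
from h import *
plan(476.6,-38.7,54.5,-8.6)
E
python3 -m handwheel '[{"grip":12,"tx":0,"ty":-5,"tz":0,"wx":0,"wy":0,"wz":0},{"grip":12,"tx":0,"ty":-10,"tz":0,"wx":0,"wy":0,"wz":0},{"grip":12,"tx":0,"ty":-20,"tz":0,"wx":0,"wy":0,"wz":0},{"grip":12,"tx":0,"ty":-30,"tz":0,"wx":0,"wy":0,"wz":0},{"grip":12,"tx":0,"ty":-30,"tz":0,"wx":0,"wy":0,"wz":0},{"grip":12,"tx":0,"ty":0,"tz":0,"wx":0,"wy":0,"wz":0},{"grip":12,"tx":0,"ty":0,"tz":0,"wx":0,"wy":0,"wz":0}]'
python3 - <<'E'
from h import *
plan(562.3-53*.989,312.8+53*.149,120,-8.55)
c=snap('scene','sC.png')
z=c['pixels'][130:270,290:430,::-1];cv2.imwrite('pics/sCz.png',cv2.resize(z,None,fx=5,fy=5,interpolation=cv2.INTER_CUBIC))
c=snap('top','tC.png')
E
```

```text
time_s: 26.15
eef_pos: [476.6, -38.7, 54.1]
ee_rot: [0.461, -0.461, 0.536, -0.536]
force: [0.5, 0.4, 0.3]
grip_width: 0.205
turn [ 0.0002  0.0001 -0.    ] q6 -0.18 tcp [476.6 -38.7  54.1] -> (476.6, -38.7, 54.5)
turn [-1.0000e-04 -3.1415e+00 -3.0000e-04] q6 -0.18 tcp [476.6 -38.7  54.1] -> (476.6, -38.7, 54.5)
shift tool now [ 0.  -0.4 -0. ]  tool axes x [-0.149 -0.989 -0.   ] z [ 0.989 -0.149 -0.   ] F [0.5 0.4 0.3] t 26.15 g 17.5
shift tool after turn [ 0.  -0.4 -0. ]
shift tool after turn [-0.  -0.4  0. ]
time_s: 26.73
eef_pos: [477.3, -38.8, 151.0]
ee_rot: [-0.462, 0.46, -0.535, 0.537]
force: [0.5, 1.0, -2.0]
grip_width: 0.202
turn [-0.0037 -0.0007  0.0007] q6 -0.18 tcp [477.3 -38.8 151. ] -> (509.8829999999999, 320.697, 120)
turn [-1.0000e-03  3.1409e+00 -5.9000e-03] q6 -0.18 tcp [477.3 -38.8 151. ] -> (509.8829999999999, 320.697, 120)
shift tool now [-360.4   30.7  -21.6]  tool axes x [-0.149 -0.989  0.001] z [ 0.989 -0.149  0.004] F [ 0.5  1.  -2. ] t 26.7333 g 17.2
shift tool after turn [-360.4   31.   -21.3]
shift tool after turn [360.4  31.   21.3]
```

View pics/sCz.png

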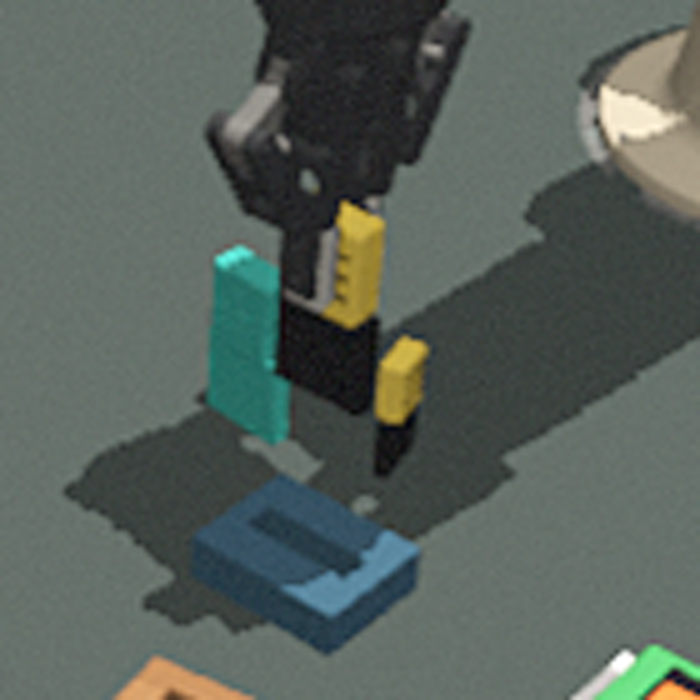

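View pics/tC.png

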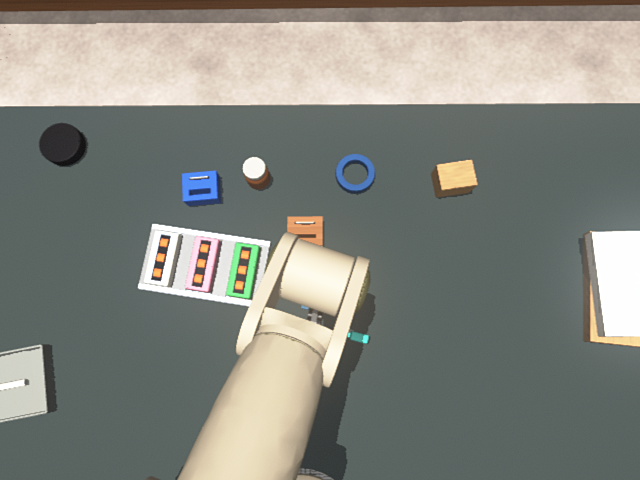

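```bash
python3 - <<'E'
from h import *
for n in('top','scene'):
    c=dict(np.load(f'pics/{n[0]}C.png.npz'));h=hsv(c);H,S,V=[h[...,i].astype(int) for i in range(3)]
    m=(abs(H-13)<7)&(S>130)&(V>150)
    for o in comps(c,m,20,120,41.8): 
        if o[1][1]>60: print(n,np.round(o[0],1),np.round(o[1],1),o[2])
E
python3 -m handwheel '[{"grip":12,"tx":-15,"ty":0,"tz":-1,"wx":0,"wy":0,"wz":0},{"grip":12,"tx":-35,"ty":0,"tz":-2,"wx":0,"wy":0,"wz":0},{"grip":12,"tx":-35,"ty":0,"tz":-2,"wx":0,"wy":0,"wz":0},{"grip":12,"tx":-35,"ty":0,"tz":-2,"wx":0,"wy":0,"wz":0},{"grip":12,"tx":-35,"ty":0,"tz":-2,"wx":0,"wy":0,"wz":0},{"grip":12,"tx":-35,"ty":0,"tz":-2,"wx":0,"wy":0,"wz":0},{"grip":12,"tx":-35,"ty":0,"tz":-2,"wx":0,"wy":0,"wz":0},{"grip":12,"tx":-35,"ty":0,"tz":-2,"wx":0,"wy":0,"wz":0},{"grip":12,"tx":-35,"ty":0,"tz":-2,"wx":0,"wy":0,"wz":0},{"grip":12,"tx":-35,"ty":0,"tz":-2,"wx":0,"wy":0,"wz":0}]'; python3 -m handwheel '[{"grip":12,"tx":-25,"ty":0,"tz":-2,"wx":0,"wy":0,"wz":0},{"grip":12,"tx":0,"ty":0,"tz":0,"wx":0,"wy":0,"wz":0},{"grip":12,"tx":0,"ty":0,"tz":0,"wx":0,"wy":0,"wz":0},{"grip":12,"tx":0,"ty":0,"tz":0,"wx":0,"wy":0,"wz":0}]'
python3 - <<'E'
from h import *
plan(562.3-53*.989,312.8+53*.149,120,-8.55)
E
```

```text
top [163.6 242.1] [594.9 307.2] 65
top [203.9 247.9] [582.2 216.4] 67
top [244.6 254.3] [568.  125.8] 62
top [160.1 257.1] [561.1 312.4] 67
top [200.9 262.9] [548.5 221.3] 68
top [241.8 269.4] [534.6 130.7] 65
top [156.9 272.2] [527.6 317.2] 66
top [197.8 278. ] [515.3 226.3] 69
top [238.8 284.8] [500.9 135.9] 66
scene [424.3 269.9] [502.8 135.6] 67
scene [414.6 279.2] [536.6 130.8] 68
scene [404.5 288.7] [570.1 125.7] 72
scene [467.  293.4] [517.3 226.5] 74
scene [457.8 303.5] [550.8 221.6] 77
scene [448.  314.2] [584.6 216.6] 81
scene [514.6 318.6] [529.7 317.8] 85
scene [505.9 329.9] [563.3 312.7] 92
scene [496.9 341.7] [597.1 307.8] 95
scene [350.3 361.2] [765.3 123.6] 72
time_s: 27.67
eef_pos: [506.5, 292.1, 147.7]
ee_rot: [0.46, -0.462, 0.536, -0.536]
force: [0.8, -0.6, -1.2]
grip_width: 0.203
time_s: 28.0
eef_pos: [508.6, 314.9, 148.0]
ee_rot: [0.46, -0.462, 0.536, -0.536]
force: [-0.7, -0.6, -0.9]
grip_width: 0.2
turn [ 0.002  -0.0008  0.0014] q6 0.51 tcp [508.6 314.9 148. ] -> (509.8829999999999, 320.697, 120)
turn [-2.1000e-03  3.1407e+00  3.1000e-03] q6 0.51 tcp [508.6 314.9 148. ] -> (509.8829999999999, 320.697, 120)
shift tool now [-6.  28.   0.5]  tool axes x [-0.15  -0.989  0.001] z [ 0.989 -0.15  -0.002] F [-0.7 -0.6 -0.9] t 28.0 g 17.1
shift tool after turn [-6.  28.   0.4]
shift tool after turn [ 6.  28.  -0.4]
```

```bash
python3 -m handwheel '[{"grip":12,"tx":-6,"ty":10,"tz":0,"wx":0,"wy":0,"wz":0},{"grip":12,"tx":0,"ty":20,"tz":0,"wx":0,"wy":0,"wz":0},{"grip":12,"tx":0,"ty":15,"tz":0,"wx":0,"wy":0,"wz":0},{"grip":12,"tx":0,"ty":7,"tz":0,"wx":0,"wy":0,"wz":0},{"grip":12,"tx":0,"ty":0,"tz":0,"wx":0,"wy":0,"wz":0},{"grip":12,"tx":0,"ty":0,"tz":0,"wx":0,"wy":0,"wz":0},{"grip":12,"tx":0,"ty":0,"tz":0,"wx":0,"wy":0,"wz":0}]'
python3 - <<'E'
from h import *
plan(509.2,320.3,89,-8.5)
E
```

```text
time_s: 28.58
eef_pos: [510.4, 321.4, 98.1]
ee_rot: [-0.462, 0.46, -0.536, 0.536]
force: [0.6, -0.7, -0.6]
grip_width: 0.201
turn [-0.0013 -0.0021 -0.0008] q6 0.52 tcp [510.4 321.4  98.1] -> (509.2, 320.3, 89)
turn [ 1.3000e-03  3.1395e+00 -2.1000e-03] q6 0.52 tcp [510.4 321.4  98.1] -> (509.2, 320.3, 89)
shift tool now [ 1.3  9.1 -1.1]  tool axes x [-0.15  -0.989 -0.001] z [ 0.989 -0.15   0.001] F [ 0.6 -0.7 -0.6] t 28.5833 g 17.2
shift tool after turn [ 1.3  9.1 -1.1]
shift tool after turn [-1.3  9.1  1.1]
```

```bash
python3 -m handwheel '[{"grip":12,"tx":1,"ty":3,"tz":-0.6,"wx":0,"wy":-0.001,"wz":0},{"grip":12,"tx":0,"ty":3,"tz":0,"wx":0,"wy":0,"wz":0},{"grip":12,"tx":0,"ty":1,"tz":0,"wx":0,"wy":0,"wz":0},{"grip":12,"tx":0,"ty":0,"tz":0,"wx":0,"wy":0,"wz":0},{"grip":12,"tx":0,"ty":0,"tz":0,"wx":0,"wy":0,"wz":0},{"grip":12,"tx":0,"ty":0,"tz":0,"wx":0,"wy":0,"wz":0}]'
python3 - <<'E'
from h import *
plan(509.2,320.3,89,-8.5)
c=snap('scene','sD.png')
z=c['pixels'][230:390,400:600,::-1];cv2.imwrite('pics/sDz.png',cv2.resize(z,None,fx=3.7,fy=3.7,interpolation=cv2.INTER_CUBIC))
E
```

```text
time_s: 29.08
eef_pos: [509.2, 320.6, 90.3]
ee_rot: [-0.461, 0.461, -0.536, 0.536]
force: [0.3, 0.5, -1.7]
grip_width: 0.201
turn [-0.0002 -0.0006 -0.0001] q6 0.52 tcp [509.2 320.6  90.3] -> (509.2, 320.3, 89)
turn [ 2.000e-04  3.141e+00 -3.000e-04] q6 0.52 tcp [509.2 320.6  90.3] -> (509.2, 320.3, 89)
shift tool now [0.3 1.3 0. ]  tool axes x [-0.148 -0.989 -0.   ] z [ 0.989 -0.148  0.   ] F [ 0.3  0.5 -1.7] t 29.0833 g 17.1
shift tool after turn [0.3 1.3 0. ]
shift tool after turn [-0.3  1.3 -0. ]
```

View pics/sDz.png

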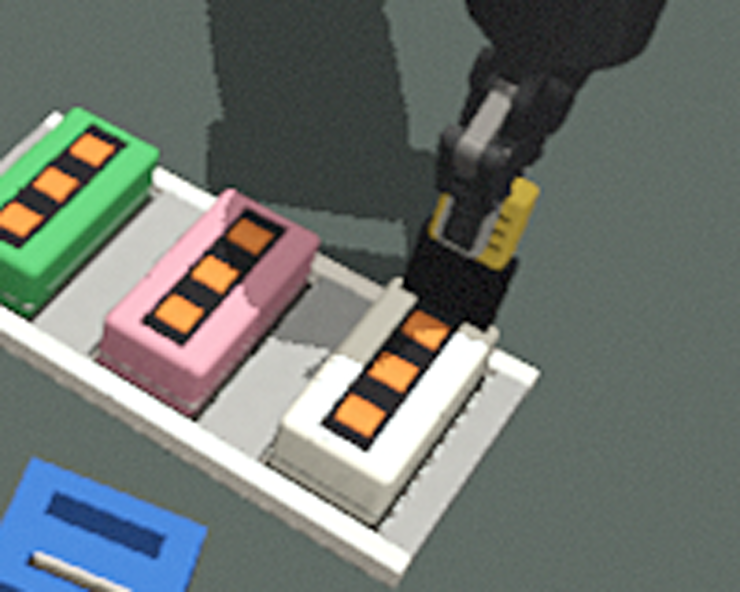

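```bash
for i in 1; do python3 -m handwheel '[{"grip":12,"tx":0,"ty":0.5,"tz":0,"wx":0,"wy":0,"wz":0},{"grip":12,"tx":0,"ty":0.5,"tz":0,"wx":0,"wy":0,"wz":0},{"grip":12,"tx":0,"ty":0,"tz":0,"wx":0,"wy":0,"wz":0},{"grip":12,"tx":0,"ty":0,"tz":0,"wx":0,"wy":0,"wz":0}]'; python3 -m handwheel '[{"grip":12,"tx":0,"ty":0.4,"tz":0,"wx":0,"wy":0,"wz":0},{"grip":12,"tx":0,"ty":0,"tz":0,"wx":0,"wy":0,"wz":0},{"grip":12,"tx":0,"ty":0,"tz":0,"wx":0,"wy":0,"wz":0}]'; done
```

```text
time_s: 29.47
eef_pos: [509.1, 320.5, 89.2]
ee_rot: [0.461, -0.461, 0.536, -0.536]
force: [-0.7, 1.1, -0.5]
grip_width: 0.205
time_s: 29.72
eef_pos: [509.2, 320.5, 89.1]
ee_rot: [-0.461, 0.461, -0.536, 0.536]
force: [-1.6, -0.2, 2.6]
grip_width: 0.202
```

```bash
python3 -m handwheel '[{"grip":12,"tx":0,"ty":0.2,"tz":0,"wx":0,"wy":0,"wz":0},{"grip":12,"tx":0,"ty":0,"tz":0,"wx":0,"wy":0,"wz":0},{"grip":12,"tx":0,"ty":0,"tz":0,"wx":0,"wy":0,"wz":0}]';  python3 -m handwheel '[{"grip":12,"tx":0,"ty":0,"tz":0.5,"wx":0,"wy":0,"wz":0},{"grip":12,"tx":0,"ty":0,"tz":1,"wx":0,"wy":0,"wz":0},{"grip":12,"tx":0,"ty":0,"tz":1.5,"wx":0,"wy":0,"wz":0},{"grip":12,"tx":0,"ty":0,"tz":2,"wx":0,"wy":0,"wz":0},{"grip":12,"tx":0,"ty":0,"tz":2,"wx":0,"wy":0,"wz":0}]'
```

```text
time_s: 29.97
eef_pos: [509.2, 320.6, 89.1]
ee_rot: [-0.462, 0.461, -0.536, 0.536]
force: [-1.6, -0.0, 5.6]
grip_width: 0.206
time_s: 30.38
eef_pos: [515.4, 319.9, 89.1]
ee_rot: [0.461, -0.462, 0.536, -0.535]
force: [-6.7, 0.8, 9.1]
grip_width: 0.2
```

```bash
python3 -m handwheel '[{"grip":12,"tx":0,"ty":0,"tz":2,"wx":0,"wy":0,"wz":0},{"grip":12,"tx":0,"ty":0,"tz":2,"wx":0,"wy":0,"wz":0},{"grip":12,"tx":0,"ty":0,"tz":2,"wx":0,"wy":0,"wz":0},{"grip":12,"tx":0,"ty":0,"tz":2,"wx":0,"wy":0,"wz":0},{"grip":12,"tx":0,"ty":0,"tz":2,"wx":0,"wy":0,"wz":0}]'
```

```text
time_s: 30.8
eef_pos: [523.8, 318.8, 89.1]
ee_rot: [0.46, -0.463, 0.537, -0.534]
force: [-10.8, 1.3, 10.9]
grip_width: 0.2
```

```bash
python3 -m handwheel '[{"grip":12,"tx":0,"ty":0,"tz":2,"wx":0,"wy":0,"wz":0},{"grip":12,"tx":0,"ty":0,"tz":2,"wx":0,"wy":0,"wz":0},{"grip":12,"tx":0,"ty":0,"tz":2,"wx":0,"wy":0,"wz":0},{"grip":12,"tx":0,"ty":0,"tz":2,"wx":0,"wy":0,"wz":0},{"grip":12,"tx":0,"ty":0,"tz":2,"wx":0,"wy":0,"wz":0}]'; python3 - <<'E'
from h import *
plan(614.1,304.8,89,-8.5)
E
```

```text
time_s: 31.22
eef_pos: [535.4, 316.9, 89.1]
ee_rot: [0.461, -0.462, 0.536, -0.535]
force: [-4.6, -0.0, 6.7]
grip_width: 0.201
turn [ 0.0011 -0.0004 -0.0004] q6 0.49 tcp [535.4 316.9  89.1] -> (614.1, 304.8, 89)
turn [6.0000e-04 3.1412e+00 1.7000e-03] q6 0.49 tcp [535.4 316.9  89.1] -> (614.1, 304.8, 89)
shift tool now [ 0.3 -0.  79.6]  tool axes x [-0.148 -0.989 -0.   ] z [ 0.989 -0.148 -0.001] F [-4.6 -0.   6.7] t 31.2167 g 17.1
shift tool after turn [ 0.3  0.1 79.6]
shift tool after turn [ -0.3   0.1 -79.6]
```

Steady force of 5–11 N. I'll carry on to the end of the strip.

```bash
python3 -m handwheel '[{"grip":12,"tx":0,"ty":0,"tz":2,"wx":0,"wy":0,"wz":0},{"grip":12,"tx":0,"ty":0,"tz":2,"wx":0,"wy":0,"wz":0},{"grip":12,"tx":0,"ty":0,"tz":2,"wx":0,"wy":0,"wz":0},{"grip":12,"tx":0,"ty":0,"tz":2,"wx":0,"wy":0,"wz":0},{"grip":12,"tx":0,"ty":0,"tz":2,"wx":0,"wy":0,"wz":0},{"grip":12,"tx":0,"ty":0,"tz":2,"wx":0,"wy":0,"wz":0},{"grip":12,"tx":0,"ty":0,"tz":2,"wx":0,"wy":0,"wz":0},{"grip":12,"tx":0,"ty":0,"tz":2,"wx":0,"wy":0,"wz":0},{"grip":12,"tx":0,"ty":0,"tz":2,"wx":0,"wy":0,"wz":0}]'; python3 -m handwheel '[{"grip":12,"tx":0,"ty":0,"tz":2,"wx":0,"wy":0,"wz":0},{"grip":12,"tx":0,"ty":0,"tz":2,"wx":0,"wy":0,"wz":0},{"grip":12,"tx":0,"ty":0,"tz":2,"wx":0,"wy":0,"wz":0},{"grip":12,"tx":0,"ty":0,"tz":2,"wx":0,"wy":0,"wz":0},{"grip":12,"tx":0,"ty":0,"tz":2,"wx":0,"wy":0,"wz":0},{"grip":12,"tx":0,"ty":0,"tz":2,"wx":0,"wy":0,"wz":0},{"grip":12,"tx":0,"ty":0,"tz":2,"wx":0,"wy":0,"wz":0},{"grip":12,"tx":0,"ty":0,"tz":2,"wx":0,"wy":0,"wz":0},{"grip":12,"tx":0,"ty":0,"tz":2,"wx":0,"wy":0,"wz":0}]'
```

```text
time_s: 31.97
eef_pos: [553.3, 314.2, 89.1]
ee_rot: [0.461, -0.462, 0.536, -0.535]
force: [-3.8, 0.8, 6.3]
grip_width: 0.207
time_s: 32.72
eef_pos: [571.1, 311.6, 89.1]
ee_rot: [0.461, -0.462, 0.536, -0.535]
force: [-3.8, 1.2, 6.1]
grip_width: 0.202
```

```bash
python3 -m handwheel '[{"grip":12,"tx":0,"ty":0,"tz":2,"wx":0,"wy":0,"wz":0},{"grip":12,"tx":0,"ty":0,"tz":2,"wx":0,"wy":0,"wz":0},{"grip":12,"tx":0,"ty":0,"tz":2,"wx":0,"wy":0,"wz":0},{"grip":12,"tx":0,"ty":0,"tz":2,"wx":0,"wy":0,"wz":0},{"grip":12,"tx":0,"ty":0,"tz":2,"wx":0,"wy":0,"wz":0},{"grip":12,"tx":0,"ty":0,"tz":2,"wx":0,"wy":0,"wz":0},{"grip":12,"tx":0,"ty":0,"tz":2,"wx":0,"wy":0,"wz":0},{"grip":12,"tx":0,"ty":0,"tz":2,"wx":0,"wy":0,"wz":0}]'; python3 - <<'E'
from h import *
plan(614.1,304.8,89,-8.5)
E
```

```text
time_s: 33.38
eef_pos: [587.0, 309.2, 89.1]
ee_rot: [0.461, -0.462, 0.536, -0.535]
force: [-3.3, 1.8, 5.4]
grip_width: 0.204
turn [ 0.0008 -0.0004 -0.0004] q6 0.46 tcp [587.  309.2  89.1] -> (614.1, 304.8, 89)
turn [6.0000e-04 3.1412e+00 1.2000e-03] q6 0.46 tcp [587.  309.2  89.1] -> (614.1, 304.8, 89)
shift tool now [ 0.3  0.1 27.5]  tool axes x [-0.148 -0.989 -0.   ] z [ 0.989 -0.148 -0.001] F [-3.3  1.8  5.4] t 33.3833 g 17.4
shift tool after turn [ 0.3  0.1 27.5]
shift tool after turn [ -0.3   0.1 -27.5]
```

```bash
python3 -m handwheel '[{"grip":12,"tx":0,"ty":0,"tz":2,"wx":0,"wy":0,"wz":0},{"grip":12,"tx":0,"ty":0,"tz":2,"wx":0,"wy":0,"wz":0},{"grip":12,"tx":0,"ty":0,"tz":2,"wx":0,"wy":0,"wz":0},{"grip":12,"tx":0,"ty":0,"tz":2,"wx":0,"wy":0,"wz":0},{"grip":12,"tx":0,"ty":0,"tz":2,"wx":0,"wy":0,"wz":0},{"grip":12,"tx":0,"ty":0,"tz":2,"wx":0,"wy":0,"wz":0},{"grip":12,"tx":0,"ty":0,"tz":2,"wx":0,"wy":0,"wz":0}]';python3 -m handwheel '[{"grip":12,"tx":0,"ty":0,"tz":2,"wx":0,"wy":0,"wz":0},{"grip":12,"tx":0,"ty":0,"tz":2,"wx":0,"wy":0,"wz":0},{"grip":12,"tx":0,"ty":0,"tz":2,"wx":0,"wy":0,"wz":0},{"grip":12,"tx":0,"ty":0,"tz":2,"wx":0,"wy":0,"wz":0},{"grip":12,"tx":0,"ty":0,"tz":2,"wx":0,"wy":0,"wz":0},{"grip":12,"tx":0,"ty":0,"tz":2,"wx":0,"wy":0,"wz":0},{"grip":12,"tx":0,"ty":0,"tz":1.5,"wx":0,"wy":0,"wz":0},{"grip":12,"tx":0,"ty":0,"tz":0.7,"wx":0,"wy":0,"wz":0},{"grip":12,"tx":0,"ty":0,"tz":0,"wx":0,"wy":0,"wz":0}]'
```

```text
time_s: 33.97
eef_pos: [600.8, 307.1, 89.1]
ee_rot: [0.461, -0.462, 0.536, -0.535]
force: [-4.4, 0.8, 5.5]
grip_width: 0.203
time_s: 34.72
eef_pos: [615.0, 304.9, 89.1]
ee_rot: [0.461, -0.461, 0.536, -0.536]
force: [-3.1, 0.8, 4.5]
grip_width: 0.201
```

```bash
python3 -m handwheel '[{"grip":12,"tx":0,"ty":-1,"tz":0,"wx":0,"wy":0,"wz":0},{"grip":12,"tx":0,"ty":-4,"tz":0,"wx":0,"wy":0,"wz":0},{"grip":12,"tx":0,"ty":-12,"tz":0,"wx":0,"wy":0,"wz":0},{"grip":12,"tx":0,"ty":-20,"tz":0,"wx":0,"wy":0,"wz":0},{"grip":12,"tx":0,"ty":-15,"tz":0,"wx":0,"wy":0,"wz":0},{"grip":12,"tx":0,"ty":0,"tz":0,"wx":0,"wy":0,"wz":0}]'
python3 - <<'E'
from h import *
mods(fn='m8',zs=40)
c=dict(np.load('pics/m8scene.png.npz'));cv2.imwrite('pics/sEz.png',cv2.resize(c['pixels'][180:400,370:570,::-1],None,fx=2.7,fy=2.7,interpolation=cv2.INTER_CUBIC))
plan(535-53*.989,130.7+53*.148,97,-8.5)
E
```

```text
time_s: 35.22
eef_pos: [616.6, 305.0, 145.1]
ee_rot: [-0.464, 0.459, -0.535, 0.537]
force: [0.6, 0.4, -0.8]
grip_width: 0.204
top [203.8 248. ] [582.2 217.2] 50
top [244.5 254.4] [568.2 126.2] 66
top [200.8 262.9] [548.8 221.9] 68
top [241.8 269.5] [534.6 131. ] 69
top [197.6 277.8] [515.9 227.2] 56
top [238.9 284.9] [500.9 136.1] 71
scene [424.3 270. ] [500.9 135.1] 66
scene [414.6 279.2] [534.8 130.1] 67
scene [404.4 288.7] [568.5 124.9] 71
scene [467.  293.8] [516.2 226.6] 58
scene [457.8 303.5] [549.  221.3] 77
scene [447.9 314.1] [582.8 215.9] 64
turn [-0.0008 -0.0007 -0.0004] q6 0.44 tcp [615.3 304.6 140.9] -> (482.58299999999997, 138.54399999999998, 97)
turn [ 6.0000e-04  3.1409e+00 -1.2000e-03] q6 0.44 tcp [615.3 304.6 140.9] -> (482.58299999999997, 138.54399999999998, 97)
shift tool now [ 183.9   43.8 -106.6]  tool axes x [-0.148 -0.989 -0.   ] z [ 0.989 -0.148  0.001] F [ 0.3 -0.3 -1.8] t 35.3167 g 17.4
shift tool after turn [ 183.9   43.9 -106.7]
shift tool after turn [-183.9   43.9  106.7]
```

View pics/sEz.png

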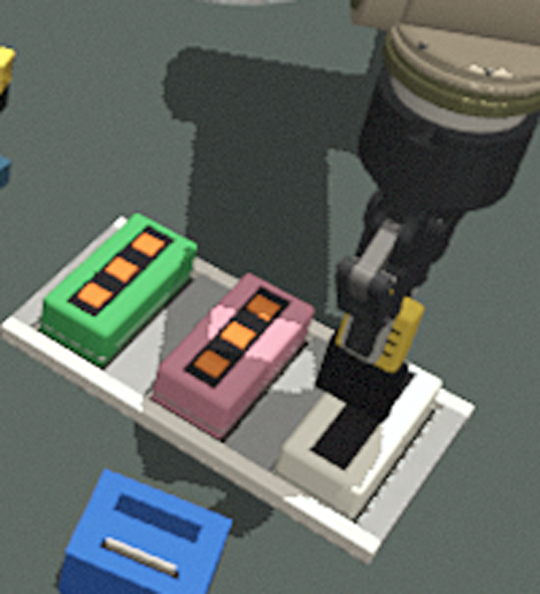

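```bash
python3 -m handwheel '[{"grip":12,"tx":20,"ty":0,"tz":-12,"wx":0,"wy":0,"wz":0},{"grip":12,"tx":30,"ty":0,"tz":-18,"wx":0,"wy":0,"wz":0},{"grip":12,"tx":34,"ty":0,"tz":-19.6,"wx":0,"wy":0,"wz":0},{"grip":12,"tx":34,"ty":0,"tz":-19,"wx":0,"wy":0,"wz":0},{"grip":12,"tx":34,"ty":0,"tz":-19,"wx":0,"wy":0,"wz":0},{"grip":12,"tx":32,"ty":0,"tz":-19,"wx":0,"wy":0,"wz":0},{"grip":12,"tx":0,"ty":20,"tz":0,"wx":0,"wy":0,"wz":0},{"grip":12,"tx":0,"ty":18,"tz":0,"wx":0,"wy":0,"wz":0},{"grip":12,"tx":0,"ty":3,"tz":0,"wx":0,"wy":0,"wz":0},{"grip":12,"tx":0,"ty":0,"tz":0,"wx":0,"wy":0,"wz":0}]';python3 -m handwheel '[{"grip":12,"tx":0,"ty":0,"tz":0,"wx":0,"wy":0,"wz":0},{"grip":12,"tx":0,"ty":0,"tz":0,"wx":0,"wy":0,"wz":0}]'
python3 - <<'E'
from h import *
mods(fn='m9',zs=42)
c=dict(np.load('pics/m9scene.png.npz'));cv2.imwrite('pics/sFz.png',cv2.resize(c['pixels'][180:400,370:570,::-1],None,fx=2.7,fy=2.7,interpolation=cv2.INTER_CUBIC))
plan(482.6,138.5,90,-8.5)
E
```

```text
time_s: 36.15
eef_pos: [481.5, 138.4, 98.3]
ee_rot: [0.46, -0.462, 0.537, -0.535]
force: [0.2, 0.4, -1.3]
grip_width: 0.204
time_s: 36.32
eef_pos: [482.9, 138.7, 100.2]
ee_rot: [-0.462, 0.461, -0.535, 0.536]
force: [0.2, -0.5, -0.7]
grip_width: 0.203
top [204.1 245.4] [587.6 216.3] 27
top [244.9 253.9] [568.9 125.2] 49
scene [424.2 270.1] [503.6 135.7] 53
scene [414.7 279.3] [537.1 131. ] 66
scene [325.6 291.4] [656.7   8.7] 35
scene [404.5 288.7] [570.3 125.7] 72
scene [467.  293.4] [517.4 226.5] 72
scene [457.8 303.5] [551.  221.6] 77
scene [448.1 314.2] [584.8 216.7] 80
scene [351.6 360.7] [763.6 124.9] 55
turn [-0.0011 -0.0003 -0.0002] q6 0.19 tcp [482.8 138.7 100.2] -> (482.6, 138.5, 90)
turn [ 4.0000e-04  3.1413e+00 -1.8000e-03] q6 0.19 tcp [482.8 138.7 100.2] -> (482.6, 138.5, 90)
shift tool now [ 0.2 10.2 -0.2]  tool axes x [-0.148 -0.989 -0.   ] z [ 0.989 -0.148  0.001] F [-0.4 -0.6 -1.4] t 36.4167 g 17.0
shift tool after turn [ 0.2 10.2 -0.2]
shift tool after turn [-0.2 10.2  0.2]
```

View pics/sFz.png

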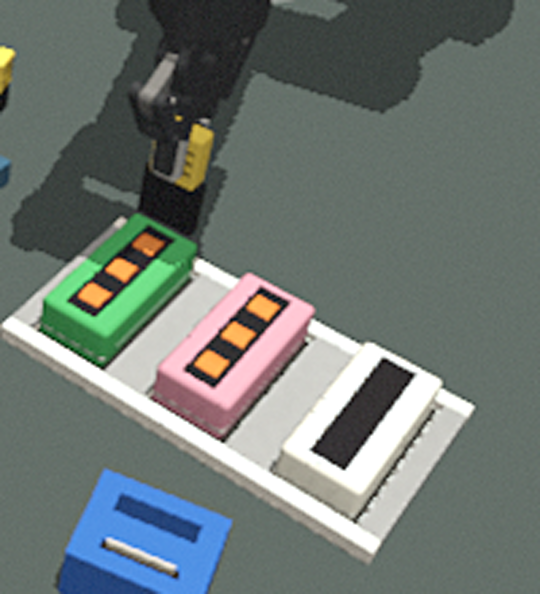

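```bash
python3 -m handwheel '[{"grip":12,"tx":0,"ty":5,"tz":0,"wx":0,"wy":0,"wz":0},{"grip":12,"tx":0,"ty":4.2,"tz":0,"wx":0,"wy":0,"wz":0},{"grip":12,"tx":0,"ty":0.8,"tz":0,"wx":0,"wy":0,"wz":0},{"grip":12,"tx":0,"ty":0,"tz":0,"wx":0,"wy":0,"wz":0},{"grip":12,"tx":0,"ty":0,"tz":0,"wx":0,"wy":0,"wz":0},{"grip":12,"tx":0,"ty":0,"tz":0,"wx":0,"wy":0,"wz":0}]'
```

```text
time_s: 36.92
eef_pos: [482.4, 138.5, 89.6]
ee_rot: [-0.461, 0.461, -0.536, 0.536]
force: [-0.1, -0.1, -1.8]
grip_width: 0.204
```

```bash
python3 -m handwheel '[{"grip":12,"tx":0,"ty":0.4,"tz":0,"wx":0,"wy":0,"wz":0},{"grip":12,"tx":0,"ty":0.3,"tz":0,"wx":0,"wy":0,"wz":0},{"grip":12,"tx":0,"ty":0,"tz":0,"wx":0,"wy":0,"wz":0},{"grip":12,"tx":0,"ty":0,"tz":0,"wx":0,"wy":0,"wz":0}]'
```

```text
time_s: 37.25
eef_pos: [482.5, 138.5, 89.1]
ee_rot: [-0.461, 0.461, -0.536, 0.536]
force: [-1.5, 0.1, 1.9]
grip_width: 0.2
```

```bash
python3 -m handwheel '[{"grip":12,"tx":0,"ty":0.2,"tz":0,"wx":0,"wy":0,"wz":0},{"grip":12,"tx":0,"ty":0,"tz":0,"wx":0,"wy":0,"wz":0},{"grip":12,"tx":0,"ty":0,"tz":0,"wx":0,"wy":0,"wz":0}]';  python3 -m handwheel '[{"grip":12,"tx":0,"ty":0,"tz":0.5,"wx":0,"wy":0,"wz":0},{"grip":12,"tx":0,"ty":0,"tz":1,"wx":0,"wy":0,"wz":0},{"grip":12,"tx":0,"ty":0,"tz":1.5,"wx":0,"wy":0,"wz":0},{"grip":12,"tx":0,"ty":0,"tz":2,"wx":0,"wy":0,"wz":0},{"grip":12,"tx":0,"ty":0,"tz":2,"wx":0,"wy":0,"wz":0},{"grip":12,"tx":0,"ty":0,"tz":2,"wx":0,"wy":0,"wz":0},{"grip":12,"tx":0,"ty":0,"tz":2,"wx":0,"wy":0,"wz":0},{"grip":12,"tx":0,"ty":0,"tz":2,"wx":0,"wy":0,"wz":0},{"grip":12,"tx":0,"ty":0,"tz":2,"wx":0,"wy":0,"wz":0}]'
```

```text
time_s: 37.5
eef_pos: [482.5, 138.5, 89.1]
ee_rot: [-0.462, 0.461, -0.536, 0.536]
force: [-1.6, -0.7, 4.8]
grip_width: 0.202
time_s: 38.25
eef_pos: [494.3, 136.9, 89.1]
ee_rot: [0.46, -0.463, 0.538, -0.534]
force: [-11.2, 1.5, 13.4]
grip_width: 0.202
```

```bash
python3 -m handwheel '[{"grip":12,"tx":0,"ty":0,"tz":2,"wx":0,"wy":0,"wz":0},{"grip":12,"tx":0,"ty":0,"tz":2,"wx":0,"wy":0,"wz":0},{"grip":12,"tx":0,"ty":0,"tz":2,"wx":0,"wy":0,"wz":0},{"grip":12,"tx":0,"ty":0,"tz":2,"wx":0,"wy":0,"wz":0},{"grip":12,"tx":0,"ty":0,"tz":2,"wx":0,"wy":0,"wz":0},{"grip":12,"tx":0,"ty":0,"tz":2,"wx":0,"wy":0,"wz":0},{"grip":12,"tx":0,"ty":0,"tz":2,"wx":0,"wy":0,"wz":0},{"grip":12,"tx":0,"ty":0,"tz":2,"wx":0,"wy":0,"wz":0},{"grip":12,"tx":0,"ty":0,"tz":2,"wx":0,"wy":0,"wz":0},{"grip":12,"tx":0,"ty":0,"tz":2,"wx":0,"wy":0,"wz":0}]'; python3 -m handwheel '[{"grip":12,"tx":0,"ty":0,"tz":2,"wx":0,"wy":0,"wz":0},{"grip":12,"tx":0,"ty":0,"tz":2,"wx":0,"wy":0,"wz":0},{"grip":12,"tx":0,"ty":0,"tz":2,"wx":0,"wy":0,"wz":0},{"grip":12,"tx":0,"ty":0,"tz":2,"wx":0,"wy":0,"wz":0},{"grip":12,"tx":0,"ty":0,"tz":2,"wx":0,"wy":0,"wz":0},{"grip":12,"tx":0,"ty":0,"tz":2,"wx":0,"wy":0,"wz":0},{"grip":12,"tx":0,"ty":0,"tz":2,"wx":0,"wy":0,"wz":0},{"grip":12,"tx":0,"ty":0,"tz":2,"wx":0,"wy":0,"wz":0},{"grip":12,"tx":0,"ty":0,"tz":2,"wx":0,"wy":0,"wz":0},{"grip":12,"tx":0,"ty":0,"tz":2,"wx":0,"wy":0,"wz":0}]'
```

```text
time_s: 39.08
eef_pos: [516.1, 133.6, 89.1]
ee_rot: [0.461, -0.462, 0.537, -0.535]
force: [-7.2, 0.6, 8.8]
grip_width: 0.206
time_s: 39.92
eef_pos: [535.4, 130.8, 89.1]
ee_rot: [0.461, -0.462, 0.537, -0.535]
force: [-7.1, 1.4, 8.2]
grip_width: 0.2
```

```bash
python3 -m handwheel '[{"grip":12,"tx":0,"ty":0,"tz":2,"wx":0,"wy":0,"wz":0},{"grip":12,"tx":0,"ty":0,"tz":2,"wx":0,"wy":0,"wz":0},{"grip":12,"tx":0,"ty":0,"tz":2,"wx":0,"wy":0,"wz":0},{"grip":12,"tx":0,"ty":0,"tz":2,"wx":0,"wy":0,"wz":0},{"grip":12,"tx":0,"ty":0,"tz":2,"wx":0,"wy":0,"wz":0},{"grip":12,"tx":0,"ty":0,"tz":2,"wx":0,"wy":0,"wz":0},{"grip":12,"tx":0,"ty":0,"tz":2,"wx":0,"wy":0,"wz":0},{"grip":12,"tx":0,"ty":0,"tz":2,"wx":0,"wy":0,"wz":0},{"grip":12,"tx":0,"ty":0,"tz":2,"wx":0,"wy":0,"wz":0},{"grip":12,"tx":0,"ty":0,"tz":2,"wx":0,"wy":0,"wz":0}]'; python3 - <<'E'
from h import *
plan(535+54*.989,130.7-54*.148,89,-8.5)
E
```

```text
time_s: 40.75
eef_pos: [555.8, 127.6, 89.1]
ee_rot: [0.461, -0.462, 0.536, -0.535]
force: [-5.7, 1.6, 8.4]
grip_width: 0.205
turn [ 0.0023 -0.0005  0.    ] q6 0.17 tcp [555.8 127.6  89.1] -> (588.406, 122.70799999999998, 89)
turn [-0.      3.1411  0.0036] q6 0.17 tcp [555.8 127.6  89.1] -> (588.406, 122.70799999999998, 89)
shift tool now [ 0.   0.  32.9]  tool axes x [-0.148 -0.989  0.   ] z [ 0.989 -0.148 -0.002] F [-5.7  1.6  8.4] t 40.75 g 17.5
shift tool after turn [ 0.   0.1 32.9]
shift tool after turn [ -0.    0.1 -32.9]
```

```bash
python3 -m handwheel '[{"grip":12,"tx":0,"ty":0,"tz":2,"wx":0,"wy":0,"wz":0},{"grip":12,"tx":0,"ty":0,"tz":2,"wx":0,"wy":0,"wz":0},{"grip":12,"tx":0,"ty":0,"tz":2,"wx":0,"wy":0,"wz":0},{"grip":12,"tx":0,"ty":0,"tz":2,"wx":0,"wy":0,"wz":0},{"grip":12,"tx":0,"ty":0,"tz":2,"wx":0,"wy":0,"wz":0},{"grip":12,"tx":0,"ty":0,"tz":2,"wx":0,"wy":0,"wz":0},{"grip":12,"tx":0,"ty":0,"tz":2,"wx":0,"wy":0,"wz":0},{"grip":12,"tx":0,"ty":0,"tz":2,"wx":0,"wy":0,"wz":0},{"grip":12,"tx":0,"ty":0,"tz":2,"wx":0,"wy":0,"wz":0}]';python3 -m handwheel '[{"grip":12,"tx":0,"ty":0,"tz":2,"wx":0,"wy":0,"wz":0},{"grip":12,"tx":0,"ty":0,"tz":2,"wx":0,"wy":0,"wz":0},{"grip":12,"tx":0,"ty":0,"tz":2,"wx":0,"wy":0,"wz":0},{"grip":12,"tx":0,"ty":0,"tz":2,"wx":0,"wy":0,"wz":0},{"grip":12,"tx":0,"ty":0,"tz":2,"wx":0,"wy":0,"wz":0},{"grip":12,"tx":0,"ty":0,"tz":2,"wx":0,"wy":0,"wz":0},{"grip":12,"tx":0,"ty":0,"tz":1.5,"wx":0,"wy":0,"wz":0},{"grip":12,"tx":0,"ty":0,"tz":0.7,"wx":0,"wy":0,"wz":0},{"grip":12,"tx":0,"ty":0,"tz":0,"wx":0,"wy":0,"wz":0}]'
```

```text
time_s: 41.5
eef_pos: [573.7, 125.0, 89.1]
ee_rot: [0.461, -0.462, 0.536, -0.535]
force: [-6.6, 0.2, 7.5]
grip_width: 0.204
time_s: 42.25
eef_pos: [587.9, 122.8, 89.1]
ee_rot: [0.461, -0.462, 0.536, -0.535]
force: [-5.2, 1.0, 7.5]
grip_width: 0.202
```

```bash
python3 -m handwheel '[{"grip":12,"tx":0,"ty":-1,"tz":0,"wx":0,"wy":0,"wz":0},{"grip":12,"tx":0,"ty":-4,"tz":0,"wx":0,"wy":0,"wz":0},{"grip":12,"tx":0,"ty":-12,"tz":0,"wx":0,"wy":0,"wz":0},{"grip":12,"tx":0,"ty":-20,"tz":0,"wx":0,"wy":0,"wz":0},{"grip":12,"tx":0,"ty":-15,"tz":0,"wx":0,"wy":0,"wz":0},{"grip":12,"tx":0,"ty":0,"tz":0,"wx":0,"wy":0,"wz":0}]'
python3 - <<'E'
from h import *
plan(549-53*.989,221.4+53*.148,100,-8.5)
E
```

```text
time_s: 42.75
eef_pos: [590.1, 122.6, 144.7]
ee_rot: [-0.463, 0.46, -0.534, 0.537]
force: [0.4, 0.9, -0.6]
grip_width: 0.205
turn [-0.0064 -0.0006 -0.001 ] q6 0.16 tcp [590.1 122.6 144.7] -> (496.58299999999997, 229.244, 100)
turn [ 1.600e-03  3.141e+00 -1.010e-02] q6 0.16 tcp [590.1 122.6 144.7] -> (496.58299999999997, 229.244, 100)
shift tool now [ -91.5   44.1 -108.5]  tool axes x [-0.148 -0.989 -0.001] z [ 0.989 -0.148  0.006] F [ 0.4  0.9 -0.6] t 42.75 g 17.5
shift tool after turn [ -91.6   44.7 -108.2]
shift tool after turn [ 91.6  44.7 108.2]
```

```bash
python3 -m handwheel '[{"grip":12,"tx":-12,"ty":0,"tz":-15,"wx":0,"wy":0,"wz":0},{"grip":12,"tx":-20,"ty":0,"tz":-24,"wx":0,"wy":0,"wz":0},{"grip":12,"tx":-20,"ty":0,"tz":-24,"wx":0,"wy":0,"wz":0},{"grip":12,"tx":-20,"ty":0,"tz":-24,"wx":0,"wy":0,"wz":0},{"grip":12,"tx":-20,"ty":0,"tz":-20,"wx":0,"wy":0,"wz":0},{"grip":12,"tx":0,"ty":20,"tz":0,"wx":0,"wy":0,"wz":0},{"grip":12,"tx":0,"ty":18,"tz":0,"wx":0,"wy":0,"wz":0},{"grip":12,"tx":0,"ty":3,"tz":0,"wx":0,"wy":0,"wz":0},{"grip":12,"tx":0,"ty":0,"tz":0,"wx":0,"wy":0,"wz":0},{"grip":12,"tx":0,"ty":0,"tz":0,"wx":0,"wy":0,"wz":0}]'
python3 - <<'E'
from h import *
mods(fn='mA',zs=42)
c=dict(np.load('pics/mAscene.png.npz'));cv2.imwrite('pics/sGz.png',cv2.resize(c['pixels'][180:400,370:570,::-1],None,fx=2.7,fy=2.7,interpolation=cv2.INTER_CUBIC))
plan(496.6,229.2,89.6,-8.5)
E
```

```text
time_s: 43.58
eef_pos: [496.7, 229.3, 100.3]
ee_rot: [-0.461, 0.461, -0.536, 0.536]
force: [-1.3, 0.7, -0.7]
grip_width: 0.205
top [203.9 247.9] [582.1 216.4] 65
top [200.7 262.9] [548.6 221.6] 63
top [197.8 277.6] [516.1 226.2] 56
scene [467.1 293.7] [518.1 227.1] 63
scene [457.8 303.7] [551.3 221.8] 75
scene [448.  314.2] [584.8 216.6] 81
scene [350.8 361. ] [764.8 124.3] 58
turn [-0.0015 -0.0011 -0.0006] q6 0.37 tcp [496.9 229.3 100.7] -> (496.6, 229.2, 89.6)
turn [ 9.0000e-04  3.1405e+00 -2.4000e-03] q6 0.37 tcp [496.9 229.3 100.7] -> (496.6, 229.2, 89.6)
shift tool now [ 0.1 11.1 -0.3]  tool axes x [-0.149 -0.989 -0.001] z [ 0.989 -0.149  0.002] F [ 0.  -1.1 -0.5] t 43.6833 g 17.2
shift tool after turn [ 0.1 11.1 -0.3]
shift tool after turn [-0.1 11.1  0.3]
```

View pics/sGz.png

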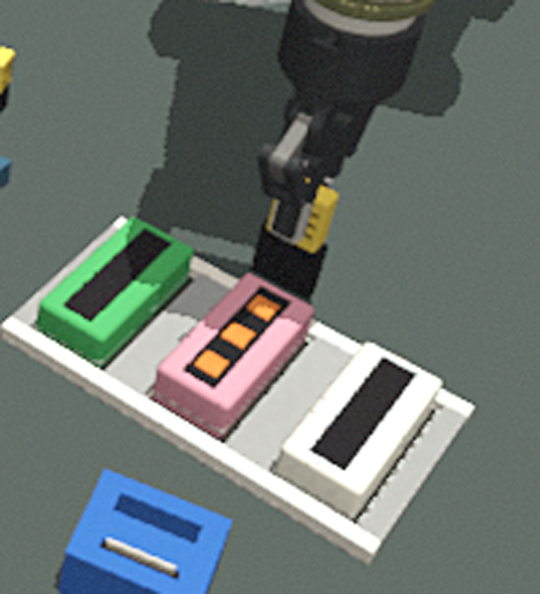

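Green is flush as well; pink next.

```bash
python3 -m handwheel '[{"grip":12,"tx":0,"ty":5,"tz":0,"wx":0,"wy":0,"wz":0},{"grip":12,"tx":0,"ty":4.5,"tz":0,"wx":0,"wy":0,"wz":0},{"grip":12,"tx":0,"ty":1,"tz":0,"wx":0,"wy":0,"wz":0},{"grip":12,"tx":0,"ty":0,"tz":0,"wx":0,"wy":0,"wz":0},{"grip":12,"tx":0,"ty":0,"tz":0,"wx":0,"wy":0,"wz":0},{"grip":12,"tx":0,"ty":0,"tz":0,"wx":0,"wy":0,"wz":0}]'
```

```text
time_s: 44.18
eef_pos: [496.3, 229.4, 89.1]
ee_rot: [0.461, -0.461, 0.536, -0.536]
force: [0.9, -0.4, -1.4]
grip_width: 0.203
```

```bash
python3 -m handwheel '[{"grip":12,"tx":0,"ty":0.4,"tz":0,"wx":0,"wy":0,"wz":0},{"grip":12,"tx":0,"ty":0.2,"tz":0,"wx":0,"wy":0,"wz":0},{"grip":12,"tx":0,"ty":0,"tz":0,"wx":0,"wy":0,"wz":0},{"grip":12,"tx":0,"ty":0,"tz":0,"wx":0,"wy":0,"wz":0}]'
```

```text
time_s: 44.52
eef_pos: [496.3, 229.4, 89.1]
ee_rot: [-0.461, 0.461, -0.536, 0.536]
force: [-2.2, -0.7, 5.6]
grip_width: 0.203
```

```bash
python3 -m handwheel '[{"grip":12,"tx":0,"ty":0,"tz":0.5,"wx":0,"wy":0,"wz":0},{"grip":12,"tx":0,"ty":0,"tz":1,"wx":0,"wy":0,"wz":0},{"grip":12,"tx":0,"ty":0,"tz":1.5,"wx":0,"wy":0,"wz":0},{"grip":12,"tx":0,"ty":0,"tz":2,"wx":0,"wy":0,"wz":0},{"grip":12,"tx":0,"ty":0,"tz":2,"wx":0,"wy":0,"wz":0},{"grip":12,"tx":0,"ty":0,"tz":2,"wx":0,"wy":0,"wz":0},{"grip":12,"tx":0,"ty":0,"tz":2,"wx":0,"wy":0,"wz":0},{"grip":12,"tx":0,"ty":0,"tz":2,"wx":0,"wy":0,"wz":0},{"grip":12,"tx":0,"ty":0,"tz":2,"wx":0,"wy":0,"wz":0}]'
```

```text
time_s: 45.27
eef_pos: [508.6, 227.9, 89.1]
ee_rot: [0.46, -0.463, 0.537, -0.534]
force: [-17.8, 3.0, 17.3]
grip_width: 0.203
```

```bash
python3 -m handwheel '[{"grip":12,"tx":0,"ty":0,"tz":2,"wx":0,"wy":0,"wz":0},{"grip":12,"tx":0,"ty":0,"tz":2,"wx":0,"wy":0,"wz":0},{"grip":12,"tx":0,"ty":0,"tz":2,"wx":0,"wy":0,"wz":0},{"grip":12,"tx":0,"ty":0,"tz":2,"wx":0,"wy":0,"wz":0},{"grip":12,"tx":0,"ty":0,"tz":2,"wx":0,"wy":0,"wz":0},{"grip":12,"tx":0,"ty":0,"tz":2,"wx":0,"wy":0,"wz":0},{"grip":12,"tx":0,"ty":0,"tz":2,"wx":0,"wy":0,"wz":0},{"grip":12,"tx":0,"ty":0,"tz":2,"wx":0,"wy":0,"wz":0},{"grip":12,"tx":0,"ty":0,"tz":2,"wx":0,"wy":0,"wz":0},{"grip":12,"tx":0,"ty":0,"tz":2,"wx":0,"wy":0,"wz":0}]'; python3 -m handwheel '[{"grip":12,"tx":0,"ty":0,"tz":2,"wx":0,"wy":0,"wz":0},{"grip":12,"tx":0,"ty":0,"tz":2,"wx":0,"wy":0,"wz":0},{"grip":12,"tx":0,"ty":0,"tz":2,"wx":0,"wy":0,"wz":0},{"grip":12,"tx":0,"ty":0,"tz":2,"wx":0,"wy":0,"wz":0},{"grip":12,"tx":0,"ty":0,"tz":2,"wx":0,"wy":0,"wz":0},{"grip":12,"tx":0,"ty":0,"tz":2,"wx":0,"wy":0,"wz":0},{"grip":12,"tx":0,"ty":0,"tz":2,"wx":0,"wy":0,"wz":0},{"grip":12,"tx":0,"ty":0,"tz":2,"wx":0,"wy":0,"wz":0},{"grip":12,"tx":0,"ty":0,"tz":2,"wx":0,"wy":0,"wz":0},{"grip":12,"tx":0,"ty":0,"tz":2,"wx":0,"wy":0,"wz":0}]'
```

```text
time_s: 46.1
eef_pos: [530.3, 224.6, 89.1]
ee_rot: [0.461, -0.462, 0.536, -0.535]
force: [-5.3, 1.2, 7.8]
grip_width: 0.204
time_s: 46.93
eef_pos: [549.7, 221.8, 89.1]
ee_rot: [0.461, -0.462, 0.536, -0.535]
force: [-4.8, 0.4, 8.0]
grip_width: 0.205
```

```bash
python3 -m handwheel '[{"grip":12,"tx":0,"ty":0,"tz":2,"wx":0,"wy":0,"wz":0},{"grip":12,"tx":0,"ty":0,"tz":2,"wx":0,"wy":0,"wz":0},{"grip":12,"tx":0,"ty":0,"tz":2,"wx":0,"wy":0,"wz":0},{"grip":12,"tx":0,"ty":0,"tz":2,"wx":0,"wy":0,"wz":0},{"grip":12,"tx":0,"ty":0,"tz":2,"wx":0,"wy":0,"wz":0},{"grip":12,"tx":0,"ty":0,"tz":2,"wx":0,"wy":0,"wz":0},{"grip":12,"tx":0,"ty":0,"tz":2,"wx":0,"wy":0,"wz":0},{"grip":12,"tx":0,"ty":0,"tz":2,"wx":0,"wy":0,"wz":0},{"grip":12,"tx":0,"ty":0,"tz":2,"wx":0,"wy":0,"wz":0},{"grip":12,"tx":0,"ty":0,"tz":2,"wx":0,"wy":0,"wz":0}]'; python3 - <<'E'
from h import *
plan(549+54*.989,221.4-54*.148,89,-8.5)
E
```

```text
time_s: 47.77
eef_pos: [569.9, 218.6, 89.1]
ee_rot: [0.461, -0.462, 0.536, -0.535]
force: [-4.9, 0.1, 7.6]
grip_width: 0.201
turn [ 0.0015 -0.0005 -0.0002] q6 0.32 tcp [569.9 218.6  89.1] -> (602.406, 213.40800000000002, 89)
turn [3.0000e-04 3.1411e+00 2.3000e-03] q6 0.32 tcp [569.9 218.6  89.1] -> (602.406, 213.40800000000002, 89)
shift tool now [ 0.4  0.1 32.9]  tool axes x [-0.148 -0.989 -0.   ] z [ 0.989 -0.148 -0.001] F [-4.9  0.1  7.6] t 47.7667 g 17.1
shift tool after turn [ 0.4  0.1 32.9]
shift tool after turn [ -0.4   0.1 -32.9]
```

```bash
python3 -m handwheel '[{"grip":12,"tx":0,"ty":0,"tz":2,"wx":0,"wy":0,"wz":0},{"grip":12,"tx":0,"ty":0,"tz":2,"wx":0,"wy":0,"wz":0},{"grip":12,"tx":0,"ty":0,"tz":2,"wx":0,"wy":0,"wz":0},{"grip":12,"tx":0,"ty":0,"tz":2,"wx":0,"wy":0,"wz":0},{"grip":12,"tx":0,"ty":0,"tz":2,"wx":0,"wy":0,"wz":0},{"grip":12,"tx":0,"ty":0,"tz":2,"wx":0,"wy":0,"wz":0},{"grip":12,"tx":0,"ty":0,"tz":2,"wx":0,"wy":0,"wz":0},{"grip":12,"tx":0,"ty":0,"tz":2,"wx":0,"wy":0,"wz":0},{"grip":12,"tx":0,"ty":0,"tz":2,"wx":0,"wy":0,"wz":0}]';python3 -m handwheel '[{"grip":12,"tx":0,"ty":0,"tz":2,"wx":0,"wy":0,"wz":0},{"grip":12,"tx":0,"ty":0,"tz":2,"wx":0,"wy":0,"wz":0},{"grip":12,"tx":0,"ty":0,"tz":2,"wx":0,"wy":0,"wz":0},{"grip":12,"tx":0,"ty":0,"tz":2,"wx":0,"wy":0,"wz":0},{"grip":12,"tx":0,"ty":0,"tz":2,"wx":0,"wy":0,"wz":0},{"grip":12,"tx":0,"ty":0,"tz":2,"wx":0,"wy":0,"wz":0},{"grip":12,"tx":0,"ty":0,"tz":1.5,"wx":0,"wy":0,"wz":0},{"grip":12,"tx":0,"ty":0,"tz":0.7,"wx":0,"wy":0,"wz":0},{"grip":12,"tx":0,"ty":0,"tz":0,"wx":0,"wy":0,"wz":0}]'
```

```text
time_s: 48.52
eef_pos: [587.8, 216.0, 89.1]
ee_rot: [0.461, -0.462, 0.536, -0.535]
force: [-5.1, 1.6, 7.0]
grip_width: 0.199
time_s: 49.27
eef_pos: [602.0, 213.8, 89.1]
ee_rot: [0.461, -0.462, 0.536, -0.536]
force: [-4.1, 1.6, 5.5]
grip_width: 0.198
```

```bash
python3 -m handwheel '[{"grip":12,"tx":0,"ty":-1,"tz":0,"wx":0,"wy":0,"wz":0},{"grip":12,"tx":0,"ty":-4,"tz":0,"wx":0,"wy":0,"wz":0},{"grip":12,"tx":0,"ty":-12,"tz":0,"wx":0,"wy":0,"wz":0},{"grip":12,"tx":0,"ty":-20,"tz":0,"wx":0,"wy":0,"wz":0},{"grip":12,"tx":0,"ty":-15,"tz":0,"wx":0,"wy":0,"wz":0},{"grip":12,"tx":0,"ty":0,"tz":0,"wx":0,"wy":0,"wz":0}]'
python3 - <<'E'
from h import *
plan(608.5,-4.9,140,0)
# refine holder: scene image
c=dict(np.load('pics/scene0.png.npz'))
z=c['pixels'][255:315,295:365,::-1];cv2.imwrite('pics/sHz.png',cv2.resize(z,None,fx=10,fy=10,interpolation=cv2.INTER_CUBIC))
c=dict(np.load('pics/top0.png.npz'))
z=c['pixels'][205:260,275:335,::-1];cv2.imwrite('pics/tHz.png',cv2.resize(z,None,fx=10,fy=10,interpolation=cv2.INTER_CUBIC))
E
```

```text
time_s: 49.77
eef_pos: [603.9, 213.8, 144.8]
ee_rot: [-0.463, 0.459, -0.535, 0.537]
force: [0.3, -0.7, -0.6]
grip_width: 0.203
turn [-0.0065 -0.1489 -0.0015] q6 0.31 tcp [603.9 213.8 144.8] -> (608.5, -4.9, 140)
turn [ 2.3000e-03  2.9926e+00 -9.7000e-03] q6 0.31 tcp [603.9 213.8 144.8] -> (608.5, -4.9, 140)
shift tool now [215.6   4.6  37. ]  tool axes x [-0.148 -0.989 -0.002] z [ 0.989 -0.148  0.006] F [ 0.3 -0.7 -0.6] t 49.7667 g 17.3
shift tool after turn [218.7   4.8   4.6]
shift tool after turn [-218.7    4.8   -4.6]
```

View pics/sHz.png

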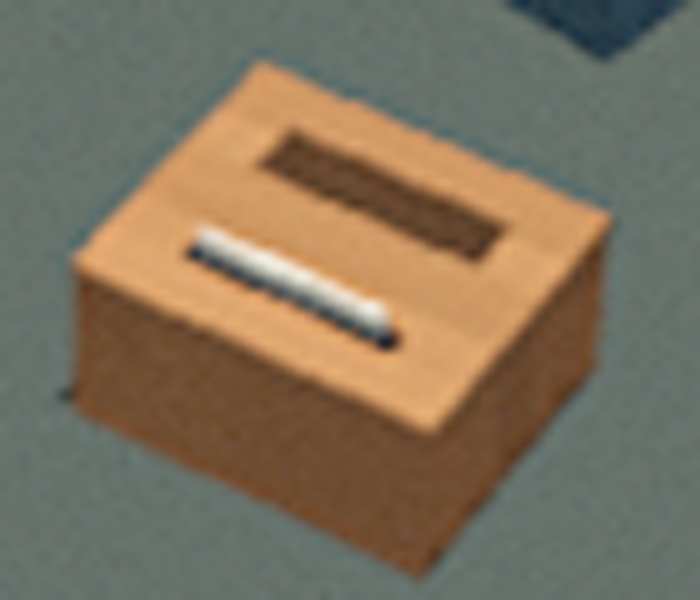

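View pics/tHz.png

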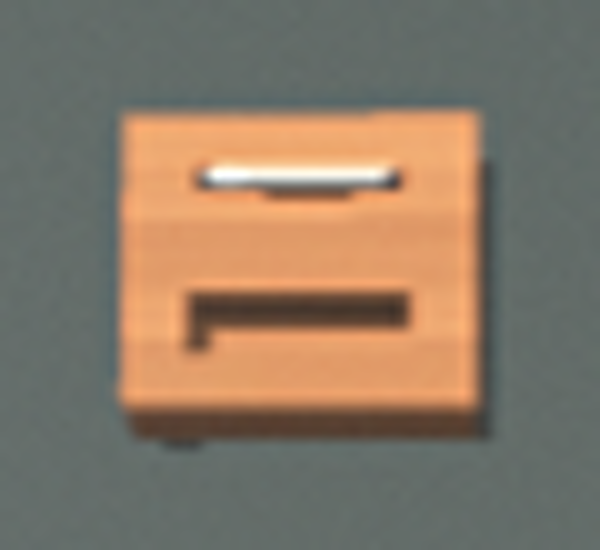

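```bash
python3 - <<'E'
from h import *
def w(c,pts,ox,oy,z): return np.array([ray(c,ox+(u+.5)/10-.5,oy+(v+.5)/10-.5,z)[:2] for u,v in pts]).round(1)
s=dict(np.load('pics/scene0.png.npz'));t=dict(np.load('pics/top0.png.npz'))
for nm,p in (('slot',[(290,128),(260,165),(512,226),(480,264)]),('block',[(262,58),(614,213),(435,434),(73,258)])):
    a=w(s,p,295,255,40); print(nm,'scene',a.tolist(),a.mean(0))
for nm,p in (('slot',[(185,290),(411,290),(411,352),(185,352)]),('block',[(122,108),(480,108),(480,405),(122,405)])):
    a=w(t,p,275,205,40); print(nm,'top',a.tolist(),a.mean(0))
E
```

```text
slot scene [[602.7, -30.1], [614.6, -29.3], [602.2, 19.2], [614.4, 19.4]] [608.475  -5.2  ]
block scene [[588.8, -45.4], [588.5, 33.5], [656.4, 35.0], [655.2, -44.6]] [622.225  -5.375]
slot top [[615.3, 20.0], [615.4, -30.0], [601.4, -30.1], [601.3, 19.8]] [608.35   -5.075]
block top [[656.8, 34.8], [656.9, -45.1], [589.5, -45.4], [589.3, 33.5]] [623.125  -5.55 ]
```

```bash
python3 -m handwheel '[{"grip":12,"tx":15,"ty":0,"tz":2,"wx":0,"wy":0,"wz":0},{"grip":12,"tx":33,"ty":0,"tz":6,"wx":0,"wy":0,"wz":0},{"grip":12,"tx":33,"ty":0,"tz":6,"wx":0,"wy":0,"wz":0},{"grip":12,"tx":33,"ty":0,"tz":6,"wx":0,"wy":0,"wz":0},{"grip":12,"tx":33,"ty":0,"tz":6,"wx":0,"wy":0,"wz":0},{"grip":12,"tx":33,"ty":0,"tz":6,"wx":0,"wy":0,"wz":0},{"grip":12,"tx":25,"ty":0,"tz":4,"wx":0,"wy":0,"wz":0},{"grip":12,"tx":10,"ty":0,"tz":0,"wx":0,"wy":-0.075,"wz":0},{"grip":12,"tx":0,"ty":0,"tz":0,"wx":0,"wy":-0.074,"wz":0},{"grip":12,"tx":0,"ty":0,"tz":0,"wx":0,"wy":0,"wz":0}]';python3 -m handwheel '[{"grip":12,"tx":0,"ty":0,"tz":0,"wx":0,"wy":0,"wz":0},{"grip":12,"tx":0,"ty":0,"tz":0,"wx":0,"wy":0,"wz":0}]'
python3 - <<'E'
from h import *
mods(fn='mB',zs=42)
c=dict(np.load('pics/mBscene.png.npz'));cv2.imwrite('pics/sIz.png',cv2.resize(c['pixels'][190:400,260:560,::-1],None,fx=2.6,fy=2.6,interpolation=cv2.INTER_CUBIC))
plan(608.1,-5.2,105,0)
E
```

```text
time_s: 50.6
eef_pos: [605.3, -6.0, 139.6]
ee_rot: [-0.5, 0.501, -0.5, 0.499]
force: [-0.2, 0.3, -1.1]
grip_width: 0.205
time_s: 50.77
eef_pos: [605.7, -4.4, 140.1]
ee_rot: [0.499, -0.5, 0.501, -0.5]
force: [-0.3, 0.5, -0.8]
grip_width: 0.204
scene [342.5 284.7] [624.6  25.3] 87
scene [326.1 287.1] [646.9   3.6] 21
scene [349.6 361.2] [766.2 122.8] 75
turn [ 0.0004 -0.0006 -0.    ] q6 -0.2 tcp [605.8  -4.1 140.4] -> (608.1, -5.2, 105)
turn [1.000e-04 3.141e+00 6.000e-04] q6 -0.2 tcp [605.8  -4.1 140.4] -> (608.1, -5.2, 105)
shift tool now [ 1.1 35.4  2.3]  tool axes x [-0.001 -1.    -0.   ] z [ 1.    -0.001 -0.   ] F [-0.4 -0.5 -0.9] t 50.8667 g 17.3
shift tool after turn [ 1.1 35.4  2.3]
shift tool after turn [-1.1 35.4 -2.3]
```

View pics/sIz.png

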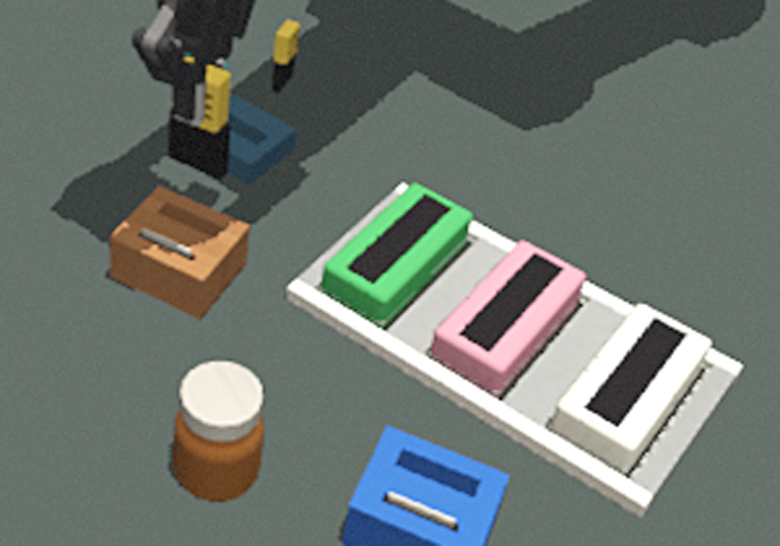

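```bash
python3 -m handwheel '[{"grip":12,"tx":1,"ty":12,"tz":2.3,"wx":0,"wy":0,"wz":0},{"grip":12,"tx":0,"ty":15,"tz":0,"wx":0,"wy":0,"wz":0},{"grip":12,"tx":0,"ty":10,"tz":0,"wx":0,"wy":0,"wz":0},{"grip":12,"tx":0,"ty":5,"tz":0,"wx":0,"wy":0,"wz":0},{"grip":12,"tx":0,"ty":0,"tz":0,"wx":0,"wy":0,"wz":0},{"grip":12,"tx":0,"ty":0,"tz":0,"wx":0,"wy":0,"wz":0},{"grip":12,"tx":0,"ty":0,"tz":0,"wx":0,"wy":0,"wz":0}]'
python3 - <<'E'
from h import *
c=snap('scene','sJ.png')
z=c['pixels'][225:315,285:375,::-1];cv2.imwrite('pics/sJz.png',cv2.resize(z,None,fx=6,fy=6,interpolation=cv2.INTER_CUBIC))
plan(608.1,-5.2,95,0)
# expected foot corner pixels if the foot is at TCP-49.1
s=sense();p=s['eef_pos'];
for dx,dy in [(5,22),(5,-22),(-5,22)]: print((np.array(proj(c,[p[0]+dx,p[1]+dy,p[2]-49.1]))-[285,225])*6)
E
```

```text
time_s: 51.45
eef_pos: [608.7, -5.5, 99.2]
ee_rot: [-0.5, 0.5, -0.5, 0.5]
force: [0.9, -0.4, -0.3]
grip_width: 0.2
turn [-0.0013  0.0001  0.0003] q6 -0.2 tcp [608.7  -5.5  99.3] -> (608.1, -5.2, 95)
turn [ 4.0000e-04 -3.1415e+00  2.0000e-03] q6 -0.2 tcp [608.7  -5.5  99.3] -> (608.1, -5.2, 95)
shift tool now [-0.3  4.3 -0.6]  tool axes x [ 0. -1.  0.] z [1.    0.    0.001] F [-0.1 -0.7 -0.6] t 51.5 g 17.1
shift tool after turn [-0.3  4.3 -0.6]
shift tool after turn [0.3 4.3 0.6]
[339.9061193  307.10036632]
[220.2590625  253.23762612]
[356.3377091  288.57546618]
```

View pics/sJz.png

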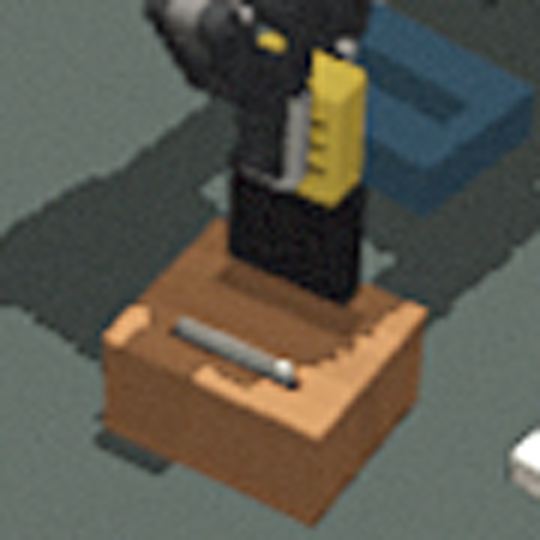

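```bash
python3 -m handwheel '[{"grip":12,"tx":-0.3,"ty":3,"tz":-0.4,"wx":0,"wy":0,"wz":0},{"grip":12,"tx":0,"ty":2,"tz":0,"wx":0,"wy":0,"wz":0},{"grip":12,"tx":0,"ty":0,"tz":0,"wx":0,"wy":0,"wz":0},{"grip":12,"tx":0,"ty":0,"tz":0,"wx":0,"wy":0,"wz":0},{"grip":12,"tx":0,"ty":0,"tz":0,"wx":0,"wy":0,"wz":0}]'
python3 - <<'E'
from h import *
c=snap('scene','sK.png')
z=c['pixels'][235:300,300:365,::-1].copy();z=np.clip(z.astype(float)*1.8,0,255).astype(np.uint8)
z=cv2.resize(z,None,fx=9,fy=9,interpolation=cv2.INTER_CUBIC)
s=sense();p=s['eef_pos'];print(p)
for (dx,dy,dz) in [(5,22,-49.1),(5,-22,-49.1),(-5,22,-49.1),(5,22,-5.1),(5,-22,-5.1)]:
    q=(proj(c,[p[0]+dx,p[1]+dy,p[2]+dz])-[300,235]+.5)*9; print(q); cv2.circle(z,tuple(int(v) for v in q),3,(0,0,255),-1)
for dx in(-7,7):
  for dy in (-25,25):
    q=(proj(c,[608.2+dx,-5.2+dy,40])-[300,235]+.5)*9; cv2.circle(z,tuple(int(v) for v in q),3,(0,255,0),-1)
cv2.imwrite('pics/sKz.png',z)
c=snap('top','tK.png');cv2.imwrite('pics/tKz.png',cv2.resize(c['pixels'][190:290,250:370,::-1],None,fx=5,fy=5,interpolation=cv2.INTER_CUBIC))
E
```

```text
time_s: 51.92
eef_pos: [607.9, -5.2, 93.7]
ee_rot: [-0.5, 0.5, -0.5, 0.5]
force: [-0.6, 0.6, -0.8]
grip_width: 0.203
[607.90795694  -5.1768718   93.66546461]
[381.23988165 393.22843742]
[202.46406137 312.43449542]
[405.77310771 365.43115626]
[391.14892225 235.77637511]
[206.89591612 155.53175975]
```

View pics/sKz.png

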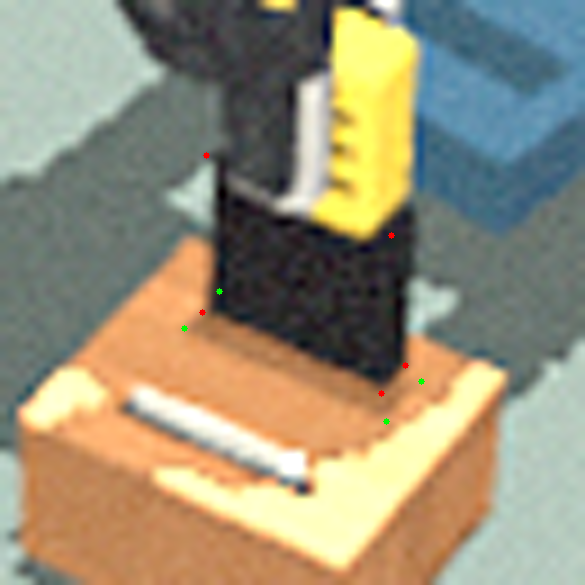

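View pics/tKz.png

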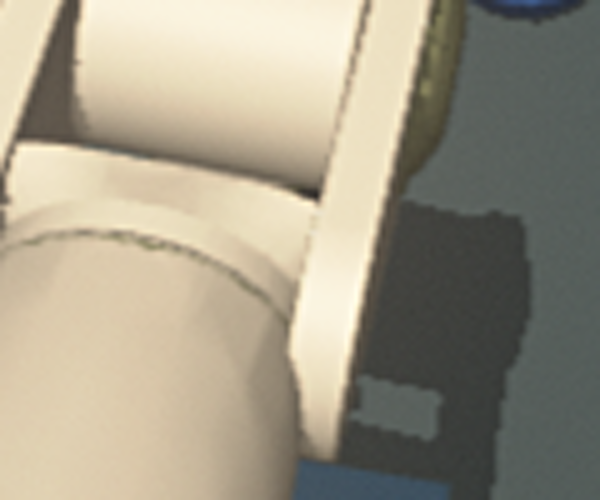

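```bash
python3 -m handwheel '[{"grip":12,"tx":0.4,"ty":1,"tz":1.7,"wx":0,"wy":0,"wz":0},{"grip":12,"tx":0,"ty":1,"tz":0,"wx":0,"wy":0,"wz":0},{"grip":12,"tx":0,"ty":1,"tz":0,"wx":0,"wy":0,"wz":0},{"grip":12,"tx":0,"ty":1,"tz":0,"wx":0,"wy":0,"wz":0},{"grip":12,"tx":0,"ty":0.7,"tz":0,"wx":0,"wy":0,"wz":0},{"grip":12,"tx":0,"ty":0,"tz":0,"wx":0,"wy":0,"wz":0},{"grip":12,"tx":0,"ty":0,"tz":0,"wx":0,"wy":0,"wz":0}]'
```

```text
time_s: 52.6
eef_pos: [609.6, -5.6, 88.9]
ee_rot: [0.5, -0.5, 0.5, -0.5]
force: [0.9, -0.6, -0.4]
grip_width: 0.201
```

```bash
python3 -m handwheel '[{"grip":12,"tx":0,"ty":0.6,"tz":0,"wx":0,"wy":0,"wz":0},{"grip":12,"tx":0,"ty":0.4,"tz":0,"wx":0,"wy":0,"wz":0},{"grip":12,"tx":0,"ty":0,"tz":0,"wx":0,"wy":0,"wz":0},{"grip":12,"tx":0,"ty":0,"tz":0,"wx":0,"wy":0,"wz":0}]'
```

```text
time_s: 52.93
eef_pos: [609.6, -5.6, 87.9]
ee_rot: [-0.5, 0.5, -0.5, 0.5]
force: [-0.6, 0.9, -1.6]
grip_width: 0.199
```

Foot at 38.8 with no contact force, so it has entered the slot. Continuing down.

```bash
python3 -m handwheel '[{"grip":12,"tx":0,"ty":1,"tz":0,"wx":0,"wy":0,"wz":0},{"grip":12,"tx":0,"ty":1.5,"tz":0,"wx":0,"wy":0,"wz":0},{"grip":12,"tx":0,"ty":1.5,"tz":0,"wx":0,"wy":0,"wz":0},{"grip":12,"tx":0,"ty":1,"tz":0,"wx":0,"wy":0,"wz":0},{"grip":12,"tx":0,"ty":0,"tz":0,"wx":0,"wy":0,"wz":0},{"grip":12,"tx":0,"ty":0,"tz":0,"wx":0,"wy":0,"wz":0}]'
```

```text
time_s: 53.43
eef_pos: [609.5, -5.5, 82.8]
ee_rot: [0.5, -0.5, 0.5, -0.5]
force: [-0.3, 0.8, -0.8]
grip_width: 0.203
```

```bash
python3 -m handwheel '[{"grip":12,"tx":0,"ty":2,"tz":0,"wx":0,"wy":0,"wz":0},{"grip":12,"tx":0,"ty":2,"tz":0,"wx":0,"wy":0,"wz":0},{"grip":12,"tx":0,"ty":2,"tz":0,"wx":0,"wy":0,"wz":0},{"grip":12,"tx":0,"ty":2,"tz":0,"wx":0,"wy":0,"wz":0},{"grip":12,"tx":0,"ty":0,"tz":0,"wx":0,"wy":0,"wz":0},{"grip":12,"tx":0,"ty":0,"tz":0,"wx":0,"wy":0,"wz":0}]'; python3 - <<'E'
from h import *
s=sense(); print(s['wrist_torque'],s['force'])
c=snap('scene','sL.png')
z=c['pixels'][235:300,300:365,::-1];z=np.clip(z.astype(float)*1.8,0,255).astype(np.uint8)
cv2.imwrite('pics/sLz.png',cv2.resize(z,None,fx=9,fy=9,interpolation=cv2.INTER_CUBIC))
E
```

```text
time_s: 53.93
eef_pos: [609.5, -5.5, 74.7]
ee_rot: [0.5, -0.5, 0.5, -0.5]
force: [0.4, -0.9, -0.7]
grip_width: 0.199
[-0.01327664 -0.02738527 -0.01038747] [ 0.36954171 -0.94420753 -0.65441757]
```

View pics/sLz.png

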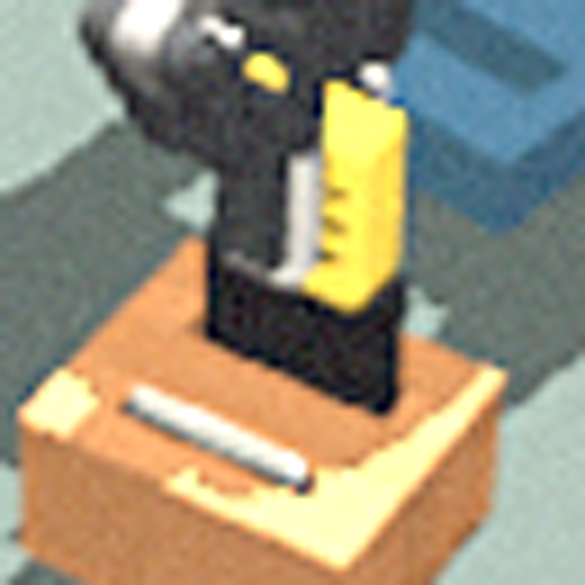

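```bash
python3 -m handwheel '[{"grip":12,"tx":0,"ty":2,"tz":0,"wx":0,"wy":0,"wz":0},{"grip":12,"tx":0,"ty":3,"tz":0,"wx":0,"wy":0,"wz":0},{"grip":12,"tx":0,"ty":3,"tz":0,"wx":0,"wy":0,"wz":0},{"grip":12,"tx":0,"ty":3,"tz":0,"wx":0,"wy":0,"wz":0},{"grip":12,"tx":0,"ty":3,"tz":0,"wx":0,"wy":0,"wz":0},{"grip":12,"tx":0,"ty":3,"tz":0,"wx":0,"wy":0,"wz":0},{"grip":12,"tx":0,"ty":2,"tz":0,"wx":0,"wy":0,"wz":0},{"grip":12,"tx":0,"ty":0,"tz":0,"wx":0,"wy":0,"wz":0},{"grip":12,"tx":0,"ty":0,"tz":0,"wx":0,"wy":0,"wz":0}]'
```

```text
time_s: 54.73
eef_pos: [609.6, -5.6, 55.8]
ee_rot: [-0.5, 0.5, -0.5, 0.5]
force: [0.2, 0.3, -0.7]
grip_width: 0.201
```

```bash
python3 -m handwheel '[{"grip":12,"tx":0,"ty":0.7,"tz":0,"wx":0,"wy":0,"wz":0},{"grip":12,"tx":0,"ty":0.5,"tz":0,"wx":0,"wy":0,"wz":0},{"grip":12,"tx":0,"ty":0.4,"tz":0,"wx":0,"wy":0,"wz":0},{"grip":12,"tx":0,"ty":0,"tz":0,"wx":0,"wy":0,"wz":0},{"grip":12,"tx":0,"ty":0,"tz":0,"wx":0,"wy":0,"wz":0}]'
```

```text
time_s: 55.15
eef_pos: [609.6, -5.6, 54.4]
ee_rot: [-0.5, 0.5, -0.5, 0.5]
force: [0.4, 0.3, -0.1]
grip_width: 0.204
```

```bash
python3 -m handwheel '[{"grip":12,"tx":0,"ty":0.4,"tz":0,"wx":0,"wy":0,"wz":0},{"grip":12,"tx":0,"ty":0.3,"tz":0,"wx":0,"wy":0,"wz":0},{"grip":12,"tx":0,"ty":0,"tz":0,"wx":0,"wy":0,"wz":0},{"grip":12,"tx":0,"ty":0,"tz":0,"wx":0,"wy":0,"wz":0}]'; python3 -m handwheel '[{"grip":24,"tx":0,"ty":0,"tz":0,"wx":0,"wy":0,"wz":0},{"grip":30,"tx":0,"ty":0,"tz":0,"wx":0,"wy":0,"wz":0},{"grip":36,"tx":0,"ty":0,"tz":0,"wx":0,"wy":0,"wz":0},{"grip":36,"tx":0,"ty":0,"tz":0,"wx":0,"wy":0,"wz":0},{"grip":36,"tx":0,"ty":0,"tz":0,"wx":0,"wy":0,"wz":0}]'
python3 - <<'E'
from h import *
c=snap('scene','sM.png')
z=c['pixels'][225:300,295:370,::-1];z=np.clip(z.astype(float)*1.8,0,255).astype(np.uint8)
cv2.imwrite('pics/sMz.png',cv2.resize(z,None,fx=8,fy=8,interpolation=cv2.INTER_CUBIC))
E
```

```text
time_s: 55.48
eef_pos: [609.7, -5.6, 54.1]
ee_rot: [-0.5, 0.5, -0.5, 0.5]
force: [-2.0, -0.0, 4.7]
grip_width: 0.206
time_s: 55.9
eef_pos: [609.6, -5.6, 53.4]
ee_rot: [-0.5, 0.5, -0.5, 0.5]
force: [0.1, 1.0, 0.4]
grip_width: 0.423
```

View pics/sMz.png

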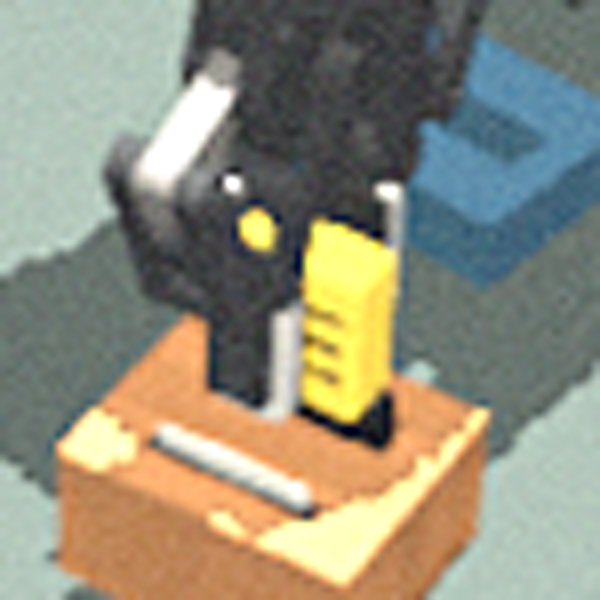

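Floor contact (4.7 N) came at exactly 54.1, the same height as in the cradle; fingers are clear. Withdraw straight up.

```bash
python3 -m handwheel '[{"grip":36,"tx":0,"ty":-8,"tz":0,"wx":0,"wy":0,"wz":0},{"grip":36,"tx":0,"ty":-15,"tz":0,"wx":0,"wy":0,"wz":0},{"grip":40,"tx":0,"ty":-25,"tz":0,"wx":0,"wy":0,"wz":0},{"grip":40,"tx":0,"ty":-30,"tz":0,"wx":0,"wy":0,"wz":0},{"grip":40,"tx":0,"ty":-35,"tz":0,"wx":0,"wy":0,"wz":0},{"grip":40,"tx":0,"ty":-30,"tz":0,"wx":0,"wy":0,"wz":0},{"grip":40,"tx":30,"ty":-5,"tz":-20,"wx":0,"wy":0,"wz":0},{"grip":40,"tx":35,"ty":0,"tz":-20,"wx":0,"wy":0,"wz":0},{"grip":40,"tx":35,"ty":0,"tz":-20,"wx":0,"wy":0,"wz":0},{"grip":40,"tx":35,"ty":0,"tz":-20,"wx":0,"wy":0,"wz":0}]'; python3 -m handwheel '[{"grip":40,"tx":35,"ty":0,"tz":-20,"wx":0,"wy":0,"wz":0},{"grip":40,"tx":20,"ty":0,"tz":-10,"wx":0,"wy":0,"wz":0},{"grip":40,"tx":0,"ty":0,"tz":0,"wx":0,"wy":0,"wz":0},{"grip":40,"tx":0,"ty":0,"tz":0,"wx":0,"wy":0,"wz":0}]'
python3 - <<'E'
from h import *
c=snap('scene','sN.png');snap('top','tN.png')
h=hsv(c);H,S,V=[h[...,i].astype(int) for i in range(3)]
z=c['pixels'][200:400,290:560,::-1];cv2.imwrite('pics/sNz.png',cv2.resize(z,None,fx=2.9,fy=2.9,interpolation=cv2.INTER_CUBIC))
t=dict(np.load('pics/tN.png.npz'));h=hsv(t);H,S,V=[h[...,i].astype(int) for i in range(3)]
print(hp(t,(H>20)&(H<35)&(S>90),90,(290,215,325,260)))
cv2.imwrite('pics/tNz.png',cv2.resize(t['pixels'][140:320,130:340,::-1],None,fx=3.7,fy=3.3,interpolation=cv2.INTER_CUBIC))
E
```

```text
time_s: 56.78
eef_pos: [528.5, -141.6, 202.4]
ee_rot: [0.5, -0.5, 0.499, -0.5]
force: [0.5, -0.9, -0.1]
grip_width: 0.466
time_s: 57.12
eef_pos: [499.3, -196.4, 202.3]
ee_rot: [-0.5, 0.499, -0.5, 0.501]
force: [0.0, 0.0, 1.3]
grip_width: 0.472
((604.5504760742188, -5.571142196655273), (23.64322280883789, 35.91880798339844), 0.13408924639225006, 205, array([604.36615  ,  -5.3543477], dtype=float32))
```

View pics/sNz.png

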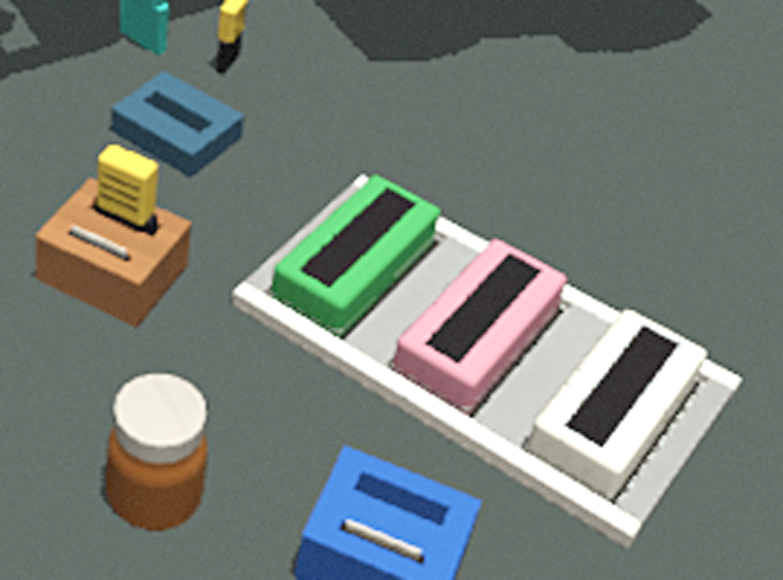

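View pics/tNz.png

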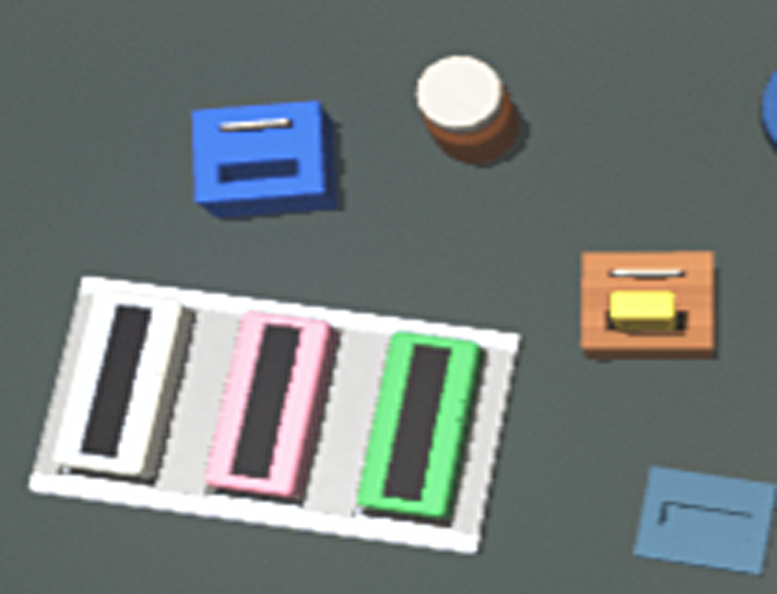

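```bash
python3 -c "
from rig import ctrl,sense
print(sense()['time_s']); print(ctrl.finish_job())"
```

```text
57.2167
the job is handed in; nothing more can be done
None
```

The job is done and handed in at 57 s. All three modules are in the jig, every strip has been stroked, and the pressing tool is in the wooden holder. The hand-in gave no verdict, so what follows rests on my own readings.

- **Loading:** All three modules were present. White went into the bay farthest left of the robot, pink into the middle bay and green into the one nearest the holder. Green was knocked about 25 mm aside during the run. I saw this in the pictures, measured it again and picked it up from its new place.
- **Pressing:** I did one stroke of about 107 mm per strip, at about 24 mm/s, in the order white, green, pink. The vertical force I read was mostly 5–9 N. It rose on each first key, to 11 N on white, 13 N on green and 17 N on pink, with up to 18 N of drag on pink. I sampled the force only at the end of each move, so brief higher peaks may have gone unseen.
- **Final pictures:** No orange is left on any strip. All three modules still sit in their bays, though the stroke slid them a few millimetres towards the far end. The jar is where it was; I did not re-check the tape or carton in the last pictures, but nothing went near them.
- **Tool:** Its foot touched the slot floor (4.7 N) at the same height as it had in the cradle, so it is fully home. It stands with its blade along the slot, and the gripper is well clear.
- **One disagreement:** Just before insertion, the camera showed the blade about 2 mm nearer the robot than the arm's pose implied. I shifted 1.7 mm to correct this, and the tool went in with no side force.

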